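# Sift the broken bits out of the pralines and serve them in a cup

### The arm

A 7-joint arm with a two-finger parallel gripper is mounted at the origin on the work surface. World frame = base frame: x ahead of the robot, y to its left, z up, the work surface at z = 0. Lengths are in m, angles in rad, forces in N, time in s.
With the tool pointing down it reaches from about 0.35 to 0.9 m from the base axis. Payload 7.2 kg.
Tool frame: the origin (TCP) lies between the finger pads; the fingertips stand 19 mm ahead of it and the grasp point (between the pads) is the TCP; z points along the fingers, y is the direction in which the jaws open and shut (so a half turn about z gives the same grasp; the last joint's range is limited). The gripper opens to 88 mm and grips with 3 to 60 N. Pads are 20 mm wide; open, the fingers measure 115 mm over their backs; the gripper's body (75 mm by 178 mm) begins 61 mm behind the grasp point.
Start: joints at [1.196, 0.411, -0.013, 1.596, 0.006, 1.134, -0.082], TCP at [0.189, -0.596, 0.207] pointing down, gripper open.
Joint ranges: [-2.95, 2.95], [-0.29, 1.99], [-1.47, 1.44], [0.14, 2.54], [-1.03, 4.17], [0.13, 1.85], [-2.86, 2.86]. Speed limits (rad/s): [2.39, 2.39, 3.01, 3.01, 3.14, 3.14, 3.14].

### API

Orientations are given as [roll, pitch, yaw] about the fixed x, y, z axes, in that order (R = Rz(yaw) Ry(pitch) Rx(roll)).
In Python, from rig import sensors, grab_frame, sign_off, models gives the robot as it stands. The module is installed in compiled form; this text tells all that it offers.
- The arm moves only by the tool arm_command, never from a script. Its argument "plan" is a list of rows, each an object of numbers: "wx", "wy", "wz": the turn, a rotation vector about the tool's x, y, z in rad; "tx", "ty", "tz": the shift along the tool's x, y, z in cm; "claw": the closure, from 0 (fully open) to 1 (shut). In form: [{"wx": .., "wy": .., "wz": .., "tx": .., "ty": .., "tz": .., "claw": ..}, ...]. A call has 1 to 5 rows; each row is the pose to reach, as a shift and turn from the pose commanded when the call began, along the tool's axes at that moment; what a row does not reach only later rows make up. A row lasts 1/12 s, in which the tool goes at most 41.7 mm and 7.16 degrees, less where a joint would pass 70% of its speed; a pose out of reach is approached as far as the arm can. A call with a gripper value outside its range is refused whole. The fingers move at their own pace and stop on an object; "squeeze" is the grip in N (left out, the last holds). Time passes only in rows, so rows that repeat a pose let the fingers close. It gives the time, the measured TCP pose, the force and the opening at its end, in the units of the state.
- sensors.get_obs(): the state, without advancing time (a new reading comes with each control period).
- grab_frame(name): name is "scene" or "top"; returns a dict with "img" (384x512x3 uint8, red, green, blue), "fx", "fy", "cx", "cy" (pixels), "rvec" (rotation vector, rad) and "tvec" (3), from world to camera coordinates, as OpenCV has them. Camera axes: x right, y down, z forward; pixel columns grow to the right and rows downward; lengths in m; the calibration is good to about 2 mm. A picture is of the moment at which its call begins. There is no depth.
- sign_off(): hands the job in, once; it reports no verdict.
Trained networks look in a picture, given as the dict that the camera call returned (one of the last four; its "shot" number tells which), for a name from the list of things; names that differ only in an ending like _2 or _b are one class to them, and where a whole thing is asked for, a point or a joint stands for the part that bears it (a point fixed in the world has none). Each returns a list of dicts, best first, with "conf" (0 to 1); they miss things now and then, are a little off and sometimes report something else, mostly with a low value. They report only what shows in the picture. A call takes as long as a camera call.
- models.search_frame(label, picture): "uv" ([column, row] in pixels, amid what is visible of it).
- models.outline_of(label, picture): "mask" (384x512 bool, what is visible of it) and "uv" ([column, row] in pixels, amid what is visible of it).
The state is a dict: "time_s": time; "joint_positions": joint angles; "joint_velocities": joint speeds; "joint_efforts": joint torques, N m; "eef_pos": TCP position; "eef_rot": TCP orientation; "force": force on the tool from outside, world axes, zero at the start; "moment": the same for the moment, N m; "grip_width": opening from 0.0 (shut) to 1.0 (fully open).
Only numpy, scipy, OpenCV 4.12 (cv2) and the standard library are available. Lean on these libraries where they do the work, as an engineer would, in place of code of your own. Each camera call takes 0.05 s, during which the arm holds its last target. There are 200 camera calls.

### The job

Sift the broken chocolate bits out of the pralines: hold the sieve over the steel pan and shake it side to side until every small bit has dropped into the pan while all the large pralines stay in the sieve, never touching a bit with the fingers; then stand the sieve back on its wooden board as it stood, with the pralines still in it. Turn the upside-down square cup mouth-up and stand it in the middle of the cork coaster, and move every praline from the sieve into the cup. Leave the cup upright on the coaster, the sieve on its board, the bits in the pan, and the jars and sugar shaker where they were.

Things in the scene. Friction and masses are not known exactly. Their poses are not given: they have to be found in the camera images.
- sieve_mid (a point): Slotted steel sieve, loose, about 260 g: square basket 128 x 128 mm outside, 120 inside, with a black handle at -x. Its floor is five flat polished slats 12 mm wide running along x, with four 15 mm slots between them. This point: centre of the floor's upper face, 12 mm above the basket's underside; the walls rise 8 mm above the floor. x points away from the handle, y across the slats, z up.
- sieve_grip (a point): The place to hold the sieve: mid-thickness of its handle, 110 mm behind the basket's centre (x = -110 mm) and 32 mm higher than sieve_mid, 44 mm above what the sieve stands on. The handle is a straight bar 18 mm wide (y), 22 mm tall, from x = -79 to -189 mm, joined to the basket by a bracket 30 mm wide and 52 mm high; a foot at x = -176 mm carries it when stood down. Axes as sieve_mid.
- board_rest (a point): Fixed wooden board 280 (x) x 150 (y) x 12 mm on which the sieve stands at the start. This point is on its upper face (12 mm above the table), 55 mm along x from its centre: where the centre of the sieve's basket belongs (sieve_mid then is 12 mm above this point), the handle lying along the board's -x.
- pan_in (a point): Fixed open steel pan, 200 (x) x 240 (y) x 55 mm, walls 4 mm: catches the bits. This point is the centre of its inner floor, 4 mm above the table; the rim is 55 mm above the table. z up.
- cup_mid (a point): Square aluminium cup, 68 x 68 mm outside, 60 mm tall, walls 3 mm, base 4 mm (62 x 62 mm inside), about 120 g, loose; starts mouth-down on the table. This point is its centre, half-way up. x and y are normal to its side faces; z points from the mouth to the closed base: up while it is mouth-down, down when it is mouth-up. It also stands steadily on any side face.
- coaster: Fixed round cork coaster, 110 mm across, 5 mm thick, where the cup is to stand. Origin: centre of its underside, on the table.
- praline0_mid (a point): One large chocolate praline (2 or 3 are present): a dark brown upright cylinder 30 mm across and 30 mm tall, 18 g, starting in the sieve; this point is its centre. Too large for the slots.
- praline1_mid (a point): One large chocolate praline (2 or 3 are present): a dark brown upright cylinder 30 mm across and 30 mm tall, 18 g, starting in the sieve; this point is its centre. Too large for the slots.
- praline2_mid (a point): One large chocolate praline (2 or 3 are present): a dark brown upright cylinder 30 mm across and 30 mm tall, 18 g, starting in the sieve; this point is its centre. Too large for the slots.
- praline3_mid (a point): One large chocolate praline (2 or 3 are present): a dark brown upright cylinder 30 mm across and 30 mm tall, 18 g, starting in the sieve; this point is its centre. Too large for the slots.
- bit0_mid (a point): One small chocolate bit (3 to 6 are present): a dark brown block 10 x 10 x 7 mm, 10 g, lying on the sieve's slats at the start; this point is its centre. Friction on the slats is about 0.25: it stays put if carried level and smoothly, and slides into a slot when the sieve is shaken across the slats in brisk 40 to 50 mm strokes of 0.15 to 0.3 s.
- bit1_mid (a point): One small chocolate bit (3 to 6 are present): a dark brown block 10 x 10 x 7 mm, 10 g, lying on the sieve's slats at the start; this point is its centre. Friction on the slats is about 0.25: it stays put if carried level and smoothly, and slides into a slot when the sieve is shaken across the slats in brisk 40 to 50 mm strokes of 0.15 to 0.3 s.
- bit2_mid (a point): One small chocolate bit (3 to 6 are present): a dark brown block 10 x 10 x 7 mm, 10 g, lying on the sieve's slats at the start; this point is its centre. Friction on the slats is about 0.25: it stays put if carried level and smoothly, and slides into a slot when the sieve is shaken across the slats in brisk 40 to 50 mm strokes of 0.15 to 0.3 s.
- bit3_mid (a point): One small chocolate bit (3 to 6 are present): a dark brown block 10 x 10 x 7 mm, 10 g, lying on the sieve's slats at the start; this point is its centre. Friction on the slats is about 0.25: it stays put if carried level and smoothly, and slides into a slot when the sieve is shaken across the slats in brisk 40 to 50 mm strokes of 0.15 to 0.3 s.
- bit4_mid (a point): One small chocolate bit (3 to 6 are present): a dark brown block 10 x 10 x 7 mm, 10 g, lying on the sieve's slats at the start; this point is its centre. Friction on the slats is about 0.25: it stays put if carried level and smoothly, and slides into a slot when the sieve is shaken across the slats in brisk 40 to 50 mm strokes of 0.15 to 0.3 s.
- bit5_mid (a point): One small chocolate bit (3 to 6 are present): a dark brown block 10 x 10 x 7 mm, 10 g, lying on the sieve's slats at the start; this point is its centre. Friction on the slats is about 0.25: it stays put if carried level and smoothly, and slides into a slot when the sieve is shaken across the slats in brisk 40 to 50 mm strokes of 0.15 to 0.3 s.
- jar_front: Bystander, loose: small spread jar 56 mm across, 62 mm tall, between the robot and the pan. Origin: centre of its underside. Leave it alone.
- jar_a: Bystander, loose: spread jar 66 mm across, 75 mm tall, beyond the pan. Origin: centre of its underside. Leave it alone.
- shaker: Bystander, loose: metal sugar shaker 60 mm across, 110 mm tall, beyond the pan. Origin: centre of its underside. Leave it alone.

How it is judged:
On the way, in this order (a step that is already met when the one before it is completed fails the run):
1. every bit is in the pan while every praline is still in the sieve, held up (x of bit0_mid in the frame of pan_in between -0.097 and 0.097 m and y of bit0_mid in the frame of pan_in between -0.117 and 0.117 m and z of bit0_mid in the frame of pan_in between -0.002 and 0.04 m and x of bit1_mid in the frame of pan_in between -0.097 and 0.097 m and y of bit1_mid in the frame of pan_in between -0.117 and 0.117 m and z of bit1_mid in the frame of pan_in between -0.002 and 0.04 m and x of bit2_mid in the frame of pan_in between -0.097 and 0.097 m and y of bit2_mid in the frame of pan_in between -0.117 and 0.117 m and z of bit2_mid in the frame of pan_in between -0.002 and 0.04 m and x of bit3_mid in the frame of pan_in between -0.097 and 0.097 m and y of bit3_mid in the frame of pan_in between -0.117 and 0.117 m and z of bit3_mid in the frame of pan_in between -0.002 and 0.04 m and x of bit4_mid in the frame of pan_in between -0.097 and 0.097 m and y of bit4_mid in the frame of pan_in between -0.117 and 0.117 m and z of bit4_mid in the frame of pan_in between -0.002 and 0.04 m and x of bit5_mid in the frame of pan_in between -0.097 and 0.097 m and y of bit5_mid in the frame of pan_in between -0.117 and 0.117 m and z of bit5_mid in the frame of pan_in between -0.002 and 0.04 m and x of praline0_mid in the frame of sieve_mid between -0.06 and 0.06 m and y of praline0_mid in the frame of sieve_mid between -0.06 and 0.06 m and z of praline0_mid in the frame of sieve_mid between 0 and 0.045 m and x of praline1_mid in the frame of sieve_mid between -0.06 and 0.06 m and y of praline1_mid in the frame of sieve_mid between -0.06 and 0.06 m and z of praline1_mid in the frame of sieve_mid between 0 and 0.045 m and x of praline2_mid in the frame of sieve_mid between -0.06 and 0.06 m and y of praline2_mid in the frame of sieve_mid between -0.06 and 0.06 m and z of praline2_mid in the frame of sieve_mid between 0 and 0.045 m and x of praline3_mid in the frame of sieve_mid between -0.06 and 0.06 m and y of praline3_mid in the frame of sieve_mid between -0.06 and 0.06 m and z of praline3_mid in the frame of sieve_mid between 0 and 0.045 m and height (world z) of sieve_mid above 0.045 m), for 0.1 s.
2. the sieve stands on its board again, let go, with every praline still in it and the bits in the pan (x of praline0_mid in the frame of sieve_mid between -0.06 and 0.06 m and y of praline0_mid in the frame of sieve_mid between -0.06 and 0.06 m and z of praline0_mid in the frame of sieve_mid between 0 and 0.045 m and x of praline1_mid in the frame of sieve_mid between -0.06 and 0.06 m and y of praline1_mid in the frame of sieve_mid between -0.06 and 0.06 m and z of praline1_mid in the frame of sieve_mid between 0 and 0.045 m and x of praline2_mid in the frame of sieve_mid between -0.06 and 0.06 m and y of praline2_mid in the frame of sieve_mid between -0.06 and 0.06 m and z of praline2_mid in the frame of sieve_mid between 0 and 0.045 m and x of praline3_mid in the frame of sieve_mid between -0.06 and 0.06 m and y of praline3_mid in the frame of sieve_mid between -0.06 and 0.06 m and z of praline3_mid in the frame of sieve_mid between 0 and 0.045 m and x of bit0_mid in the frame of pan_in between -0.097 and 0.097 m and y of bit0_mid in the frame of pan_in between -0.117 and 0.117 m and z of bit0_mid in the frame of pan_in between -0.002 and 0.04 m and x of bit1_mid in the frame of pan_in between -0.097 and 0.097 m and y of bit1_mid in the frame of pan_in between -0.117 and 0.117 m and z of bit1_mid in the frame of pan_in between -0.002 and 0.04 m and x of bit2_mid in the frame of pan_in between -0.097 and 0.097 m and y of bit2_mid in the frame of pan_in between -0.117 and 0.117 m and z of bit2_mid in the frame of pan_in between -0.002 and 0.04 m and x of bit3_mid in the frame of pan_in between -0.097 and 0.097 m and y of bit3_mid in the frame of pan_in between -0.117 and 0.117 m and z of bit3_mid in the frame of pan_in between -0.002 and 0.04 m and x of bit4_mid in the frame of pan_in between -0.097 and 0.097 m and y of bit4_mid in the frame of pan_in between -0.117 and 0.117 m and z of bit4_mid in the frame of pan_in between -0.002 and 0.04 m and x of bit5_mid in the frame of pan_in between -0.097 and 0.097 m and y of bit5_mid in the frame of pan_in between -0.117 and 0.117 m and z of bit5_mid in the frame of pan_in between -0.002 and 0.04 m and horizontal distance between sieve_mid and board_rest below 0.04 m and angle between the x axis of sieve_mid and the x axis of board_rest, either way round below 0.35 rad and angle between sieve_mid's own z axis and vertical below 0.1 rad and height (world z) of sieve_mid below 0.03 m and contact force between the fingers and sieve below 0.2 N), for 0.2 s.
At the end, for the whole second after the job is handed in: All bits in the pan; all pralines in the cup, centres at most 10 mm above its rim; cup mouth-up (within 0.14 rad) on the coaster, centres within 30 mm; sieve level on its board, basket centre within 40 mm of board_rest, handle direction within 0.35 rad; cup and sieve at rest (x of bit0_mid in the frame of pan_in between -0.097 and 0.097 m and y of bit0_mid in the frame of pan_in between -0.117 and 0.117 m and z of bit0_mid in the frame of pan_in between -0.002 and 0.04 m and x of bit1_mid in the frame of pan_in between -0.097 and 0.097 m and y of bit1_mid in the frame of pan_in between -0.117 and 0.117 m and z of bit1_mid in the frame of pan_in between -0.002 and 0.04 m and x of bit2_mid in the frame of pan_in between -0.097 and 0.097 m and y of bit2_mid in the frame of pan_in between -0.117 and 0.117 m and z of bit2_mid in the frame of pan_in between -0.002 and 0.04 m and x of bit3_mid in the frame of pan_in between -0.097 and 0.097 m and y of bit3_mid in the frame of pan_in between -0.117 and 0.117 m and z of bit3_mid in the frame of pan_in between -0.002 and 0.04 m and x of bit4_mid in the frame of pan_in between -0.097 and 0.097 m and y of bit4_mid in the frame of pan_in between -0.117 and 0.117 m and z of bit4_mid in the frame of pan_in between -0.002 and 0.04 m and x of bit5_mid in the frame of pan_in between -0.097 and 0.097 m and y of bit5_mid in the frame of pan_in between -0.117 and 0.117 m and z of bit5_mid in the frame of pan_in between -0.002 and 0.04 m and x of praline0_mid in the frame of cup_mid between -0.031 and 0.031 m and y of praline0_mid in the frame of cup_mid between -0.031 and 0.031 m and z of praline0_mid in the frame of cup_mid between -0.04 and 0.03 m and x of praline1_mid in the frame of cup_mid between -0.031 and 0.031 m and y of praline1_mid in the frame of cup_mid between -0.031 and 0.031 m and z of praline1_mid in the frame of cup_mid between -0.04 and 0.03 m and x of praline2_mid in the frame of cup_mid between -0.031 and 0.031 m and y of praline2_mid in the frame of cup_mid between -0.031 and 0.031 m and z of praline2_mid in the frame of cup_mid between -0.04 and 0.03 m and x of praline3_mid in the frame of cup_mid between -0.031 and 0.031 m and y of praline3_mid in the frame of cup_mid between -0.031 and 0.031 m and z of praline3_mid in the frame of cup_mid between -0.04 and 0.03 m and horizontal distance between sieve_mid and board_rest below 0.04 m and angle between the x axis of sieve_mid and the x axis of board_rest, either way round below 0.35 rad and angle between sieve_mid's own z axis and vertical below 0.1 rad and height (world z) of sieve_mid below 0.03 m and angle between cup_mid's own z axis and vertical above 3 rad and horizontal distance between cup_mid and coaster below 0.03 m and height (world z) of cup_mid below 0.041 m and linear speed of each of cup, sieve below 0.03 m/s); the robot touches nothing.
It fails at once if the fingers touch a bit (contact force between the fingers and bit0 above 0.3 N or contact force between the fingers and bit1 above 0.3 N or contact force between the fingers and bit2 above 0.3 N or contact force between the fingers and bit3 above 0.3 N or contact force between the fingers and bit4 above 0.3 N or contact force between the fingers and bit5 above 0.3 N).
It fails at once if a jar or the shaker is moved more than 30 mm or tipped over (distance of any of jar_front, jar_a, shaker from where it was at the start of the episode above 0.03 m or angle between any of jar_front, jar_a, shaker's own z axis and vertical above 0.5 rad).
Of praline0, praline1, praline2, praline3 only 2 to 3 are there at a start; the rules pass over those that are not, and their reading is None.
Of bit0, bit1, bit2, bit3, bit4, bit5 only 3 to 6 are there at a start; the rules pass over those that are not, and their reading is None.
At some moment in a run one of cup may be knocked a few centimetres aside while the robot is not near it.
It also fails if it takes over 210 s, if anything falls off the work surface, if the arm or the gripper's body presses on something with over 40 N, if the wrist force passes 120 N, or if a joint passes its speed limit or range.

## Working session

There is one attempt and no reset: what is moved stays moved. The work goes in short steps, Python scripts to look and compute and a tool call to move; the robot and the scene stay as the last step left them, time stands still between calls to the robot, and variables do not carry over. Pictures are saved under pics/ and viewed, about 12 in all and at most 16, crops included, and the job is handed in when it is done.

Besides the shell and the picture viewer there is one more tool, called after "Emit:" in YAML: its name, and indented under it one key for each argument. arm_command: Moves the arm, as the interface text tells. Its arguments: {"type":"object","properties":{"plan":{"type":"array","items":{"type":"object","properties":{"wx":{"type":"number"},"wy":{"type":"number"},"wz":{"type":"number"},"tx":{"type":"number"},"ty":{"type":"number"},"tz":{"type":"number"},"claw":{"type":"number"}}}},"squeeze":{"type":"number"}},"required":["plan"]}

```bash
mkdir -p pics && cat > h.py <<'E'
import numpy as np, cv2
from scipy.spatial.transform import Rotation as R
from rig import sensors, grab_frame, sign_off, models
def save(f,n): cv2.imwrite('pics/'+n+'.png', f['img'][:,:,::-1])
def unproj(f,uv,z):
    M=cv2.Rodrigues(np.array(f['rvec'],float))[0]; t=np.array(f['tvec'],float).ravel()
    d=M.T@np.array([(uv[0]-f['cx'])/f['fx'],(uv[1]-f['cy'])/f['fy'],1.]); c=-M.T@t
    return c+d*(z-c[2])/d[2]
def proj(f,p):
    M=cv2.Rodrigues(np.array(f['rvec'],float))[0]; q=M@np.array(p,float)+np.array(f['tvec'],float).ravel()
    return np.array([f['fx']*q[0]/q[2]+f['cx'],f['fy']*q[1]/q[2]+f['cy']])
def st():
    o=sensors.get_obs(); print('t',o['time_s'],'pos',np.round(o['eef_pos'],4),'rot',np.round(o['eef_rot'],3),'F',np.round(o['force'],1),'g',round(o['grip_width'],3),'j',np.round(o['joint_positions'],2)); return o
def goto(pos,rpy=None):
    "print shift in tool axes (cm) and turn to reach a world pose from the measured pose"
    o=sensors.get_obs(); T=R.from_euler('xyz',o['eef_rot'])
    d=T.inv().apply(np.array(pos)-o['eef_pos'])*100
    w=(T.inv()*R.from_euler('xyz',rpy)).as_rotvec() if rpy is not None else np.zeros(3)
    print('t cm',np.round(d,2),'w',np.round(w,3)); return d,w
E
python3 - <<'E'
from h import *
st()
a=grab_frame('top');b=grab_frame('scene')
save(a,'top0');save(b,'scene0')
cv2.imwrite('pics/both0.png',cv2.resize(np.hstack([a['img'],b['img']])[:,:,::-1],(800,300)))
for f,n in((a,'top'),(b,'scene')):
    M=cv2.Rodrigues(np.array(f['rvec'],float))[0];print(n,f['fx'],'cam',-M.T@np.ravel(f['tvec']),'dir',M[2])
for l in ['sieve_mid','sieve_grip','pan_in','cup_mid','coaster','praline0_mid','bit0_mid','jar_front','jar_a','shaker','board_rest']:
    for f,n in((a,'top'),(b,'scene')):
        r=models.search_frame(l,f)
        print(l,n,[(np.round(x['uv'],1).tolist(),round(x['conf'],2),np.round(unproj(f,x['uv'],0.03)[:2],3).tolist()) for x in r[:7]])
E
```

```text
t 0.0 pos [ 0.1886 -0.5953  0.2058] rot [-3.14   0.     0.307] F [-0.3 -0.3  0.1] g 0.999 j [ 1.2   0.41 -0.01  1.6   0.01  1.13 -0.08]
top 401.87921958340394 cam [0.42010155 0.01153896 1.07605324] dir [ 1.82106178e-01 -3.96930855e-04 -9.83278792e-01]
scene 348.19631945032 cam [ 1.1500401  -0.3400777   0.61815284] dir [-0.64047953  0.41902611 -0.64358612]
sieve_mid top [([378.0, 216.7], 0.93, [0.544, -0.303])]
sieve_mid scene [([120.9, 249.4], 0.84, [0.557, -0.306])]
sieve_grip top [([378.2, 216.9], 0.75, [0.544, -0.303])]
sieve_grip scene [([122.3, 245.2], 0.79, [0.546, -0.3])]
pan_in top [([263.9, 198.1], 0.95, [0.585, -0.003]), ([150.7, 214.2], 0.38, [0.535, 0.291])]
pan_in scene [([239.6, 206.2], 0.98, [0.587, -0.014])]
cup_mid top [([133.4, 256.3], 0.97, [0.425, 0.327])]
cup_mid scene [([298.8, 134.9], 0.83, [0.404, 0.329]), ([229.9, 283.7], 0.41, [0.772, -0.153]), ([141.8, 224.0], 0.33, [0.506, -0.24])]
coaster top [([153.6, 215.1], 0.85, [0.532, 0.284])]
coaster scene [([316.1, 163.5], 0.6, [0.557, 0.267])]
praline0_mid top []
praline0_mid scene [([142.1, 223.9], 0.64, [0.506, -0.239]), ([133.3, 245.8], 0.21, [0.562, -0.28])]
bit0_mid top [([368.1, 209.9], 0.42, [0.561, -0.277])]
bit0_mid scene []
jar_front top [([262.2, 273.0], 0.94, [0.392, -0.004])]
jar_front scene [([207.6, 166.1], 0.86, [0.387, 0.002])]
jar_a top [([202.0, 128.8], 0.61, [0.771, 0.17]), ([358.1, 227.0], 0.43, [0.516, -0.25])]
jar_a scene [([342.1, 219.7], 0.76, [0.768, 0.162])]
shaker top [([324.1, 125.0], 0.97, [0.791, -0.162]), ([263.0, 271.0], 0.45, [0.397, -0.005])]
shaker scene [([227.0, 282.5], 0.95, [0.766, -0.157])]
board_rest top [([366.3, 240.5], 0.97, [0.482, -0.271]), ([203.3, 130.9], 0.51, [0.765, 0.166])]
board_rest scene [([129.3, 252.9], 0.59, [0.577, -0.294]), ([341.1, 223.6], 0.29, [0.776, 0.15])]
```

View pics/top0.png

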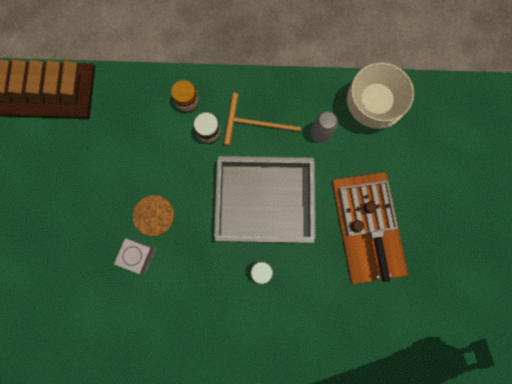

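View pics/scene0.png

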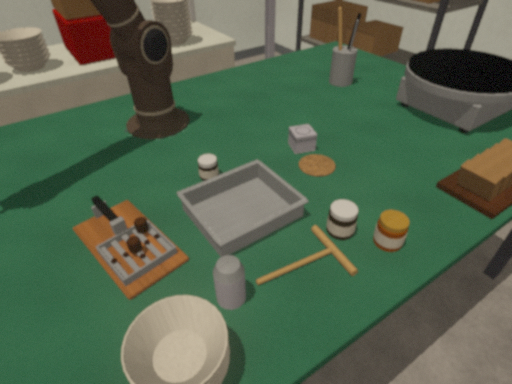

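```bash
python3 - <<'E'
from h import *
a=grab_frame('top')
im=a['img'][:,:,::-1]
c1=cv2.resize(im[165:290,325:415],None,fx=4.4,fy=4.4,interpolation=cv2.INTER_CUBIC)
c2=cv2.resize(im[185:285,105:185],None,fx=4.4,fy=4.4,interpolation=cv2.INTER_CUBIC)
c2=cv2.copyMakeBorder(c2,0,c1.shape[0]-c2.shape[0],0,0,cv2.BORDER_CONSTANT)
cv2.imwrite('pics/crop1.png',cv2.convertScaleAbs(np.hstack([c1,c2]),alpha=1.5))
def rect(l,z,ep=None):
    r=models.outline_of(l,a)
    if not r: print(l,'none');return
    m=r[0]['mask'].astype(np.uint8); c=max(cv2.findContours(m,0,2)[0],key=cv2.contourArea)[:,0]
    w=np.array([unproj(a,p,z)[:2] for p in c],np.float32)
    print(l,r[0]['conf'],cv2.minAreaRect(w))
rect('pan_in',.055);rect('board_rest',.012);rect('cup_mid',.06);rect('coaster',.005);rect('jar_front',.062);rect('sieve_mid',.03)
E
```

```text
pan_in 0.6 ((0.5807582139968872, -0.0032594650983810425), (0.22204099595546722, 0.2568179965019226), 0.09262100607156754)
board_rest 0.8 ((0.5185931921005249, -0.2809155285358429), (0.2834169864654541, 0.1497732549905777), 9.055479049682617)
cup_mid 0.78 ((0.42783215641975403, 0.31524211168289185), (0.08268318325281143, 0.06964420527219772), 72.5584487915039)
coaster 0.72 ((0.5369818210601807, 0.2918763756752014), (0.10513468086719513, 0.10686681419610977), 3.749056339263916)
jar_front 0.73 ((0.3942053020000458, 0.0011685099452733994), (0.05074721947312355, 0.051904622465372086), 1.5109572410583496)
sieve_mid 0.73 ((0.5065658092498779, -0.28518515825271606), (0.25563204288482666, 0.1362515389919281), 10.0081148147583)
```

View pics/crop1.png

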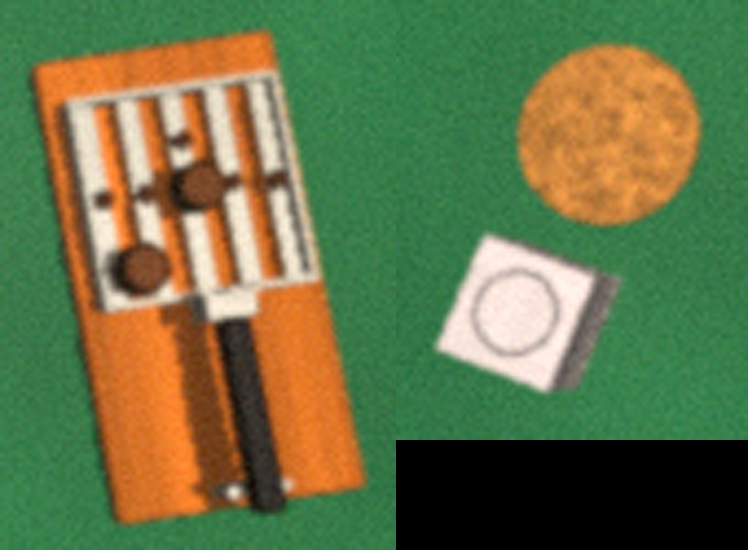

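```bash
python3 - <<'E'
from h import *
a=grab_frame('top')
cv=lambda p:(325+p[0]/4.4-.5,165+p[1]/4.4-.5)
C=[unproj(a,cv(p),.032)[:2] for p in [(66,103),(278,74),(318,275),(104,310)]]
C=np.array(C);print(np.round(C,3));print('mid',C.mean(0),'yaws',[np.arctan2(*(u-v)[::-1]) for u,v in((C[0],C[3]),(C[1],C[2]))])
print('sides',[np.linalg.norm(C[i]-C[i-1]).round(3) for i in range(4)])
h1=unproj(a,cv((234,322)),.067);h2=unproj(a,cv((267,505)),.067);print('handle',h1,h2,np.linalg.norm(h1-h2),np.arctan2(*(h1-h2)[1::-1]))
mid=C.mean(0)
for y in(.16,.175,.19): print(y, mid-.11*np.array([np.cos(y),np.sin(y)]))
for n,p in [('p',(145,268)),('p',(200,186))]: print(n,unproj(a,cv(p),.054)[:2])
y=.175
print('above grip');goto([*(mid-.11*np.array([np.cos(y),np.sin(y)])),.15],[np.pi,0,y])
E
```

```text
[[ 0.618 -0.202]
 [ 0.639 -0.33 ]
 [ 0.518 -0.35 ]
 [ 0.494 -0.223]]
mid [ 0.56736508 -0.27660624] yaws [np.float64(0.1698326091293813), np.float64(0.16281178275254884)]
sides [np.float64(0.125), np.float64(0.13), np.float64(0.122), np.float64(0.129)]
handle [ 0.48711233 -0.28937505  0.067     ] [ 0.38606533 -0.30503314  0.067     ] 0.10225298072507781 0.1537357841443544
0.16 [ 0.45877008 -0.29413124]
0.175 [ 0.45904516 -0.29575814]
0.19 [ 0.45934461 -0.29738072]
p [ 0.5176656  -0.24255509]
p [ 0.5663948  -0.27554169]
above grip
t cm [ 34.83 -20.44   5.66] w [0.    0.    0.132]
```

Emit:
arm_command:
  plan:
    - {"tx": 4, "ty": -2.3, "tz": 0, "wz": 0.03}
    - {"tx": 8, "ty": -4.6, "tz": 0, "wz": 0.06}
    - {"tx": 11.5, "ty": -6.7, "tz": 0, "wz": 0.09}
    - {"tx": 15, "ty": -8.8, "tz": 0, "wz": 0.12}
    - {"tx": 18.5, "ty": -10.9, "tz": 0, "wz": 0.14}
  squeeze: 60

```text
schema error: expected keys wx, wy, wz, tx, ty, tz, claw
```

```bash
python3 - <<'E'
from h import *
st();goto([.459,-.2945,.14],[np.pi,0,.163])
E
```

```text
t 1.6 pos [ 0.1887 -0.5958  0.2066] rot [3.142 0.    0.307] F [ 0.6 -0.6  0.2] g 0.998 j [ 1.2   0.41 -0.01  1.6   0.01  1.13 -0.08]
t cm [ 34.87 -20.57   6.66] w [0.    0.    0.144]
```

All keys are needed.

Emit:
arm_command:
  plan:
    - {"wx": 0, "wy": 0, "wz": 0.03, "tx": 3.5, "ty": -2.1, "tz": 0, "claw": 0}
    - {"wx": 0, "wy": 0, "wz": 0.06, "tx": 7, "ty": -4.2, "tz": 0, "claw": 0}
    - {"wx": 0, "wy": 0, "wz": 0.09, "tx": 10.5, "ty": -6.3, "tz": 0, "claw": 0}
    - {"wx": 0, "wy": 0, "wz": 0.12, "tx": 14, "ty": -8.4, "tz": 0, "claw": 0}
    - {"wx": 0, "wy": 0, "wz": 0.144, "tx": 17.5, "ty": -10.4, "tz": 0, "claw": 0}
  squeeze: 60

```text
time_s: 2.02
eef_pos: [0.3251, -0.4422, 0.2069]
eef_rot: [3.141, -0.0, 0.161]
force: [-0.7, -0.7, -0.8]
grip_width: 1.002
```

```bash
python3 - <<'E'
from h import *
st();goto([.459,-.2945,.14],[np.pi,0,.163])
E
```

```text
t 2.0167 pos [ 0.3251 -0.4422  0.2069] rot [ 3.141 -0.     0.161] F [-0.7 -0.7 -0.8] g 1.002 j [ 0.91  0.28 -0.07  1.78  0.02  1.08 -0.58]
t cm [ 15.59 -12.44   6.69] w [ 0.    -0.    -0.002]
```

Emit:
arm_command:
  plan:
    - {"wx": 0, "wy": 0, "wz": 0, "tx": 3.1, "ty": -2.5, "tz": 0.5, "claw": 0}
    - {"wx": 0, "wy": 0, "wz": 0, "tx": 6.2, "ty": -5, "tz": 1.5, "claw": 0}
    - {"wx": 0, "wy": 0, "wz": 0, "tx": 9.3, "ty": -7.5, "tz": 2.5, "claw": 0}
    - {"wx": 0, "wy": 0, "wz": 0, "tx": 12.4, "ty": -10, "tz": 3.5, "claw": 0}
    - {"wx": 0, "wy": 0, "wz": 0, "tx": 15.6, "ty": -12.4, "tz": 4, "claw": 0}

```text
time_s: 2.43
eef_pos: [0.4584, -0.2943, 0.1658]
eef_rot: [-3.141, 0.001, 0.163]
force: [0.3, -0.7, -1.2]
grip_width: 0.998
```

```bash
python3 - <<'E'
from h import *
st();goto([.459,-.2945,.056],[np.pi,0,.163])
b=grab_frame('scene')
im=b['img'][160:310,50:250,::-1]
cv2.imwrite('pics/s1.png',cv2.resize(im,None,fx=3.5,fy=3.5,interpolation=cv2.INTER_CUBIC))
E
```

```text
t 2.4333 pos [ 0.4584 -0.2943  0.1658] rot [-3.141e+00  1.000e-03  1.630e-01] F [ 0.3 -0.7 -1.2] g 0.998 j [ 0.62  0.32 -0.17  1.83  0.06  0.99 -0.99]
t cm [ 0.06  0.03 10.98] w [-0.     0.001 -0.   ]
```

View pics/s1.png

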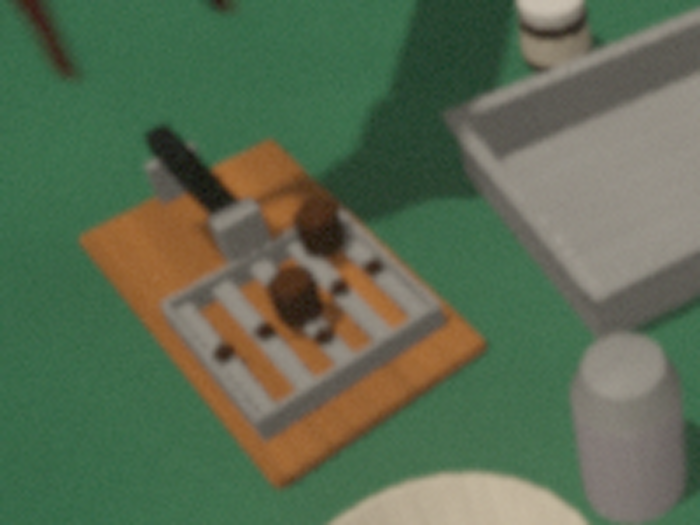

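Emit:
arm_command:
  plan:
    - {"wx": 0, "wy": 0, "wz": 0, "tx": 0, "ty": 0, "tz": 3, "claw": 0}
    - {"wx": 0, "wy": 0, "wz": 0, "tx": 0, "ty": 0, "tz": 6, "claw": 0}
    - {"wx": 0, "wy": 0, "wz": 0, "tx": 0, "ty": 0, "tz": 9, "claw": 0}
    - {"wx": 0, "wy": 0, "wz": 0, "tx": 0, "ty": 0, "tz": 10.6, "claw": 0}
    - {"wx": 0, "wy": 0, "wz": 0, "tx": 0, "ty": 0, "tz": 11, "claw": 0}

```text
time_s: 2.9
eef_pos: [0.4561, -0.2953, 0.0538]
eef_rot: [-3.139, 0.004, 0.163]
force: [-1.0, 0.7, 0.1]
grip_width: 1.003
```

```bash
python3 - <<'E'
from h import *
st()
b=grab_frame('scene')
im=b['img'][130:280,50:250,::-1]
cv2.imwrite('pics/s2.png',cv2.resize(im,None,fx=3.5,fy=3.5,interpolation=cv2.INTER_CUBIC))
E
```

```text
t 2.9 pos [ 0.4561 -0.2953  0.0538] rot [-3.139  0.004  0.163] F [-1.   0.7  0.1] g 1.003 j [ 0.61  0.47 -0.15  1.93  0.1   0.76 -1.01]
```

View pics/s2.png

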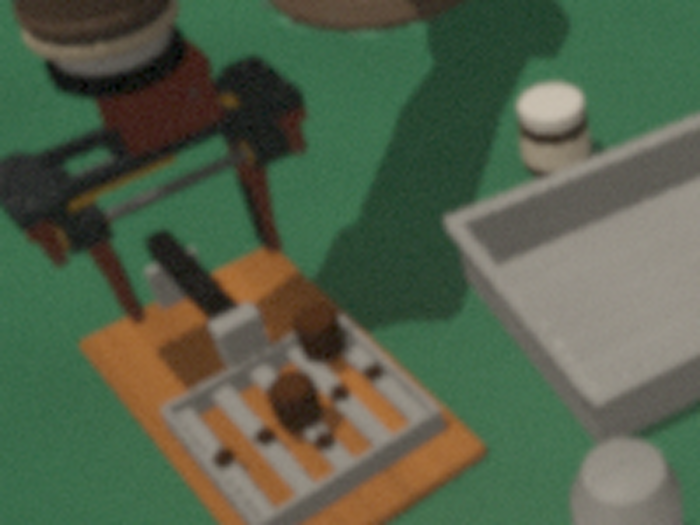

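Emit:
arm_command:
  plan:
    - {"wx": 0, "wy": 0, "wz": 0, "tx": 0.2, "ty": 0, "tz": -0.2, "claw": 0.4}
    - {"wx": 0, "wy": 0, "wz": 0, "tx": 0.2, "ty": 0, "tz": -0.2, "claw": 0.7}
    - {"wx": 0, "wy": 0, "wz": 0, "tx": 0.2, "ty": 0, "tz": -0.2, "claw": 1}
    - {"wx": 0, "wy": 0, "wz": 0, "tx": 0.2, "ty": 0, "tz": -0.2, "claw": 1}
    - {"wx": 0, "wy": 0, "wz": 0, "tx": 0.2, "ty": 0, "tz": -0.2, "claw": 1}

```text
time_s: 3.37
eef_pos: [0.4604, -0.2962, 0.0596]
eef_rot: [3.14, -0.001, 0.163]
force: [-0.0, 0.2, 0.0]
grip_width: 0.66
```

Emit:
arm_command:
  plan:
    - {"wx": 0, "wy": 0, "wz": 0, "tx": 0, "ty": 0, "tz": 0, "claw": 1}
    - {"wx": 0, "wy": 0, "wz": 0, "tx": 0, "ty": 0, "tz": 0, "claw": 1}
    - {"wx": 0, "wy": 0, "wz": 0, "tx": 0, "ty": 0, "tz": 0, "claw": 1}
    - {"wx": 0, "wy": 0, "wz": 0, "tx": 0, "ty": 0, "tz": 0, "claw": 1}

```text
time_s: 3.7
eef_pos: [0.4599, -0.2959, 0.0587]
eef_rot: [3.142, 0.0, 0.163]
force: [0.0, 0.4, 0.5]
grip_width: 0.354
```

Emit:
arm_command:
  plan:
    - {"wx": 0, "wy": 0, "wz": 0, "tx": 0, "ty": 0, "tz": 0, "claw": 1}
    - {"wx": 0, "wy": 0, "wz": 0, "tx": 0, "ty": 0, "tz": 0, "claw": 1}
    - {"wx": 0, "wy": 0, "wz": 0, "tx": 0, "ty": 0, "tz": 0, "claw": 1}
    - {"wx": 0, "wy": 0, "wz": 0, "tx": 0, "ty": 0, "tz": 0, "claw": 1}
    - {"wx": 0, "wy": 0, "wz": 0, "tx": 0, "ty": 0, "tz": 0, "claw": 1}

```text
time_s: 4.12
eef_pos: [0.4599, -0.2958, 0.0586]
eef_rot: [-3.142, 0.0, 0.163]
force: [-0.1, 0.3, -0.3]
grip_width: 0.012
```

Emit:
arm_command:
  plan:
    - {"wx": 0, "wy": 0, "wz": 0, "tx": 0, "ty": 0, "tz": 0, "claw": 1}
    - {"wx": 0, "wy": 0, "wz": 0, "tx": 0, "ty": 0, "tz": -0.3, "claw": 1}
    - {"wx": 0, "wy": 0, "wz": 0, "tx": 0, "ty": 0, "tz": -0.8, "claw": 1}
    - {"wx": 0, "wy": 0, "wz": 0, "tx": 0, "ty": 0, "tz": -1.5, "claw": 1}
    - {"wx": 0, "wy": 0, "wz": 0, "tx": 0, "ty": 0, "tz": -2.2, "claw": 1}

```text
time_s: 4.53
eef_pos: [0.46, -0.2959, 0.0814]
eef_rot: [3.142, -0.0, 0.163]
force: [0.1, -0.5, 0.0]
grip_width: 0.006
```

Emit:
arm_command:
  plan:
    - {"wx": 0, "wy": 0, "wz": 0, "tx": 0, "ty": 0, "tz": -0.8, "claw": 1}
    - {"wx": 0, "wy": 0, "wz": 0, "tx": 0, "ty": 0, "tz": -1.9, "claw": 1}
    - {"wx": 0, "wy": 0, "wz": 0, "tx": 0, "ty": 0, "tz": -3.1, "claw": 1}
    - {"wx": 0, "wy": 0, "wz": 0, "tx": 0, "ty": 0, "tz": -4.1, "claw": 1}
    - {"wx": 0, "wy": 0, "wz": 0, "tx": 0, "ty": 0, "tz": -4.7, "claw": 1}

```text
time_s: 4.95
eef_pos: [0.4606, -0.2962, 0.1297]
eef_rot: [3.14, -0.002, 0.163]
force: [-0.4, 0.1, -0.0]
grip_width: 0.005
```

```bash
python3 - <<'E'
from h import *
st();goto([.475,0,.128],[np.pi,0,0])
a=grab_frame('top');b=grab_frame('scene')
cv2.imwrite('pics/l1.png',np.hstack([cv2.resize(a['img'][130:280,310:430,::-1],None,fx=3,fy=3),cv2.resize(b['img'][130:280,50:195,::-1],None,fx=3,fy=3)]))
E
```

```text
t 4.95 pos [ 0.4606 -0.2962  0.1297] rot [ 3.14e+00 -2.00e-03  1.63e-01] F [-0.4  0.1 -0. ] g 0.005 j [ 0.61  0.37 -0.17  1.86  0.08  0.91 -0.99]
t cm [  6.22 -29.     0.13] w [ 0.001 -0.002  0.163]
```

View pics/l1.png

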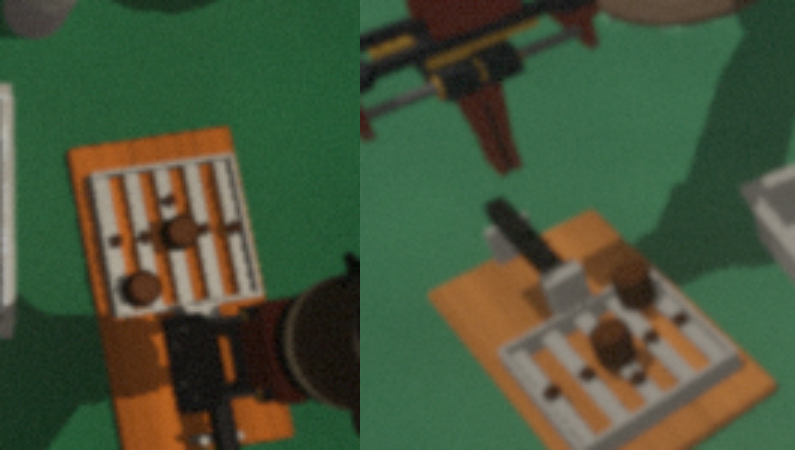

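```bash
python3 - <<'E'
from h import *
o=st();a=grab_frame('top');b=grab_frame('scene')
p=np.array(o['eef_pos'])
print('tip scene',proj(b,p-[0,0,.019]),'tcp',proj(b,p),'observed ~ (100,185)')
print('now top tcp',proj(a,p))
q=np.array([.4561,-.2953,.0538-.019]);d=np.array([-np.sin(.163),np.cos(.163),0])*.044
print('open tips',proj(b,q+d),proj(b,q-d),'observed (128.6,201.4),(88.6,220)')
x=np.array([np.cos(.163),np.sin(.163),0]);g=np.array([.459,-.2945,.056])
for k in(.03,0,-.079): print('handle top',k,proj(b,g+x*k+[0,0,.011]),proj(a,g+x*k+[0,0,.011]))
E
```

```text
t 5.05 pos [ 0.4607 -0.2963  0.1292] rot [ 3.14e+00 -2.00e-03  1.63e-01] F [-0.2  0.9 -0.5] g 0.005 j [ 0.61  0.37 -0.17  1.87  0.08  0.91 -0.99]
tip scene [102.76861205 197.21055309] tcp [100.2580948  190.73671391] observed ~ (100,185)
now top tcp [388.83589845 247.57140749]
open tips [128.53771781 211.05909991] [ 94.22028308 228.94067599] observed (128.6,201.4),(88.6,220)
handle top 0.03 [114.63859513 216.8799677 ] [377.76815695 237.08520827]
handle top 0 [108.74788079 210.49656104] [380.04964159 249.10749439]
handle top -0.079 [ 94.34327623 194.88717251] [386.17695035 281.39535547]
```

Emit:
arm_command:
  plan:
    - {"wx": 0, "wy": 0, "wz": 0, "tx": 0, "ty": 0, "tz": 0, "claw": 0}
    - {"wx": 0, "wy": 0, "wz": 0, "tx": 0, "ty": 0, "tz": 0, "claw": 0}
    - {"wx": 0, "wy": 0, "wz": 0, "tx": 0, "ty": 0, "tz": 0, "claw": 0}
    - {"wx": 0, "wy": 0, "wz": 0, "tx": 0, "ty": 0, "tz": 0, "claw": 0}
    - {"wx": 0, "wy": 0, "wz": 0, "tx": 0, "ty": 0, "tz": 0, "claw": 0}

```text
time_s: 5.57
eef_pos: [0.4599, -0.2958, 0.1274]
eef_rot: [-3.141, 0.0, 0.163]
force: [0.4, 0.9, -0.4]
grip_width: 0.345
```

```bash
python3 - <<'E'
from h import *
o=st();a=grab_frame('top');b=grab_frame('scene')
for n,f in(('a',a),('b',b)):
    im=f['img'][:,:,::-1].copy()
    cv2.imwrite('pics/f_%s.png'%n,im)
x=np.hstack([cv2.resize(a['img'][170:300,330:440,::-1],(440,520),interpolation=2),cv2.resize(b['img'][110:240,60:150,::-1],(360,520),interpolation=2)])
cv2.imwrite('pics/f.png',cv2.convertScaleAbs(x,alpha=1.6))
p=np.array(o['eef_pos']);d=np.array([-np.sin(.163),np.cos(.163),0])
for z in(-.019,0,.03,.061,.1): print(z,[np.round(proj(a,p+d*s*.044+[0,0,z])) for s in(1,-1)],[np.round(proj(b,p+d*s*.044+[0,0,z])) for s in(1,-1)])
E
```

```text
t 5.5667 pos [ 0.4599 -0.2958  0.1274] rot [-3.141  0.     0.163] F [ 0.4  0.9 -0.4] g 0.345 j [ 0.61  0.37 -0.17  1.87  0.08  0.91 -0.99]
-0.019 [array([368., 251.]), array([404., 246.])] [array([121., 189.]), array([ 84., 207.])]
0 [array([370., 251.]), array([407., 245.])] [array([119., 183.]), array([ 81., 200.])]
0.03 [array([374., 250.]), array([412., 245.])] [array([115., 172.]), array([ 76., 189.])]
0.061 [array([378., 250.]), array([417., 244.])] [array([112., 161.]), array([ 71., 178.])]
0.1 [array([383., 249.]), array([424., 243.])] [array([106., 145.]), array([ 64., 162.])]
```

View pics/f.png

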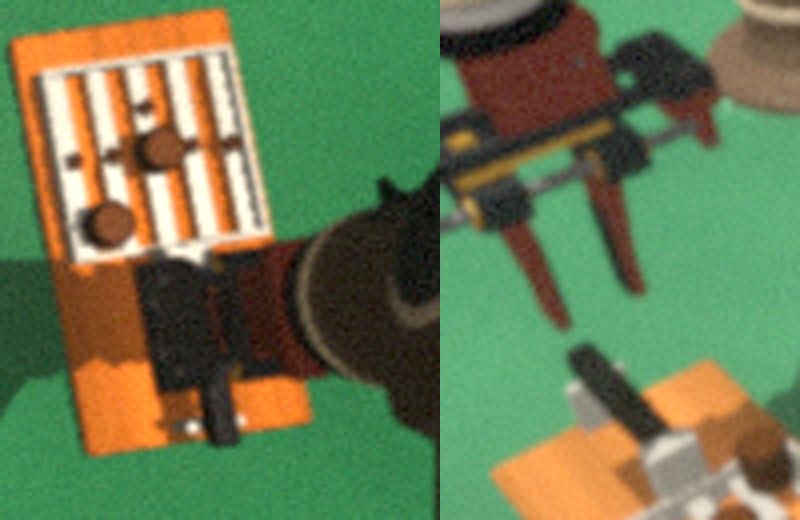

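Emit:
arm_command:
  plan:
    - {"wx": 0, "wy": 0, "wz": 0, "tx": 0, "ty": 0, "tz": 0, "claw": 0}
    - {"wx": 0, "wy": 0, "wz": 0, "tx": 0, "ty": 0, "tz": 0, "claw": 0}
    - {"wx": 0, "wy": 0, "wz": 0, "tx": 0, "ty": 0, "tz": 2.5, "claw": 0}
    - {"wx": 0, "wy": 0, "wz": 0, "tx": 0, "ty": 0, "tz": 5, "claw": 0}
    - {"wx": 0, "wy": 0, "wz": 0, "tx": 0, "ty": 0, "tz": 7, "claw": 0}

```text
time_s: 6.08
eef_pos: [0.4599, -0.2958, 0.0566]
eef_rot: [3.141, -0.0, 0.163]
force: [-0.1, -0.1, -0.3]
grip_width: 0.82
```

Emit:
arm_command:
  plan:
    - {"wx": 0, "wy": 0, "wz": 0, "tx": 0, "ty": 0, "tz": 0.3, "claw": 0}
    - {"wx": 0, "wy": 0, "wz": 0, "tx": 0, "ty": 0, "tz": 0.7, "claw": 0}
    - {"wx": 0, "wy": 0, "wz": 0, "tx": 0, "ty": 0, "tz": 1.0, "claw": 0}
    - {"wx": 0, "wy": 0, "wz": 0, "tx": 0, "ty": 0, "tz": 1.2, "claw": 0}
    - {"wx": 0, "wy": 0, "wz": 0, "tx": 0, "ty": 0, "tz": 1.2, "claw": 0}

```text
time_s: 6.5
eef_pos: [0.4604, -0.2961, 0.0463]
eef_rot: [3.141, -0.001, 0.163]
force: [-0.4, -0.4, -0.4]
grip_width: 0.999
```

```bash
python3 - <<'E'
from h import *
o=st();b=grab_frame('scene')
x=cv2.resize(b['img'][140:260,60:180,::-1],(600,600),interpolation=2)
cv2.imwrite('pics/f2.png',cv2.convertScaleAbs(x,alpha=1.6))
p=np.array(o['eef_pos']);d=np.array([-np.sin(.163),np.cos(.163),0])
for z in(-.019,0,.01): print(z,[np.round((proj(b,p+d*s*.044+[0,0,z])-[60,140])*5) for s in(1,-1)])
E
```

```text
t 6.5 pos [ 0.4604 -0.2961  0.0463] rot [ 3.141e+00 -1.000e-03  1.630e-01] F [-0.4 -0.4 -0.4] g 0.999 j [ 0.6   0.48 -0.15  1.93  0.11  0.74 -1.02]
-0.019 [array([348., 372.]), array([177., 462.])]
0 [array([338., 344.]), array([164., 434.])]
0.01 [array([333., 329.]), array([157., 418.])]
```

View pics/f2.png

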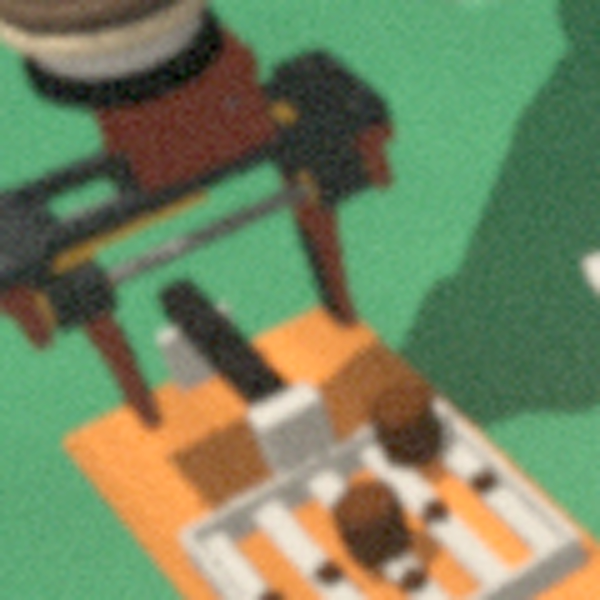

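Emit:
arm_command:
  plan:
    - {"wx": 0, "wy": 0, "wz": 0, "tx": 0, "ty": 0, "tz": 0.6, "claw": 0}
    - {"wx": 0, "wy": 0, "wz": 0, "tx": 0, "ty": 0, "tz": 1.3, "claw": 0.3}
    - {"wx": 0, "wy": 0, "wz": 0, "tx": 0, "ty": 0, "tz": 2.0, "claw": 0.6}
    - {"wx": 0, "wy": 0, "wz": 0, "tx": 0, "ty": 0, "tz": 2.4, "claw": 0.7}
    - {"wx": 0, "wy": 0, "wz": 0, "tx": 0, "ty": 0, "tz": 2.4, "claw": 0.75}

```text
time_s: 6.97
eef_pos: [0.4592, -0.2954, 0.0203]
eef_rot: [-3.14, 0.002, 0.163]
force: [0.6, -0.2, 0.0]
grip_width: 0.733
```

Emit:
arm_command:
  plan:
    - {"wx": 0, "wy": 0, "wz": 0, "tx": 0, "ty": 0, "tz": 0, "claw": 0.75}
    - {"wx": 0, "wy": 0, "wz": 0, "tx": 0, "ty": 0, "tz": 0, "claw": 1}
    - {"wx": 0, "wy": 0, "wz": 0, "tx": 0, "ty": 0, "tz": 0, "claw": 1}
    - {"wx": 0, "wy": 0, "wz": 0, "tx": 0, "ty": 0, "tz": 0, "claw": 1}
    - {"wx": 0, "wy": 0, "wz": 0, "tx": 0, "ty": 0, "tz": 0, "claw": 1}

```text
time_s: 7.38
eef_pos: [0.4601, -0.296, 0.0219]
eef_rot: [3.141, -0.0, 0.163]
force: [-0.0, -0.5, 0.6]
grip_width: 0.358
```

Emit:
arm_command:
  plan:
    - {"wx": 0, "wy": 0, "wz": 0, "tx": 0, "ty": 0, "tz": 0, "claw": 1}
    - {"wx": 0, "wy": 0, "wz": 0, "tx": 0, "ty": 0, "tz": 0, "claw": 1}
    - {"wx": 0, "wy": 0, "wz": 0, "tx": 0, "ty": 0, "tz": 0, "claw": 1}

```text
time_s: 7.63
eef_pos: [0.4601, -0.2959, 0.0218]
eef_rot: [3.141, -0.0, 0.163]
force: [0.1, -0.5, 1.4]
grip_width: 0.198
```

Emit:
arm_command:
  plan:
    - {"wx": 0, "wy": 0, "wz": 0, "tx": 0, "ty": 0, "tz": 0, "claw": 1}
    - {"wx": 0, "wy": 0, "wz": 0, "tx": 0, "ty": 0, "tz": -0.1, "claw": 1}
    - {"wx": 0, "wy": 0, "wz": 0, "tx": 0, "ty": 0, "tz": -0.4, "claw": 1}
    - {"wx": 0, "wy": 0, "wz": 0, "tx": 0, "ty": 0, "tz": -0.8, "claw": 1}
    - {"wx": 0, "wy": 0, "wz": 0, "tx": 0, "ty": 0, "tz": -1.1, "claw": 1}

```text
time_s: 8.05
eef_pos: [0.4597, -0.2957, 0.0328]
eef_rot: [-3.141, 0.0, 0.163]
force: [1.1, -0.6, -2.4]
grip_width: 0.199
```

```bash
python3 - <<'E'
from h import *
o=st();b=grab_frame('scene')
x=cv2.resize(b['img'][140:280,50:190,::-1],(600,600),interpolation=2)
cv2.imwrite('pics/f3.png',cv2.convertScaleAbs(x,alpha=1.6))
E
```

```text
t 8.05 pos [ 0.4597 -0.2957  0.0328] rot [-3.141  0.     0.163] F [ 1.1 -0.6 -2.4] g 0.199 j [ 0.6   0.5  -0.15  1.94  0.11  0.71 -1.02]
```

View pics/f3.png

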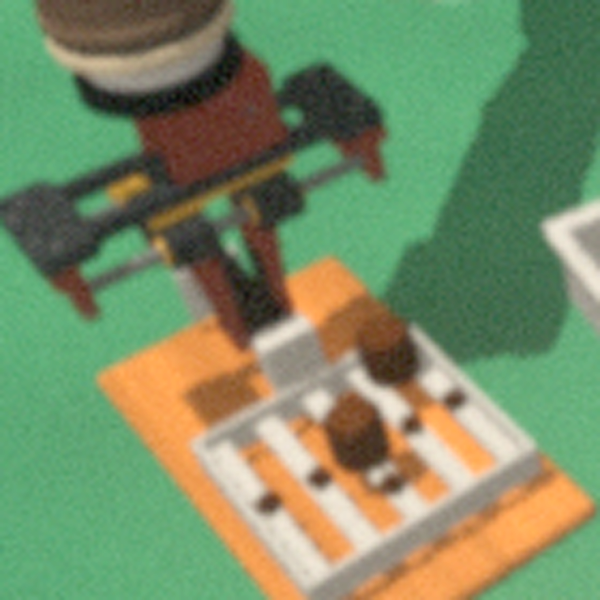

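Emit:
arm_command:
  plan:
    - {"wx": 0, "wy": 0, "wz": 0, "tx": 0, "ty": 0, "tz": -0.5, "claw": 1}
    - {"wx": 0, "wy": 0, "wz": 0, "tx": 0, "ty": 0, "tz": -1.3, "claw": 1}
    - {"wx": 0, "wy": 0, "wz": 0, "tx": 0, "ty": 0, "tz": -2.5, "claw": 1}
    - {"wx": 0, "wy": 0, "wz": 0, "tx": 0, "ty": 0, "tz": -3.8, "claw": 1}
    - {"wx": 0, "wy": 0, "wz": 0, "tx": 0, "ty": 0, "tz": -5.1, "claw": 1}

```text
time_s: 8.52
eef_pos: [0.4599, -0.2958, 0.0847]
eef_rot: [-3.142, 0.0, 0.163]
force: [-0.1, 0.2, -2.6]
grip_width: 0.2
```

Emit:
arm_command:
  plan:
    - {"wx": 0, "wy": 0, "wz": 0, "tx": 0, "ty": 0, "tz": -0.9, "claw": 1}
    - {"wx": 0, "wy": 0, "wz": 0, "tx": 0, "ty": 0, "tz": -1.3, "claw": 1}
    - {"wx": 0, "wy": 0, "wz": 0, "tx": 0.1, "ty": -0.4, "tz": -1.3, "claw": 1}
    - {"wx": 0, "wy": 0, "wz": 0, "tx": 0.3, "ty": -1.3, "tz": -1.3, "claw": 1}
    - {"wx": 0, "wy": 0, "wz": 0, "tx": 0.6, "ty": -2.6, "tz": -1.3, "claw": 1}

```text
time_s: 8.93
eef_pos: [0.461, -0.2689, 0.096]
eef_rot: [-3.141, 0.001, 0.161]
force: [0.1, 0.9, -2.7]
grip_width: 0.2
```

```bash
python3 - <<'E'
from h import *
st();goto([.48,0,.095],[np.pi,0,0])
E
```

```text
t 8.9333 pos [ 0.461  -0.2689  0.096 ] rot [-3.141e+00  1.000e-03  1.610e-01] F [ 0.1  0.9 -2.7] g 0.2 j [ 0.57  0.39 -0.17  1.92  0.09  0.83 -1.05]
t cm [  6.19 -26.23   0.1 ] w [-0.     0.001  0.161]
```

Emit:
arm_command:
  plan:
    - {"wx": 0, "wy": 0, "wz": 0.006, "tx": 0.4, "ty": -1.6, "tz": 0, "claw": 1}
    - {"wx": 0, "wy": 0, "wz": 0.016, "tx": 0.9, "ty": -3.5, "tz": 0, "claw": 1}
    - {"wx": 0, "wy": 0, "wz": 0.03, "tx": 1.4, "ty": -5.6, "tz": 0, "claw": 1}
    - {"wx": 0, "wy": 0, "wz": 0.045, "tx": 1.9, "ty": -7.8, "tz": 0, "claw": 1}
    - {"wx": 0, "wy": 0, "wz": 0.06, "tx": 2.4, "ty": -10, "tz": 0, "claw": 1}

```text
time_s: 9.35
eef_pos: [0.4684, -0.1639, 0.0959]
eef_rot: [-3.141, 0.001, 0.103]
force: [0.8, 0.1, -3.9]
grip_width: 0.198
```

Emit:
arm_command:
  plan:
    - {"wx": 0, "wy": 0, "wz": 0.015, "tx": 0.4, "ty": -2.2, "tz": 0, "claw": 1}
    - {"wx": 0, "wy": 0, "wz": 0.03, "tx": 0.8, "ty": -4.4, "tz": 0, "claw": 1}
    - {"wx": 0, "wy": 0, "wz": 0.045, "tx": 1.2, "ty": -6.5, "tz": 0, "claw": 1}
    - {"wx": 0, "wy": 0, "wz": 0.06, "tx": 1.6, "ty": -8.5, "tz": 0, "claw": 1}
    - {"wx": 0, "wy": 0, "wz": 0.07, "tx": 1.9, "ty": -10.3, "tz": 0, "claw": 1}

```text
time_s: 9.77
eef_pos: [0.4766, -0.0592, 0.096]
eef_rot: [-3.141, 0.001, 0.034]
force: [0.1, -1.3, -2.8]
grip_width: 0.201
```

```bash
python3 - <<'E'
from h import *
st();goto([.478,0,.095],[np.pi,0,0])
E
```

```text
t 9.7667 pos [ 0.4766 -0.0592  0.096 ] rot [-3.141e+00  1.000e-03  3.400e-02] F [ 0.1 -1.3 -2.8] g 0.201 j [ 0.21  0.32 -0.23  2.04  0.1   0.79 -1.61]
t cm [ 0.35 -5.91  0.1 ] w [-0.001  0.001  0.034]
```

Emit:
arm_command:
  plan:
    - {"wx": 0, "wy": 0, "wz": 0.01, "tx": 0.1, "ty": -1.7, "tz": 0, "claw": 1}
    - {"wx": 0, "wy": 0, "wz": 0.02, "tx": 0.2, "ty": -3.3, "tz": 0, "claw": 1}
    - {"wx": 0, "wy": 0, "wz": 0.03, "tx": 0.3, "ty": -4.6, "tz": 0, "claw": 1}
    - {"wx": 0, "wy": 0, "wz": 0.034, "tx": 0.3, "ty": -5.5, "tz": 0, "claw": 1}
    - {"wx": 0, "wy": 0, "wz": 0.034, "tx": 0.3, "ty": -5.9, "tz": 0, "claw": 1}

```text
time_s: 10.18
eef_pos: [0.4777, -0.0007, 0.0962]
eef_rot: [-3.141, 0.001, 0.002]
force: [0.6, -0.2, -3.7]
grip_width: 0.197
```

```bash
python3 - <<'E'
from h import *
st();a=grab_frame('top');b=grab_frame('scene')
x=np.hstack([cv2.resize(a['img'][150:260,205:325,::-1],(436,400),interpolation=2),cv2.resize(b['img'][140:260,170:320,::-1],(500,400),interpolation=2)[:,:364]])
cv2.imwrite('pics/g1.png',cv2.convertScaleAbs(x,alpha=1.4))
E
```

```text
t 10.1833 pos [ 0.4777 -0.0007  0.0962] rot [-3.141e+00  1.000e-03  2.000e-03] F [ 0.6 -0.2 -3.7] g 0.197 j [ 0.11  0.31 -0.24  2.05  0.1   0.79 -1.77]
```

View pics/g1.png

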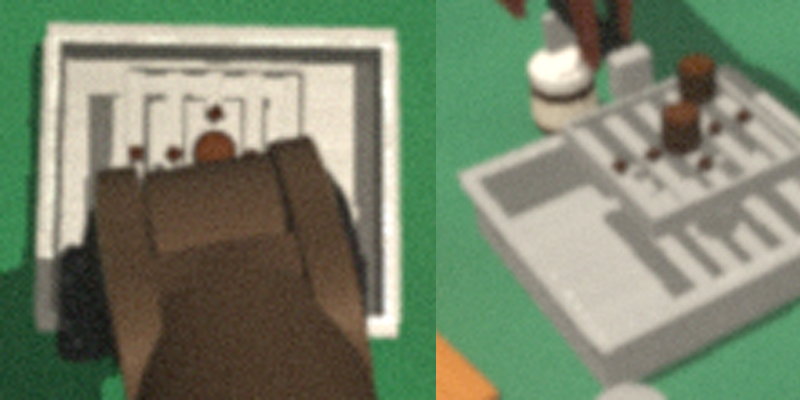

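Emit:
arm_command:
  plan:
    - {"wx": 0, "wy": 0, "wz": 0, "tx": 0, "ty": 2.3, "tz": 0, "claw": 1}
    - {"wx": 0, "wy": 0, "wz": 0, "tx": 0, "ty": 1.4, "tz": 0, "claw": 1}
    - {"wx": 0, "wy": 0, "wz": 0, "tx": 0, "ty": -1.4, "tz": 0, "claw": 1}
    - {"wx": 0, "wy": 0, "wz": 0, "tx": 0, "ty": -2.3, "tz": 0, "claw": 1}
    - {"wx": 0, "wy": 0, "wz": 0, "tx": 0, "ty": 0, "tz": 0, "claw": 1}

```text
time_s: 10.7
eef_pos: [0.4791, 0.0029, 0.0969]
eef_rot: [-3.138, -0.001, 0.007]
force: [1.1, 0.5, -2.5]
grip_width: 0.2
```

```bash
cat > see.py <<'E'
from h import *
st();a=grab_frame('top');b=grab_frame('scene')
for f in(a,b):
    for l in('bit0_mid','praline0_mid'):
        print(l,[(np.round(x['uv']).tolist(),round(x['conf'],2)) for x in models.search_frame(l,f)])
x=np.hstack([cv2.resize(a['img'][150:260,205:325,::-1],(436,400),interpolation=2),cv2.resize(b['img'][140:260,170:320,::-1],(500,400),interpolation=2)[:,:364]])
cv2.imwrite('pics/g2.png',cv2.convertScaleAbs(x,alpha=1.4))
E
python3 see.py
```

```text
t 10.7 pos [0.4791 0.0029 0.0969] rot [-3.138e+00 -1.000e-03  7.000e-03] F [ 1.1  0.5 -2.5] g 0.2 j [ 0.1   0.31 -0.25  2.05  0.1   0.79 -1.77]
bit0_mid []
praline0_mid []
bit0_mid []
praline0_mid [([241.0, 167.0], 0.42), ([317.0, 168.0], 0.31)]
```

View pics/g2.png

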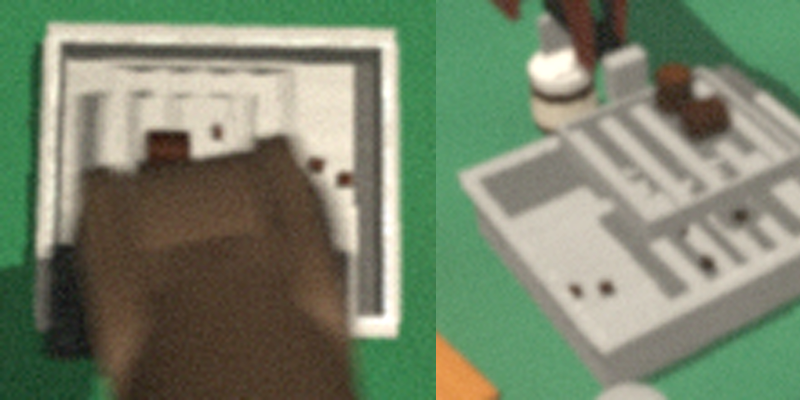

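```bash
cat > blob.py <<'E'
from h import *
st();a=grab_frame('top');b=grab_frame('scene')
for n,f,(r0,r1,c0,c1) in(('top',a,(150,245,205,325)),('scene',b,(150,262,170,320))):
    im=f['img'].astype(int); r,g,bl=im[...,0],im[...,1],im[...,2]
    m=((r-bl>14)&(r>g+4)&(r<150)).astype(np.uint8); k=np.zeros_like(m);k[r0:r1,c0:c1]=m[r0:r1,c0:c1]
    N,_,s,c=cv2.connectedComponentsWithStats(k)
    for i in range(1,N):
        if s[i,4]>=4: print(n,np.round(c[i],1),'area',s[i,4],'wh',s[i,2:4],'world z=.008',np.round(unproj(f,c[i],.008)[:2],3),'z=.1',np.round(unproj(f,c[i],.1)[:2],3))
cv2.imwrite('pics/b_%d.png'%b['shot'],cv2.convertScaleAbs(cv2.resize(b['img'][140:260,200:320,::-1],(600,600),interpolation=2),alpha=1.4))
print(b['shot'])
E
python3 blob.py
```

```text
t 11.0 pos [ 0.4785 -0.0033  0.0966] rot [-3.142e+00  0.000e+00 -2.000e-03] F [ 0.2  0.  -2.6] g 0.205 j [ 0.11  0.31 -0.24  2.05  0.1   0.79 -1.77]
top [296.2 162.5] area 4 wh [3 2] world z=.008 [ 0.69 -0.09] z=.1 [ 0.666 -0.081]
top [224.3 170.9] area 22 wh [ 6 10] world z=.008 [0.661 0.106] z=.1 [0.64  0.098]
top [233.2 166.8] area 12 wh [11  2] world z=.008 [0.673 0.082] z=.1 [0.651 0.076]
top [243.  168.5] area 22 wh [8 8] world z=.008 [0.669 0.055] z=.1 [0.647 0.052]
top [259.6 168. ] area 53 wh [22  5] world z=.008 [0.671 0.01 ] z=.1 [0.65 0.01]
top [276.8 168.8] area 26 wh [11  5] world z=.008 [ 0.671 -0.037] z=.1 [ 0.649 -0.033]
top [284.  168.5] area 11 wh [5 5] world z=.008 [ 0.672 -0.056] z=.1 [ 0.65 -0.05]
top [287.8 167.8] area 4 wh [3 2] world z=.008 [ 0.674 -0.066] z=.1 [ 0.652 -0.06 ]
top [269.3 216.9] area 3774 wh [77 75] world z=.008 [ 0.538 -0.019] z=.1 [ 0.528 -0.017]
top [232.8 174.8] area 12 wh [9 4] world z=.008 [0.651 0.083] z=.1 [0.631 0.077]
top [246.8 181.6] area 45 wh [ 9 17] world z=.008 [0.633 0.044] z=.1 [0.614 0.041]
top [229.5 178.2] area 6 wh [2 4] 
[... 5009 characters left out ...]
 -0.148]
scene [227.  235.2] area 12 wh [9 3] world z=.008 [ 0.636 -0.082] z=.1 [ 0.713 -0.12 ]
scene [181.1 252.3] area 54 wh [19 22] world z=.008 [ 0.621 -0.194] z=.1 [ 0.701 -0.216]
scene [313.5 254. ] area 6 wh [6 3] world z=.008 [0.796 0.049] z=.1 [ 0.849 -0.009]
scene [305.5 257.5] area 4 wh [4 2] world z=.008 [0.794 0.028] z=.1 [ 0.847 -0.027]
scene [313.8 259.2] area 20 wh [12  5] world z=.008 [0.808 0.04 ] z=.1 [ 0.859 -0.017]
scene [226.2 259.7] area 6 wh [3 4] world z=.008 [ 0.698 -0.121] z=.1 [ 0.766 -0.154]
scene [230.2 260.4] area 5 wh [3 3] world z=.008 [ 0.705 -0.114] z=.1 [ 0.772 -0.148]
scene [220.2 260.8] area 4 wh [3 2] world z=.008 [ 0.693 -0.133] z=.1 [ 0.762 -0.164]
20
```

Emit:
arm_command:
  plan:
    - {"wx": 0, "wy": 0, "wz": 0, "tx": 0, "ty": 1.9, "tz": 0, "claw": 1}
    - {"wx": 0, "wy": 0, "wz": 0, "tx": 0, "ty": 1.2, "tz": 0, "claw": 1}
    - {"wx": 0, "wy": 0, "wz": 0, "tx": 0, "ty": -1.2, "tz": 0, "claw": 1}
    - {"wx": 0, "wy": 0, "wz": 0, "tx": 0, "ty": -1.9, "tz": 0, "claw": 1}
    - {"wx": 0, "wy": 0, "wz": 0, "tx": 0, "ty": 0, "tz": 0, "claw": 1}

```text
time_s: 11.52
eef_pos: [0.479, 0.0028, 0.0969]
eef_rot: [-3.139, -0.001, 0.007]
force: [1.0, 0.1, -2.6]
grip_width: 0.2
```

Emit:
arm_command:
  plan:
    - {"wx": 0, "wy": 0, "wz": 0, "tx": 0, "ty": 1.9, "tz": 0, "claw": 1}
    - {"wx": 0, "wy": 0, "wz": 0, "tx": 0, "ty": 1.2, "tz": 0, "claw": 1}
    - {"wx": 0, "wy": 0, "wz": 0, "tx": 0, "ty": -1.2, "tz": 0, "claw": 1}
    - {"wx": 0, "wy": 0, "wz": 0, "tx": 0, "ty": -1.9, "tz": 0, "claw": 1}
    - {"wx": 0, "wy": 0, "wz": 0, "tx": 0, "ty": 0, "tz": 0, "claw": 1}

```text
time_s: 11.93
eef_pos: [0.4789, 0.0028, 0.0969]
eef_rot: [-3.139, -0.001, 0.007]
force: [0.9, 0.2, -2.8]
grip_width: 0.198
```

Emit:
arm_command:
  plan:
    - {"wx": 0, "wy": 0, "wz": 0, "tx": 0, "ty": 0, "tz": -0.8, "claw": 1}
    - {"wx": 0, "wy": 0, "wz": 0, "tx": 0, "ty": 0, "tz": -2, "claw": 1}
    - {"wx": 0, "wy": 0, "wz": 0, "tx": 0, "ty": 0, "tz": -3, "claw": 1}
    - {"wx": 0, "wy": 0, "wz": 0, "tx": 0, "ty": 0, "tz": -3.6, "claw": 1}
    - {"wx": 0, "wy": 0, "wz": 0, "tx": 0, "ty": 0, "tz": -3.6, "claw": 1}

```text
time_s: 12.35
eef_pos: [0.4796, -0.0029, 0.1343]
eef_rot: [3.142, -0.003, -0.001]
force: [0.4, 0.8, -2.6]
grip_width: 0.2
```

```bash
python3 - <<'E'
from h import *
st();a=grab_frame('top');b=grab_frame('scene')
x=np.hstack([cv2.resize(a['img'][150:270,205:325,::-1],(396,396),interpolation=2),cv2.resize(b['img'][125:255,175:305,::-1],(396,396),interpolation=2)])
cv2.imwrite('pics/g3.png',cv2.convertScaleAbs(x,alpha=1.4))
E
```

```text
t 12.35 pos [ 0.4796 -0.0029  0.1343] rot [ 3.142e+00 -3.000e-03 -1.000e-03] F [ 0.4  0.8 -2.6] g 0.2 j [ 0.12  0.26 -0.25  2.01  0.08  0.88 -1.75]
```

View pics/g3.png

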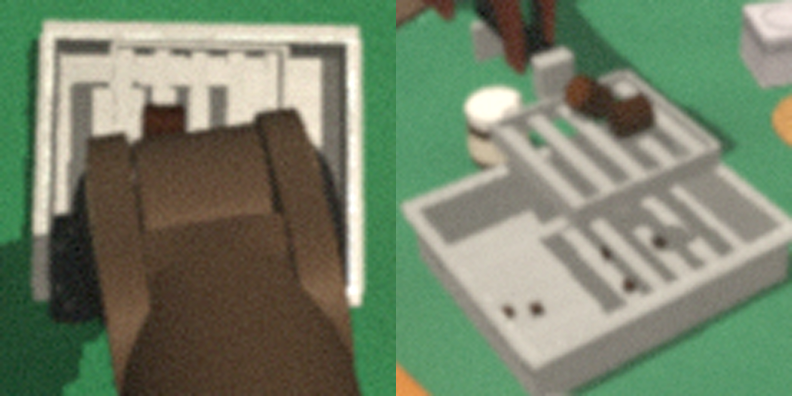

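Emit:
arm_command:
  plan:
    - {"wx": 0, "wy": 0, "wz": -0.004, "tx": 0, "ty": 0.3, "tz": 0.1, "claw": 1}
    - {"wx": 0, "wy": 0, "wz": -0.012, "tx": 0, "ty": 1.0, "tz": 0.3, "claw": 1}
    - {"wx": 0, "wy": 0, "wz": -0.02, "tx": -0.1, "ty": 2.1, "tz": 0.6, "claw": 1}
    - {"wx": 0, "wy": 0, "wz": -0.03, "tx": -0.2, "ty": 3.6, "tz": 1.0, "claw": 1}
    - {"wx": 0, "wy": 0, "wz": -0.04, "tx": -0.3, "ty": 5.4, "tz": 1.4, "claw": 1}

```text
time_s: 12.87
eef_pos: [0.4751, -0.0576, 0.1179]
eef_rot: [-3.141, 0.001, 0.041]
force: [-0.4, -0.2, -2.7]
grip_width: 0.203
```

Emit:
arm_command:
  plan:
    - {"wx": 0, "wy": 0, "wz": -0.012, "tx": -0.2, "ty": 2.0, "tz": 0.3, "claw": 1}
    - {"wx": 0, "wy": 0, "wz": -0.024, "tx": -0.4, "ty": 4.1, "tz": 0.5, "claw": 1}
    - {"wx": 0, "wy": 0, "wz": -0.036, "tx": -0.6, "ty": 6.2, "tz": 0.7, "claw": 1}
    - {"wx": 0, "wy": 0, "wz": -0.048, "tx": -0.8, "ty": 8.3, "tz": 0.9, "claw": 1}
    - {"wx": 0, "wy": 0, "wz": -0.06, "tx": -1.0, "ty": 10.4, "tz": 1, "claw": 1}

```text
time_s: 13.28
eef_pos: [0.4686, -0.1632, 0.1077]
eef_rot: [-3.141, 0.001, 0.1]
force: [-0.4, -0.5, -2.9]
grip_width: 0.196
```

```bash
python3 - <<'E'
from h import *
st();goto([.4605,-.2950,.095],[np.pi,0,.163])
E
```

```text
t 13.2833 pos [ 0.4686 -0.1632  0.1077] rot [-3.141e+00  1.000e-03  1.000e-01] F [-0.4 -0.5 -2.9] g 0.196 j [ 0.39  0.32 -0.18  2.    0.08  0.83 -1.31]
t cm [-2.12 13.04  1.27] w [-0.     0.001 -0.063]
```

Emit:
arm_command:
  plan:
    - {"wx": 0, "wy": 0, "wz": -0.01, "tx": -0.35, "ty": 2.1, "tz": 0.2, "claw": 1}
    - {"wx": 0, "wy": 0, "wz": -0.02, "tx": -0.7, "ty": 4.2, "tz": 0.4, "claw": 1}
    - {"wx": 0, "wy": 0, "wz": -0.03, "tx": -1.0, "ty": 6.2, "tz": 0.6, "claw": 1}
    - {"wx": 0, "wy": 0, "wz": -0.04, "tx": -1.3, "ty": 8.1, "tz": 0.8, "claw": 1}
    - {"wx": 0, "wy": 0, "wz": -0.048, "tx": -1.6, "ty": 9.8, "tz": 1, "claw": 1}

```text
time_s: 13.7
eef_pos: [0.4623, -0.2626, 0.0977]
eef_rot: [-3.141, 0.001, 0.147]
force: [-0.3, -0.7, -2.0]
grip_width: 0.196
```

Emit:
arm_command:
  plan:
    - {"wx": 0, "wy": 0, "wz": -0.006, "tx": -0.2, "ty": 1.4, "tz": 0.2, "claw": 1}
    - {"wx": 0, "wy": 0, "wz": -0.012, "tx": -0.4, "ty": 2.4, "tz": 0.6, "claw": 1}
    - {"wx": 0, "wy": 0, "wz": -0.014, "tx": -0.5, "ty": 3.0, "tz": 1.3, "claw": 1}
    - {"wx": 0, "wy": 0, "wz": -0.014, "tx": -0.5, "ty": 3.2, "tz": 2.3, "claw": 1}
    - {"wx": 0, "wy": 0, "wz": -0.014, "tx": -0.5, "ty": 3.2, "tz": 3.4, "claw": 1}

```text
time_s: 14.12
eef_pos: [0.4629, -0.293, 0.0635]
eef_rot: [-3.141, -0.0, 0.16]
force: [-0.0, -0.5, -2.5]
grip_width: 0.202
```

```bash
python3 - <<'E'
from h import *
st();goto([.4605,-.2950,.022],[np.pi,0,.163])
E
```

```text
t 14.1167 pos [ 0.4629 -0.293   0.0635] rot [-3.141 -0.     0.16 ] F [-0.  -0.5 -2.5] g 0.202 j [ 0.59  0.46 -0.14  1.92  0.09  0.77 -1.01]
t cm [-0.27  0.16  4.15] w [-0.    -0.    -0.003]
```

Emit:
arm_command:
  plan:
    - {"wx": 0, "wy": 0, "wz": 0, "tx": -0.1, "ty": 0.1, "tz": 1, "claw": 1}
    - {"wx": 0, "wy": 0, "wz": 0, "tx": -0.2, "ty": 0.1, "tz": 2, "claw": 1}
    - {"wx": 0, "wy": 0, "wz": 0, "tx": -0.2, "ty": 0.1, "tz": 2.8, "claw": 1}
    - {"wx": 0, "wy": 0, "wz": 0, "tx": -0.2, "ty": 0.1, "tz": 3.4, "claw": 1}
    - {"wx": 0, "wy": 0, "wz": 0, "tx": -0.2, "ty": 0.1, "tz": 3.8, "claw": 1}

```text
time_s: 14.53
eef_pos: [0.461, -0.2937, 0.0256]
eef_rot: [-3.141, 0.001, 0.161]
force: [0.8, 0.3, -2.2]
grip_width: 0.203
```

Emit:
arm_command:
  plan:
    - {"wx": 0, "wy": 0, "wz": 0, "tx": 0, "ty": 0, "tz": 0.15, "claw": 1}
    - {"wx": 0, "wy": 0, "wz": 0, "tx": 0, "ty": 0, "tz": 0.3, "claw": 1}
    - {"wx": 0, "wy": 0, "wz": 0, "tx": 0, "ty": 0, "tz": 0.35, "claw": 1}

```text
time_s: 14.78
eef_pos: [0.4614, -0.2944, 0.0233]
eef_rot: [3.141, -0.0, 0.161]
force: [-0.1, 0.3, -2.3]
grip_width: 0.203
```

Emit:
arm_command:
  plan:
    - {"wx": 0, "wy": 0, "wz": 0, "tx": 0, "ty": 0, "tz": 0.1, "claw": 1}
    - {"wx": 0, "wy": 0, "wz": 0, "tx": 0, "ty": 0, "tz": 0.2, "claw": 1}
    - {"wx": 0, "wy": 0, "wz": 0, "tx": 0, "ty": 0, "tz": 0.2, "claw": 1}

```text
time_s: 15.03
eef_pos: [0.4615, -0.2945, 0.0218]
eef_rot: [3.141, -0.001, 0.161]
force: [-1.0, 0.6, 2.6]
grip_width: 0.206
```

Emit:
arm_command:
  plan:
    - {"wx": 0, "wy": 0, "wz": 0, "tx": 0, "ty": 0, "tz": 0, "claw": 0.5}
    - {"wx": 0, "wy": 0, "wz": 0, "tx": 0, "ty": 0, "tz": 0, "claw": 0.5}
    - {"wx": 0, "wy": 0, "wz": 0, "tx": 0, "ty": 0, "tz": 0, "claw": 0.5}
    - {"wx": 0, "wy": 0, "wz": 0, "tx": 0, "ty": 0, "tz": 0, "claw": 0.5}
    - {"wx": 0, "wy": 0, "wz": 0, "tx": 0, "ty": 0, "tz": 0, "claw": 0.5}

```text
time_s: 15.45
eef_pos: [0.4613, -0.2944, 0.0212]
eef_rot: [3.141, -0.0, 0.161]
force: [-0.7, -0.4, 0.8]
grip_width: 0.493
```

Emit:
arm_command:
  plan:
    - {"wx": 0, "wy": 0, "wz": 0, "tx": 0, "ty": 0, "tz": 0, "claw": 0.5}
    - {"wx": 0, "wy": 0, "wz": 0, "tx": 0, "ty": 0, "tz": -1.5, "claw": 0.5}
    - {"wx": 0, "wy": 0, "wz": 0, "tx": 0, "ty": 0, "tz": -5, "claw": 0.5}
    - {"wx": 0, "wy": 0, "wz": 0, "tx": 0, "ty": 0, "tz": -9, "claw": 0.5}
    - {"wx": 0, "wy": 0, "wz": 0, "tx": 0, "ty": 0, "tz": -13, "claw": 0}

```text
time_s: 15.87
eef_pos: [0.4605, -0.2938, 0.1521]
eef_rot: [-3.14, 0.001, 0.161]
force: [-0.7, 0.4, -0.1]
grip_width: 0.543
```

Emit:
arm_command:
  plan:
    - {"wx": 0, "wy": 0, "wz": 0, "tx": -1, "ty": -3.5, "tz": 0, "claw": 0}
    - {"wx": 0, "wy": 0, "wz": 0, "tx": -2, "ty": -7, "tz": 0, "claw": 0}
    - {"wx": 0, "wy": 0, "wz": 0, "tx": -3, "ty": -11, "tz": 0, "claw": 0}
    - {"wx": 0, "wy": 0, "wz": 0, "tx": -4, "ty": -15, "tz": 0, "claw": 0}
    - {"wx": 0, "wy": 0, "wz": 0, "tx": -5, "ty": -18, "tz": 0, "claw": 0}

```text
time_s: 16.28
eef_pos: [0.3817, -0.1221, 0.1512]
eef_rot: [-3.142, 0.0, 0.162]
force: [0.4, 0.6, -0.1]
grip_width: 0.919
```

```bash
python3 - <<'E'
from h import *
st();a=grab_frame('top');b=grab_frame('scene')
im=a['img'][:,:,::-1]
x=np.hstack([cv2.resize(im[165:285,325:415],(450,600),interpolation=2),np.vstack([cv2.resize(im[150:240,215:315],(330,297),interpolation=2),cv2.resize(im[185:285,100:200],(330,303),interpolation=2)])])
cv2.imwrite('pics/k1.png',cv2.convertScaleAbs(x,alpha=1.5))
for f in(a,b):
  for l in('praline0_mid','cup_mid','sieve_mid','bit0_mid'):
    print(l,[(np.round(x['uv'],1).tolist(),round(x['conf'],2),np.round(unproj(f,x['uv'],.039)[:2],3)) for x in models.search_frame(l,f)])
E
```

```text
t 16.2833 pos [ 0.3817 -0.1221  0.1512] rot [-3.142  0.     0.162] F [ 0.4  0.6 -0.1] g 0.919 j [ 0.43  0.11 -0.26  2.16  0.04  0.88 -1.26]
praline0_mid [([365.0, 223.4], 0.58, array([ 0.525, -0.266])), ([375.0, 210.4], 0.35, array([ 0.559, -0.293]))]
cup_mid [([133.3, 258.5], 0.56, array([0.42 , 0.324]))]
sieve_mid [([376.3, 210.8], 0.85, array([ 0.558, -0.296]))]
bit0_mid []
praline0_mid [([132.1, 231.5], 0.65, array([ 0.527, -0.269]))]
cup_mid [([298.3, 136.2], 0.85, array([0.421, 0.313]))]
sieve_mid [([125.5, 248.4], 0.85, array([ 0.569, -0.298]))]
bit0_mid [([144.8, 238.5], 0.67, array([ 0.565, -0.252])), ([239.2, 204.0], 0.3, array([ 0.588, -0.016]))]
```

View pics/k1.png

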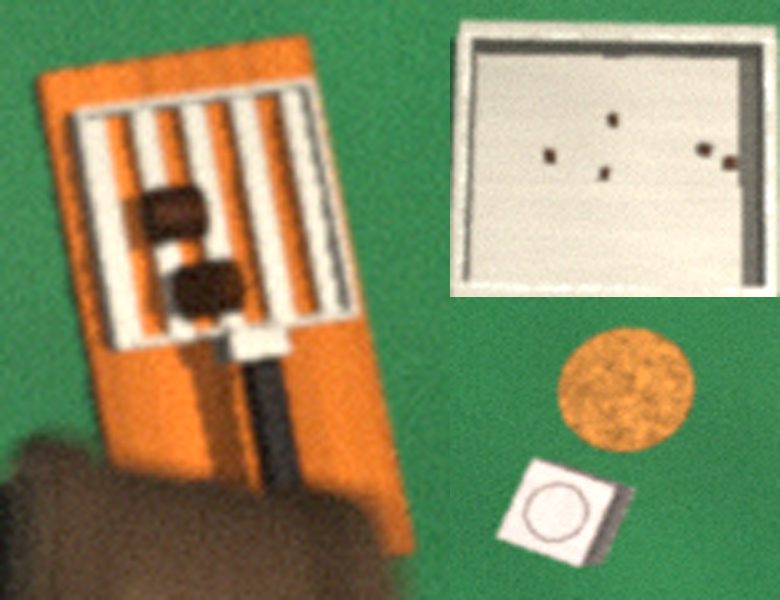

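```bash
python3 - <<'E'
from h import *
st();a=grab_frame('top')
P=[((u-450)/3.3+100-.5,(v-297)/3.03+185-.5) for u,v in[(535,460),(617,488),(583,566),(497,538)]]
W=np.array([unproj(a,p,.06)[:2] for p in P]);print(W,W.mean(0),[np.linalg.norm(W[i]-W[i-1]).round(3) for i in range(4)])
for i in range(4): d=W[i]-W[i-1];print(np.degrees(np.arctan2(d[1],d[0])))
c=W.mean(0);goto([*c,.12],[np.pi,0,1.23])
q=models.outline_of('cup_mid',a)
m=q[0]['mask'];g=a['img'].min(2);mm=(m&(g>150)).astype(np.uint8)
k=cv2.findContours(mm,0,2)[0];k=max(k,key=cv2.contourArea)[:,0];print(cv2.minAreaRect(np.array([unproj(a,p,.06)[:2] for p in k],np.float32)))
E
```

```text
t 16.7833 pos [ 0.3833 -0.1253  0.151 ] rot [-3.141  0.     0.159] F [-0.1  0.3  0.3] g 1.004 j [ 0.44  0.11 -0.26  2.15  0.04  0.88 -1.25]
[[0.46895857 0.34238051]
 [0.44773445 0.27843841]
 [0.38425414 0.29906963]
 [0.40491301 0.36534807]] [0.42646504 0.32130916] [np.float64(0.068), np.float64(0.067), np.float64(0.067), np.float64(0.069)]
-19.728480311964223
-108.36240796261794
161.99574548567574
72.68783103226986
t cm [ 11.37 -43.39   3.1 ] w [-0.    0.   -1.07]
((0.4269120991230011, 0.32199081778526306), (0.06390898674726486, 0.06370433419942856), 71.49278259277344)
```

Emit:
arm_command:
  plan:
    - {"wx": 0, "wy": 0, "wz": -0.1, "tx": 1, "ty": -4, "tz": 0, "claw": 0}
    - {"wx": 0, "wy": 0, "wz": -0.2, "tx": 2, "ty": -8, "tz": 0, "claw": 0}
    - {"wx": 0, "wy": 0, "wz": -0.31, "tx": 3, "ty": -12, "tz": 0, "claw": 0}
    - {"wx": 0, "wy": 0, "wz": -0.42, "tx": 4, "ty": -16, "tz": 0, "claw": 0}
    - {"wx": 0, "wy": 0, "wz": -0.53, "tx": 5, "ty": -20, "tz": 0, "claw": 0}

```text
time_s: 17.3
eef_pos: [0.4004, 0.0825, 0.1513]
eef_rot: [3.141, -0.0, 0.695]
force: [1.8, -2.2, -1.5]
grip_width: 1.001
```

```bash
python3 - <<'E'
from h import *
st();goto([.4267,.3215,.13],[np.pi,0,1.251])
E
```

```text
t 17.3 pos [0.4004 0.0825 0.1513] rot [ 3.141 -0.     0.695] F [ 1.8 -2.2 -1.5] g 1.001 j [ 0.15  0.14 -0.51  2.13  0.09  0.89 -1.29]
t cm [ 17.33 -16.67   2.13] w [ 0.    -0.    -0.556]
```

Emit:
arm_command:
  plan:
    - {"wx": 0, "wy": 0, "wz": -0.1, "tx": 2.6, "ty": -2.5, "tz": 0, "claw": 0}
    - {"wx": 0, "wy": 0, "wz": -0.2, "tx": 5.2, "ty": -5, "tz": 0, "claw": 0}
    - {"wx": 0, "wy": 0, "wz": -0.3, "tx": 7.8, "ty": -7.5, "tz": 0, "claw": 0}
    - {"wx": 0, "wy": 0, "wz": -0.4, "tx": 10.4, "ty": -10, "tz": 0, "claw": 0}
    - {"wx": 0, "wy": 0, "wz": -0.5, "tx": 13, "ty": -12.5, "tz": 0, "claw": 0}

```text
time_s: 17.72
eef_pos: [0.4211, 0.2616, 0.1511]
eef_rot: [-3.142, -0.0, 1.195]
force: [2.2, -0.9, -0.6]
grip_width: 1.001
```

```bash
python3 - <<'E'
from h import *
st();goto([.4267,.3215,.10],[np.pi,0,1.251])
E
```

```text
t 17.7167 pos [0.4211 0.2616 0.1511] rot [-3.142 -0.     1.195] F [ 2.2 -0.9 -0.6] g 1.001 j [-0.11  0.32 -0.65  1.94  0.24  0.96 -1.26]
t cm [ 5.78 -1.68  5.11] w [-0.    -0.    -0.056]
```

Emit:
arm_command:
  plan:
    - {"wx": 0, "wy": 0, "wz": -0.05, "tx": 3, "ty": -1, "tz": 0, "claw": 0}
    - {"wx": 0, "wy": 0, "wz": -0.056, "tx": 5.8, "ty": -1.7, "tz": 0, "claw": 0}

```text
time_s: 17.88
eef_pos: [0.4264, 0.3223, 0.1508]
eef_rot: [-3.141, -0.0, 1.25]
force: [0.4, 0.5, 0.2]
grip_width: 1.002
```

Emit:
arm_command:
  plan:
    - {"wx": 0, "wy": 0.12, "wz": 0, "tx": 0, "ty": 0, "tz": 0, "claw": 0}
    - {"wx": 0, "wy": 0.24, "wz": 0, "tx": 0, "ty": 0, "tz": 0, "claw": 0}
    - {"wx": 0, "wy": 0.36, "wz": 0, "tx": 0, "ty": 0, "tz": 0, "claw": 0}
    - {"wx": 0, "wy": 0.48, "wz": 0, "tx": 0, "ty": 0, "tz": 0, "claw": 0}
    - {"wx": 0, "wy": 0.6, "wz": 0, "tx": 0, "ty": 0, "tz": 0, "claw": 0}

```text
time_s: 18.3
eef_pos: [0.4256, 0.3206, 0.1499]
eef_rot: [-3.138, -0.543, 1.249]
force: [-0.7, -0.4, -1.8]
grip_width: 1.002
```

Emit:
arm_command:
  plan:
    - {"wx": 0, "wy": 0.1, "wz": 0, "tx": 0, "ty": 0, "tz": 0, "claw": 0}
    - {"wx": 0, "wy": 0.2, "wz": 0, "tx": 0, "ty": 0, "tz": 0, "claw": 0}
    - {"wx": 0, "wy": 0.2, "wz": 0, "tx": 0, "ty": 0, "tz": 0, "claw": 0}

```text
time_s: 18.55
eef_pos: [0.4256, 0.3163, 0.1467]
eef_rot: [-3.116, -0.747, 1.223]
force: [-0.6, -1.5, -1.7]
grip_width: 0.998
```

```bash
python3 - <<'E'
from h import *
o=st();print(R.from_euler('xyz',o['eef_rot']).as_matrix().round(3))
b=grab_frame('scene');a=grab_frame('top')
p=np.array(o['eef_pos']);T=R.from_euler('xyz',o['eef_rot']);X,Y,Z=T.as_matrix().T
x0,y0=220,50
for n,c in(('nominal',p+.019*Z),('toolshift',p-.012*Z),('worldshift',p+.019*Z+[0,0,.031])):
    print(n,[np.round((proj(b,c+s*.044*Y)-[x0,y0])*4) for s in(1,-1)])
cv2.imwrite('pics/t1.png',cv2.convertScaleAbs(cv2.resize(b['img'][y0:y0+140,x0:x0+150,::-1],None,fx=4,fy=4,interpolation=2),alpha=1.4))
E
```

```text
t 18.55 pos [0.4256 0.3163 0.1467] rot [-3.116 -0.747  1.223] F [-0.6 -1.5 -1.7] g 0.998 j [ 0.72  0.53 -1.28  2.31 -0.31  0.14 -0.43]
[[ 0.25   0.946  0.208]
 [ 0.69  -0.325  0.647]
 [ 0.679 -0.019 -0.734]]
nominal [array([368., 263.]), array([325., 210.])]
toolshift [array([344., 239.]), array([301., 186.])]
worldshift [array([372., 224.]), array([328., 172.])]
```

View pics/t1.png

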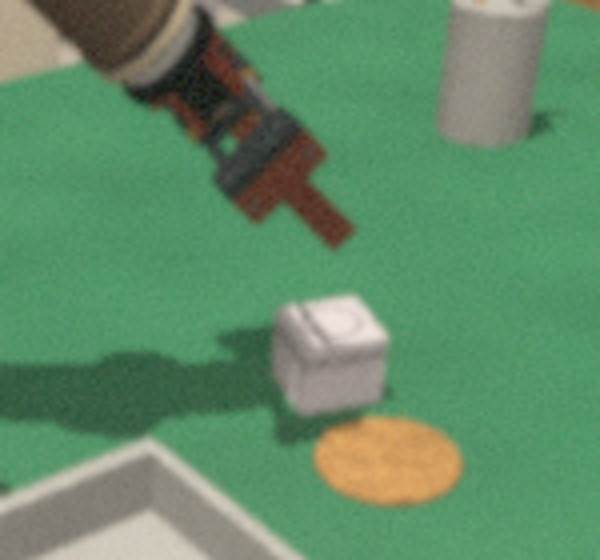

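Emit:
arm_command:
  plan:
    - {"wx": 0, "wy": -0.12, "wz": -0.01, "tx": 0, "ty": 0, "tz": 0, "claw": 0}
    - {"wx": 0, "wy": -0.24, "wz": -0.02, "tx": 0, "ty": 0, "tz": 0, "claw": 0}
    - {"wx": 0, "wy": -0.36, "wz": -0.02, "tx": 0, "ty": 0, "tz": 0, "claw": 0}
    - {"wx": 0, "wy": -0.48, "wz": -0.02, "tx": 0, "ty": 0, "tz": 0, "claw": 0}
    - {"wx": 0, "wy": -0.6, "wz": -0.02, "tx": 0, "ty": 0, "tz": 0, "claw": 0}

```text
time_s: 19.07
eef_pos: [0.425, 0.3233, 0.153]
eef_rot: [3.139, -0.303, 1.275]
force: [-1.1, 0.1, -0.6]
grip_width: 1.001
```

```bash
python3 - <<'E'
from h import *
st();goto([.4267,.3215,.15],[np.pi,0,1.8])
E
```

```text
t 19.0667 pos [0.425  0.3233 0.153 ] rot [ 3.139 -0.303  1.275] F [-1.1  0.1 -0.6] g 1.001 j [-0.01  0.27 -0.7   2.05  0.    0.63 -0.96]
t cm [-0.21  0.21  0.25] w [ 0.082 -0.295 -0.521]
```

Emit:
arm_command:
  plan:
    - {"wx": 0.02, "wy": -0.06, "wz": -0.1, "tx": 0, "ty": 0, "tz": 0, "claw": 0}
    - {"wx": 0.03, "wy": -0.12, "wz": -0.2, "tx": 0, "ty": 0, "tz": 0, "claw": 0}
    - {"wx": 0.05, "wy": -0.18, "wz": -0.3, "tx": 0, "ty": 0, "tz": 0, "claw": 0}
    - {"wx": 0.07, "wy": -0.24, "wz": -0.4, "tx": 0, "ty": 0, "tz": 0, "claw": 0}
    - {"wx": 0.08, "wy": -0.29, "wz": -0.5, "tx": -0.2, "ty": 0.2, "tz": 0.2, "claw": 0}

```text
time_s: 19.48
eef_pos: [0.4266, 0.3242, 0.1511]
eef_rot: [3.139, -0.009, 1.786]
force: [0.9, -0.2, -0.5]
grip_width: 0.999
```

Emit:
arm_command:
  plan:
    - {"wx": 0, "wy": 0, "wz": -0.12, "tx": 0, "ty": 0, "tz": 0, "claw": 0}
    - {"wx": 0, "wy": 0, "wz": -0.24, "tx": 0, "ty": 0, "tz": 0, "claw": 0}
    - {"wx": 0, "wy": 0, "wz": -0.36, "tx": 0, "ty": 0, "tz": 0, "claw": 0}
    - {"wx": 0, "wy": 0, "wz": -0.48, "tx": 0, "ty": 0, "tz": 0, "claw": 0}
    - {"wx": 0, "wy": 0, "wz": -0.6, "tx": 0, "ty": 0, "tz": 0, "claw": 0}

```text
time_s: 19.9
eef_pos: [0.426, 0.3232, 0.15]
eef_rot: [3.135, -0.007, 2.387]
force: [-0.1, 0.4, 0.8]
grip_width: 1.002
```

```bash
python3 - <<'E'
from h import *
st();goto([.4267,.3215,.15],[np.pi,0,2.82])
E
```

```text
t 19.9 pos [0.426  0.3232 0.15  ] rot [ 3.135 -0.007  2.387] F [-0.1  0.4  0.8] g 1.002 j [-0.09  0.44 -0.83  1.85  0.37  1.01 -0.26]
t cm [-0.17 -0.07  0.  ] w [ 0.008 -0.006 -0.433]
```

Emit:
arm_command:
  plan:
    - {"wx": 0, "wy": 0, "wz": -0.12, "tx": 0, "ty": 0, "tz": 0, "claw": 0}
    - {"wx": 0, "wy": 0, "wz": -0.24, "tx": 0, "ty": 0, "tz": 0, "claw": 0}
    - {"wx": 0, "wy": 0, "wz": -0.36, "tx": 0, "ty": 0, "tz": 0, "claw": 0}
    - {"wx": 0.01, "wy": -0.01, "wz": -0.43, "tx": 0, "ty": 0, "tz": 0, "claw": 0}

```text
time_s: 20.23
eef_pos: [0.4264, 0.3223, 0.1497]
eef_rot: [-3.138, 0.004, 2.816]
force: [-0.5, 0.6, -0.4]
grip_width: 1.0
```

Emit:
arm_command:
  plan:
    - {"wx": 0, "wy": 0.12, "wz": 0, "tx": 0, "ty": 0, "tz": 0, "claw": 0}
    - {"wx": 0, "wy": 0.24, "wz": 0, "tx": 0, "ty": 0, "tz": 0, "claw": 0}
    - {"wx": 0, "wy": 0.36, "wz": 0, "tx": 0, "ty": 0, "tz": 0, "claw": 0}
    - {"wx": 0, "wy": 0.48, "wz": 0, "tx": 0, "ty": 0, "tz": 0, "claw": 0}
    - {"wx": 0, "wy": 0.6, "wz": 0, "tx": 0, "ty": 0, "tz": 0, "claw": 0}

```text
time_s: 20.65
eef_pos: [0.427, 0.3224, 0.1495]
eef_rot: [-3.136, -0.601, 2.808]
force: [-0.9, 0.6, 0.2]
grip_width: 0.998
```

Emit:
arm_command:
  plan:
    - {"wx": 0, "wy": 0.12, "wz": 0, "tx": 0, "ty": 0, "tz": 0, "claw": 0}
    - {"wx": 0, "wy": 0.24, "wz": 0, "tx": 0, "ty": 0, "tz": 0, "claw": 0}
    - {"wx": 0, "wy": 0.36, "wz": 0, "tx": 0, "ty": 0, "tz": 0, "claw": 0}
    - {"wx": 0, "wy": 0.36, "wz": 0, "tx": 0, "ty": 0, "tz": 0, "claw": 0}

```text
time_s: 20.98
eef_pos: [0.4267, 0.3194, 0.1405]
eef_rot: [-3.115, -0.97, 2.786]
force: [-0.5, -2.2, -2.6]
grip_width: 0.995
```

```bash
python3 - <<'E'
from h import *
o=st();print(R.from_euler('xyz',o['eef_rot']).as_matrix().round(3))
E
```

```text
t 20.9833 pos [0.4267 0.3194 0.1405] rot [-3.115 -0.97   2.786] F [-0.5 -2.2 -2.6] g 0.995 j [ 0.15  1.07 -0.97  1.36  0.01  1.6   0.49]
[[-0.53   0.328 -0.782]
 [ 0.197  0.945  0.262]
 [ 0.825 -0.015 -0.565]]
```

Emit:
arm_command:
  plan:
    - {"wx": 0, "wy": -0.12, "wz": 0, "tx": 0, "ty": 0, "tz": 0, "claw": 0}
    - {"wx": 0, "wy": -0.24, "wz": 0, "tx": 0, "ty": 0, "tz": 0, "claw": 0}
    - {"wx": 0, "wy": -0.36, "wz": 0, "tx": 0, "ty": 0, "tz": 0, "claw": 0}
    - {"wx": 0, "wy": -0.48, "wz": 0, "tx": 0, "ty": 0, "tz": 0, "claw": 0}
    - {"wx": 0, "wy": -0.6, "wz": 0, "tx": 0, "ty": 0, "tz": 0, "claw": 0}

```text
time_s: 21.4
eef_pos: [0.4264, 0.3228, 0.15]
eef_rot: [-3.14, -0.348, 2.812]
force: [0.1, 0.8, 0.0]
grip_width: 1.0
```

Emit:
arm_command:
  plan:
    - {"wx": 0, "wy": -0.12, "wz": 0, "tx": 0, "ty": 0, "tz": 0, "claw": 0}
    - {"wx": 0, "wy": -0.24, "wz": 0, "tx": 0, "ty": 0, "tz": 0, "claw": 0}
    - {"wx": 0, "wy": -0.36, "wz": 0, "tx": 0, "ty": 0, "tz": 0, "claw": 0}
    - {"wx": 0, "wy": -0.48, "wz": 0, "tx": 0, "ty": 0, "tz": 0, "claw": 0}
    - {"wx": 0, "wy": -0.6, "wz": 0, "tx": 0, "ty": 0, "tz": 0, "claw": 0}

```text
time_s: 21.82
eef_pos: [0.426, 0.324, 0.1526]
eef_rot: [3.136, 0.252, 2.812]
force: [-0.8, -0.8, -1.2]
grip_width: 1.0
```

Emit:
arm_command:
  plan:
    - {"wx": 0, "wy": -0.12, "wz": 0, "tx": 0, "ty": 0, "tz": 0, "claw": 0}
    - {"wx": 0, "wy": -0.24, "wz": 0, "tx": 0, "ty": 0, "tz": 0, "claw": 0}
    - {"wx": 0, "wy": -0.36, "wz": 0, "tx": 0, "ty": 0, "tz": 0, "claw": 0}
    - {"wx": 0, "wy": -0.44, "wz": 0, "tx": 0, "ty": 0, "tz": 0, "claw": 0}

```text
time_s: 22.15
eef_pos: [0.4243, 0.326, 0.1529]
eef_rot: [3.128, 0.689, 2.81]
force: [-0.7, -0.1, -0.8]
grip_width: 1.001
```

```bash
cat >> h.py <<'E'
YAW=1.251+np.pi/2
def rot(tilt): return R.from_euler('xyz',[np.pi,0,YAW])*R.from_rotvec([0,tilt,0])
def gto(G,T,off=.031):
    "shift/turn so that the TRUE grasp point (31 mm behind reported TCP) is at G with rotation T"
    o=sensors.get_obs(); C=R.from_euler('xyz',o['eef_rot'])
    P=np.array(G)+off*T.as_matrix()[:,2]
    print('t cm',np.round(C.inv().apply(P-o['eef_pos'])*100,2),'w',np.round((C.inv()*T).as_rotvec(),3),'P',P.round(4))
E
python3 - <<'E'
from h import *
o=st();print(R.from_euler('xyz',o['eef_rot']).as_matrix().round(3))
c=[.4267,.3215]
for l in('cup_mid',):
  for n in('top','scene'):
    f=grab_frame(n);print([(x['uv'],unproj(f,x['uv'],.05)) for x in models.search_frame(l,f)[:1]])
for z in(.12,.036):gto([*c,z],rot(-.61))
E
```

```text
t 22.15 pos [0.4243 0.326  0.1529] rot [3.128 0.689 2.81 ] F [-0.7 -0.1 -0.8] g 1.001 j [-0.63  0.39 -0.71  2.12  1.1   1.12 -0.79]
[[-0.73   0.318  0.605]
 [ 0.252  0.948 -0.195]
 [-0.636  0.01  -0.772]]
[([135.3, 255.4], array([0.4274841 , 0.31673219, 0.05      ]))]
[([300.3, 135.8], array([0.4361361 , 0.30688498, 0.05      ]))]
t cm [ 1.85 -0.12  5.54] w [-0.004  0.067 -0.007] P [0.4436 0.3159 0.0946]
t cm [ 7.11 -0.13 12.09] w [-0.004  0.067 -0.007] P [0.4436 0.3159 0.0106]
```

Emit:
arm_command:
  plan:
    - {"wx": 0, "wy": 0.03, "wz": 0, "tx": 2.4, "ty": 0, "tz": 0, "claw": 0}
    - {"wx": 0, "wy": 0.067, "wz": 0, "tx": 4.8, "ty": 0, "tz": 0, "claw": 0}
    - {"wx": 0, "wy": 0.067, "wz": 0, "tx": 7.1, "ty": -0.1, "tz": 0, "claw": 0}
    - {"wx": 0, "wy": 0.067, "wz": 0, "tx": 7.1, "ty": -0.1, "tz": 2.5, "claw": 0}
    - {"wx": 0, "wy": 0.067, "wz": 0, "tx": 7.1, "ty": -0.1, "tz": 4.5, "claw": 0}

```text
time_s: 22.77
eef_pos: [0.3994, 0.3295, 0.0666]
eef_rot: [-3.14, 0.606, 2.81]
force: [1.1, 0.2, -0.2]
grip_width: 1.004
```

```bash
python3 - <<'E'
from h import *
o=st();gto([.4267,.3215,.036],rot(-.61))
b=grab_frame('scene');a=grab_frame('top')
x=np.hstack([cv2.resize(a['img'][180:300,85:205,::-1],(396,396),interpolation=2),cv2.resize(b['img'][85:185,250:350,::-1],(396,396),interpolation=2)])
cv2.imwrite('pics/u1.png',cv2.convertScaleAbs(x,alpha=1.4))
E
```

```text
t 22.7667 pos [0.3994 0.3295 0.0666] rot [-3.14   0.606  2.81 ] F [ 1.1  0.2 -0.2] g 1.004 j [-0.66  0.52 -0.68  2.17  1.17  1.05 -0.94]
t cm [-0.6   0.16  7.24] w [-0.008 -0.004 -0.01 ] P [0.4436 0.3159 0.0106]
```

View pics/u1.png

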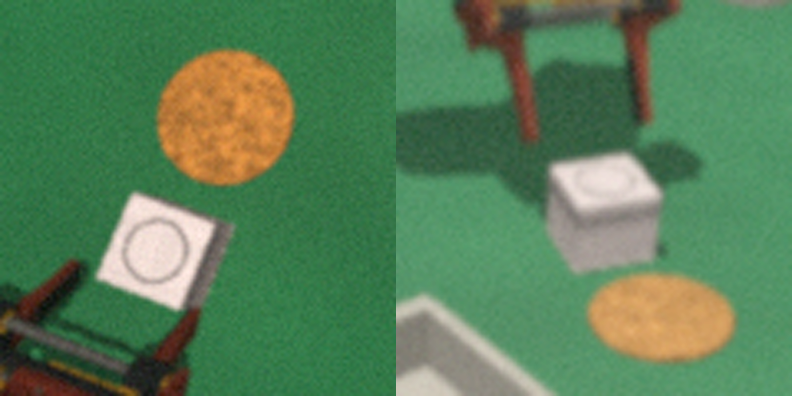

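Emit:
arm_command:
  plan:
    - {"wx": 0, "wy": 0, "wz": 0, "tx": -0.2, "ty": 0.1, "tz": 2, "claw": 0}
    - {"wx": 0, "wy": 0, "wz": 0, "tx": -0.4, "ty": 0.1, "tz": 4, "claw": 0}
    - {"wx": 0, "wy": 0, "wz": 0, "tx": -0.6, "ty": 0.1, "tz": 5.5, "claw": 0}
    - {"wx": 0, "wy": 0, "wz": 0, "tx": -0.6, "ty": 0.1, "tz": 6.6, "claw": 0}
    - {"wx": 0, "wy": 0, "wz": 0, "tx": -0.6, "ty": 0.1, "tz": 7.2, "claw": 0}

```text
time_s: 23.28
eef_pos: [0.444, 0.3136, 0.0113]
eef_rot: [-3.138, 0.608, 2.808]
force: [0.4, -0.6, -0.2]
grip_width: 1.0
```

Emit:
arm_command:
  plan:
    - {"wx": 0, "wy": 0, "wz": 0, "tx": 0, "ty": 0, "tz": 0, "claw": 0.15}
    - {"wx": 0, "wy": 0, "wz": 0, "tx": 0, "ty": 0, "tz": 0, "claw": 1}
    - {"wx": 0, "wy": 0, "wz": 0, "tx": 0, "ty": 0, "tz": 0, "claw": 1}
    - {"wx": 0, "wy": 0, "wz": 0, "tx": 0, "ty": 0, "tz": 0, "claw": 1}
    - {"wx": 0, "wy": 0, "wz": 0, "tx": 0, "ty": 0, "tz": 0, "claw": 1}
  squeeze: 25

```text
time_s: 23.7
eef_pos: [0.443, 0.3149, 0.0119]
eef_rot: [-3.139, 0.609, 2.811]
force: [-2.6, -0.8, 6.3]
grip_width: 0.769
```

```bash
python3 - <<'E'
from h import *
o=st();gto([.4267,.3215,.12],rot(-.61));gto([.4267,.3215,.12],rot(.96))
E
```

```text
t 23.7 pos [0.443  0.3149 0.0119] rot [-3.139  0.609  2.811] F [-2.6 -0.8  6.3] g 0.769 j [-0.64  0.63 -0.6   2.17  1.34  0.99 -1.01]
t cm [-4.75  0.09 -6.77] w [-0.009 -0.001 -0.009] P [0.4436 0.3159 0.0946]
t cm [-1.64  0.04 -9.87] w [-0.     1.569 -0.014] P [0.4026 0.3295 0.1022]
```

Emit:
arm_command:
  plan:
    - {"wx": 0, "wy": 0, "wz": 0, "tx": -0.8, "ty": 0, "tz": -1.1, "claw": 1}
    - {"wx": 0, "wy": 0, "wz": 0, "tx": -2.0, "ty": 0, "tz": -2.8, "claw": 1}
    - {"wx": 0, "wy": 0, "wz": 0, "tx": -3.2, "ty": 0, "tz": -4.5, "claw": 1}
    - {"wx": 0, "wy": 0, "wz": 0, "tx": -4.2, "ty": 0, "tz": -6.0, "claw": 1}
    - {"wx": 0, "wy": 0, "wz": 0, "tx": -4.75, "ty": 0, "tz": -6.8, "claw": 1}
  squeeze: 40

```text
time_s: 24.12
eef_pos: [0.4433, 0.315, 0.096]
eef_rot: [-3.139, 0.609, 2.811]
force: [0.3, 0.6, -0.4]
grip_width: 0.772
```

Emit:
arm_command:
  plan:
    - {"wx": 0, "wy": 0.12, "wz": 0, "tx": 0, "ty": 0, "tz": 0, "claw": 1}
    - {"wx": 0, "wy": 0.24, "wz": 0, "tx": 0, "ty": 0, "tz": 0, "claw": 1}
    - {"wx": 0, "wy": 0.36, "wz": 0, "tx": 0, "ty": 0, "tz": 0, "claw": 1}
    - {"wx": 0, "wy": 0.48, "wz": 0, "tx": 0, "ty": 0, "tz": 0, "claw": 1}
    - {"wx": 0, "wy": 0.6, "wz": 0, "tx": 0, "ty": 0, "tz": 0, "claw": 1}

```text
time_s: 24.53
eef_pos: [0.4436, 0.3154, 0.096]
eef_rot: [3.141, 0.004, 2.811]
force: [0.9, 0.5, -2.3]
grip_width: 0.77
```

Emit:
arm_command:
  plan:
    - {"wx": 0, "wy": 0.12, "wz": 0, "tx": 0, "ty": 0, "tz": 0, "claw": 1}
    - {"wx": 0, "wy": 0.24, "wz": 0, "tx": 0, "ty": 0, "tz": 0, "claw": 1}
    - {"wx": 0, "wy": 0.36, "wz": 0, "tx": 0, "ty": 0, "tz": 0, "claw": 1}
    - {"wx": 0, "wy": 0.48, "wz": 0, "tx": 0, "ty": 0, "tz": 0, "claw": 1}
    - {"wx": 0, "wy": 0.6, "wz": 0, "tx": 0, "ty": 0, "tz": 0, "claw": 1}

```text
time_s: 24.95
eef_pos: [0.4444, 0.3139, 0.0948]
eef_rot: [-3.14, -0.596, 2.807]
force: [-0.6, 1.5, -1.1]
grip_width: 0.771
```

```bash
python3 - <<'E'
from h import *
o=st();gto([.4267,.3215,.12],rot(.96))
E
```

```text
t 24.95 pos [0.4444 0.3139 0.0948] rot [-3.14  -0.596  2.807] F [-0.6  1.5 -1.1] g 0.771 j [ 0.13  0.91 -0.96  1.53  0.2   1.34  0.45]
t cm [4.11 0.09 1.89] w [ 0.009  0.364 -0.011] P [0.4026 0.3295 0.1022]
```

Emit:
arm_command:
  plan:
    - {"wx": 0, "wy": 0.12, "wz": 0, "tx": 0.5, "ty": 0, "tz": 0, "claw": 1}
    - {"wx": 0, "wy": 0.24, "wz": 0, "tx": 1, "ty": 0, "tz": 0, "claw": 1}
    - {"wx": 0.01, "wy": 0.364, "wz": -0.01, "tx": 2, "ty": 0, "tz": 1, "claw": 1}
    - {"wx": 0.01, "wy": 0.364, "wz": -0.01, "tx": 2, "ty": 0, "tz": 1, "claw": 1}

```text
time_s: 25.28
eef_pos: [0.4209, 0.3192, 0.0895]
eef_rot: [-3.122, -0.97, 2.804]
force: [-0.7, -2.0, -5.5]
grip_width: 0.772
```

```bash
python3 - <<'E'
from h import *
o=st()
P=np.array(o['eef_pos']);T=R.from_euler('xyz',o['eef_rot']);G=P-.031*T.as_matrix()[:,2];print('G',G)
for z in(.044,.035):gto([G[0],G[1],z],rot(.96))
E
```

```text
t 25.2833 pos [0.4209 0.3192 0.0895] rot [-3.122 -0.97   2.804] F [-0.7 -2.  -5.5] g 0.772 j [ 0.14  1.13 -0.96  1.38  0.06  1.55  0.52]
G [0.44518714 0.31130251 0.10698767]
t cm [-5.23  0.09  3.56] w [-0.005 -0.01  -0.01 ] P [0.4211 0.3193 0.0262]
t cm [-5.97  0.1   4.07] w [-0.005 -0.01  -0.01 ] P [0.4211 0.3193 0.0172]
```

Emit:
arm_command:
  plan:
    - {"wx": 0, "wy": -0.01, "wz": -0.01, "tx": -1.5, "ty": 0, "tz": 1.0, "claw": 1}
    - {"wx": 0, "wy": -0.01, "wz": -0.01, "tx": -3, "ty": 0, "tz": 2, "claw": 1}
    - {"wx": 0, "wy": -0.01, "wz": -0.01, "tx": -4.2, "ty": 0, "tz": 2.9, "claw": 1}
    - {"wx": 0, "wy": -0.01, "wz": -0.01, "tx": -5.0, "ty": 0, "tz": 3.4, "claw": 1}
    - {"wx": 0, "wy": -0.01, "wz": -0.01, "tx": -5.2, "ty": 0, "tz": 3.6, "claw": 1}

```text
time_s: 25.7
eef_pos: [0.4227, 0.3206, 0.0325]
eef_rot: [3.137, -0.943, 2.834]
force: [-0.1, 0.3, -0.9]
grip_width: 0.772
```

Emit:
arm_command:
  plan:
    - {"wx": 0, "wy": 0, "wz": 0, "tx": 0, "ty": 0, "tz": 0, "claw": 1}
    - {"wx": 0, "wy": 0, "wz": 0, "tx": -0.25, "ty": 0, "tz": 0.17, "claw": 1}
    - {"wx": 0, "wy": 0, "wz": 0, "tx": -0.25, "ty": 0, "tz": 0.17, "claw": 1}

```text
time_s: 25.95
eef_pos: [0.4233, 0.3212, 0.031]
eef_rot: [3.134, -0.944, 2.835]
force: [0.2, -0.8, -1.6]
grip_width: 0.775
```

Emit:
arm_command:
  plan:
    - {"wx": 0, "wy": 0.01, "wz": 0, "tx": -0.3, "ty": 0, "tz": 0.2, "claw": 1}
    - {"wx": 0, "wy": 0.015, "wz": 0, "tx": -0.6, "ty": 0, "tz": 0.4, "claw": 1}
    - {"wx": 0, "wy": 0.015, "wz": 0, "tx": -0.8, "ty": 0, "tz": 0.55, "claw": 1}
    - {"wx": 0, "wy": 0.015, "wz": 0, "tx": -0.8, "ty": 0, "tz": 0.55, "claw": 1}

```text
time_s: 26.28
eef_pos: [0.423, 0.3207, 0.0199]
eef_rot: [3.136, -0.961, 2.833]
force: [0.2, -0.0, -1.1]
grip_width: 0.771
```

Emit:
arm_command:
  plan:
    - {"wx": 0, "wy": 0, "wz": 0, "tx": -0.15, "ty": 0, "tz": 0.1, "claw": 1}
    - {"wx": 0, "wy": 0, "wz": 0, "tx": -0.15, "ty": 0, "tz": 0.1, "claw": 1}

```text
time_s: 26.45
eef_pos: [0.4231, 0.321, 0.0187]
eef_rot: [3.135, -0.961, 2.834]
force: [-0.0, -0.0, -0.8]
grip_width: 0.767
```

Emit:
arm_command:
  plan:
    - {"wx": 0, "wy": 0, "wz": 0, "tx": -0.15, "ty": 0, "tz": 0.1, "claw": 1}
    - {"wx": 0, "wy": 0, "wz": 0, "tx": -0.15, "ty": 0, "tz": 0.1, "claw": 1}

```text
time_s: 26.62
eef_pos: [0.4232, 0.321, 0.017]
eef_rot: [3.135, -0.961, 2.834]
force: [0.1, -0.0, -1.3]
grip_width: 0.774
```

Emit:
arm_command:
  plan:
    - {"wx": 0, "wy": 0, "wz": 0, "tx": -0.1, "ty": 0, "tz": 0.07, "claw": 1}
    - {"wx": 0, "wy": 0, "wz": 0, "tx": -0.1, "ty": 0, "tz": 0.07, "claw": 1}

```text
time_s: 26.78
eef_pos: [0.4233, 0.3211, 0.0161]
eef_rot: [3.134, -0.961, 2.834]
force: [0.9, -0.2, -1.2]
grip_width: 0.775
```

```bash
python3 - <<'E'
from h import *
st()
for n in('top','scene'):
    f=grab_frame(n);q=models.search_frame('cup_mid',f);print(n,[(x['uv'],x['conf'],unproj(f,x['uv'],.034).round(3)) for x in q[:2]])
E
```

```text
t 26.7833 pos [0.4233 0.3211 0.0161] rot [ 3.134 -0.961  2.834] F [ 0.9 -0.2 -1.2] g 0.775 j [ 0.13  1.22 -0.92  1.37  0.12  1.48  0.57]
top [([134.7, 251.6], 0.95, array([0.437, 0.324, 0.034])), ([149.1, 222.6], 0.74, array([0.512, 0.293, 0.034]))]
scene []
```

Emit:
arm_command:
  plan:
    - {"wx": 0, "wy": 0, "wz": 0, "tx": -0.12, "ty": 0, "tz": 0.08, "claw": 1}
    - {"wx": 0, "wy": 0, "wz": 0, "tx": -0.16, "ty": 0, "tz": 0.11, "claw": 1}

```text
time_s: 27.15
eef_pos: [0.4234, 0.3211, 0.016]
eef_rot: [3.133, -0.962, 2.835]
force: [2.4, -2.3, 10.9]
grip_width: 0.772
```

Emit:
arm_command:
  plan:
    - {"wx": 0, "wy": 0, "wz": 0, "tx": -0.1, "ty": 0, "tz": 0.07, "claw": 1}
    - {"wx": 0, "wy": 0, "wz": 0, "tx": -0.16, "ty": 0, "tz": 0.11, "claw": 1}

```text
time_s: 27.32
eef_pos: [0.4234, 0.3211, 0.016]
eef_rot: [3.133, -0.964, 2.837]
force: [4.0, -7.2, 23.1]
grip_width: 0.771
```

Emit:
arm_command:
  plan:
    - {"wx": 0, "wy": 0, "wz": 0, "tx": 0.2, "ty": 0, "tz": -0.14, "claw": 1}
    - {"wx": 0, "wy": 0, "wz": 0, "tx": 0.25, "ty": 0, "tz": -0.17, "claw": 0}
    - {"wx": 0, "wy": 0, "wz": 0, "tx": 0.25, "ty": 0, "tz": -0.17, "claw": 0}
    - {"wx": 0, "wy": 0, "wz": 0, "tx": 0.25, "ty": 0, "tz": -0.17, "claw": 0}
    - {"wx": 0, "wy": 0, "wz": 0, "tx": 0.25, "ty": 0, "tz": -0.17, "claw": 0}

```text
time_s: 27.73
eef_pos: [0.4231, 0.321, 0.0148]
eef_rot: [3.135, -0.961, 2.834]
force: [-0.3, -0.1, -0.7]
grip_width: 0.993
```

```bash
python3 - <<'E'
from h import *
o=st();T=R.from_euler('xyz',o['eef_rot']);print('G',np.array(o['eef_pos'])-.031*T.as_matrix()[:,2])
E
```

```text
t 27.7333 pos [0.4231 0.321  0.0148] rot [ 3.135 -0.961  2.834] F [-0.3 -0.1 -0.7] g 0.993 j [ 0.13  1.22 -0.92  1.37  0.12  1.48  0.57]
G [0.44722522 0.31312427 0.03253427]
```

Emit:
arm_command:
  plan:
    - {"wx": 0, "wy": 0, "wz": 0, "tx": 0, "ty": 0, "tz": -2, "claw": 0}
    - {"wx": 0, "wy": 0, "wz": 0, "tx": 0, "ty": 0, "tz": -5, "claw": 0}
    - {"wx": 0, "wy": 0, "wz": 0, "tx": 0.3, "ty": 0, "tz": -8.5, "claw": 0}
    - {"wx": 0, "wy": 0, "wz": 0, "tx": 3, "ty": 0, "tz": -10, "claw": 0}
    - {"wx": 0, "wy": -0.1, "wz": 0, "tx": 6, "ty": 0, "tz": -11, "claw": 0}

```text
time_s: 28.15
eef_pos: [0.4785, 0.3005, 0.1215]
eef_rot: [-3.138, -0.868, 2.818]
force: [1.3, 0.1, 0.1]
grip_width: 0.996
```

Emit:
arm_command:
  plan:
    - {"wx": 0, "wy": -0.12, "wz": 0, "tx": 2, "ty": 0, "tz": 0, "claw": 0}
    - {"wx": 0, "wy": -0.24, "wz": 0, "tx": 2, "ty": 0, "tz": 0, "claw": 0}
    - {"wx": 0, "wy": -0.36, "wz": 0, "tx": 2, "ty": 0, "tz": 0, "claw": 0}
    - {"wx": 0, "wy": -0.48, "wz": 0, "tx": 2, "ty": 0, "tz": 0, "claw": 0}
    - {"wx": 0, "wy": -0.6, "wz": 0, "tx": 2, "ty": 0, "tz": 0, "claw": 0}

```text
time_s: 28.57
eef_pos: [0.4643, 0.3075, 0.1433]
eef_rot: [3.135, -0.254, 2.83]
force: [0.2, 0.3, -0.2]
grip_width: 1.002
```

Emit:
arm_command:
  plan:
    - {"wx": 0, "wy": -0.12, "wz": 0, "tx": 0, "ty": 0, "tz": 0, "claw": 0}
    - {"wx": 0, "wy": -0.24, "wz": 0, "tx": 0, "ty": 0, "tz": 0, "claw": 0}
    - {"wx": 0, "wy": -0.36, "wz": 0, "tx": 0, "ty": 0, "tz": 0, "claw": 0}
    - {"wx": 0, "wy": -0.48, "wz": 0, "tx": 0, "ty": 0, "tz": 0, "claw": 0}
    - {"wx": 0, "wy": -0.6, "wz": 0, "tx": 0, "ty": 0, "tz": 0, "claw": 0}

```text
time_s: 28.98
eef_pos: [0.4639, 0.3081, 0.144]
eef_rot: [3.133, 0.345, 2.827]
force: [0.5, -0.3, -0.6]
grip_width: 1.003
```

```bash
sed -i 's/^YAW=.*/YAW=2.834/' h.py && python3 - <<'E'
from h import *
o=st();G=np.array([.4339,.3173,.034]);T=rot(-.61)
gto(G-.1*T.as_matrix()[:,2],T)
a=grab_frame('top');b=grab_frame('scene')
for f in(a,b):
    q=models.outline_of('cup_mid',f)
    for x in q[:1]:
        m=x['mask'].astype(np.uint8);print(x['conf'],x['uv'],m.sum());k=max(cv2.findContours(m,0,2)[0],key=cv2.contourArea)[:,0]
        print(cv2.minAreaRect(np.array([unproj(f,p,.068)[:2] for p in k],np.float32)),unproj(f,x['uv'],.05))
E
```

```text
t 28.9833 pos [0.4639 0.3081 0.144 ] rot [3.133 0.345 2.827] F [ 0.5 -0.3 -0.6] g 1.003 j [-0.24  0.38 -0.79  1.98  0.78  0.93 -0.22]
t cm [ 8.48 -0.1   2.63] w [ 0.005 -0.265 -0.008] P [0.3962 0.3293 0.0906]
0.76 [142.7, 243.9] 384
((0.44344672560691833, 0.3076096177101135), (0.08444207906723022, 0.05619857460260391), 70.2417221069336) [0.45658156 0.30043384 0.05      ]
```

Emit:
arm_command:
  plan:
    - {"wx": 0, "wy": -0.1, "wz": 0, "tx": 2.8, "ty": 0, "tz": 0, "claw": 0}
    - {"wx": 0, "wy": -0.2, "wz": 0, "tx": 5.6, "ty": 0, "tz": 0.5, "claw": 0}
    - {"wx": 0, "wy": -0.265, "wz": 0, "tx": 8.5, "ty": -0.1, "tz": 1.5, "claw": 0}
    - {"wx": 0, "wy": -0.265, "wz": 0, "tx": 8.5, "ty": -0.1, "tz": 2.6, "claw": 0}

```text
time_s: 29.52
eef_pos: [0.3939, 0.33, 0.0891]
eef_rot: [3.135, 0.605, 2.825]
force: [-0.5, 0.5, 0.0]
grip_width: 1.001
```

```bash
python3 - <<'E'
from h import *
o=st();G=np.array([.4339,.3173,.034]);T=rot(-.61);gto(G,T)
a=grab_frame('top')
q=models.outline_of('cup_mid',a)
for x in q[:2]:
    m=x['mask'].astype(np.uint8);k=max(cv2.findContours(m,0,2)[0],key=cv2.contourArea)[:,0]
    print(x['conf'],x['uv'],m.sum(),cv2.minAreaRect(np.array([unproj(a,p,.068)[:2] for p in k],np.float32)))
C=np.array([.4415,.3149])
u=np.array([np.cos(2.834),np.sin(2.834)]);v=np.array([-u[1],u[0]])
print('expected top corners px',[proj(a,[*(C+s*u*.03+t*v*.034),.068]).round(1).tolist() for s,t in((1,1),(1,-1),(-1,-1),(-1,1))])
g=a['img'].min(2);mm=((g>120)).astype(np.uint8);mm[:,:100]=0;mm[:,190:]=0;mm[:220]=0;mm[285:]=0
k=max(cv2.findContours(mm,0,2)[0],key=cv2.contourArea)[:,0];print('bright box px',cv2.boxPoints(cv2.minAreaRect(k)).round(1).tolist(),len(k))
E
```

```text
t 29.5167 pos [0.3939 0.33   0.0891] rot [3.135 0.605 2.825] F [-0.5  0.5  0. ] g 1.001 j [-0.65  0.47 -0.71  2.17  1.14  1.05 -0.88]
t cm [-3.300e-01 -1.000e-02  1.002e+01] w [ 0.002 -0.005 -0.007] P [0.4508 0.3119 0.0086]
0.79 [135.8, 252.1] 867 ((0.4401145577430725, 0.308652400970459), (0.08643128722906113, 0.06396648287773132), 73.6722183227539)
expected top corners px [[142.5, 265.8], [116.9, 256.6], [126.3, 233.5], [151.7, 242.6]]
bright box px [[117.0999984741211, 255.3000030517578], [125.69999694824219, 233.10000610351562], [150.8000030517578, 242.89999389648438], [142.1999969482422, 265.0]] 68
```

Expected and observed cup corners agree within a pixel. Approach and grasp.

Emit:
arm_command:
  plan:
    - {"wx": 0, "wy": 0, "wz": 0, "tx": -0.1, "ty": 0, "tz": 2.5, "claw": 0}
    - {"wx": 0, "wy": 0, "wz": 0, "tx": -0.2, "ty": 0, "tz": 5, "claw": 0}
    - {"wx": 0, "wy": 0, "wz": 0, "tx": -0.3, "ty": 0, "tz": 7.5, "claw": 0}
    - {"wx": 0, "wy": 0, "wz": 0, "tx": -0.3, "ty": 0, "tz": 9.3, "claw": 0}
    - {"wx": 0, "wy": 0, "wz": 0, "tx": -0.3, "ty": 0, "tz": 10, "claw": 0}

```text
time_s: 30.03
eef_pos: [0.4553, 0.3071, 0.0075]
eef_rot: [3.141, 0.604, 2.821]
force: [0.0, -0.2, 0.5]
grip_width: 0.999
```

Emit:
arm_command:
  plan:
    - {"wx": 0, "wy": 0, "wz": 0, "tx": 0, "ty": 0, "tz": 0, "claw": 0.15}
    - {"wx": 0, "wy": 0, "wz": 0, "tx": 0, "ty": 0, "tz": 0, "claw": 1}
    - {"wx": 0, "wy": 0, "wz": 0, "tx": 0, "ty": 0, "tz": 0, "claw": 1}
    - {"wx": 0, "wy": 0, "wz": 0, "tx": 0, "ty": 0, "tz": 0, "claw": 1}
    - {"wx": 0, "wy": 0, "wz": 0, "tx": 0, "ty": 0, "tz": 0, "claw": 1}

```text
time_s: 30.45
eef_pos: [0.4521, 0.3115, 0.0102]
eef_rot: [3.135, 0.605, 2.826]
force: [-1.0, 0.5, 2.3]
grip_width: 0.774
```

```bash
python3 - <<'E'
from h import *
o=st()
a=grab_frame('top')
for x in models.outline_of('coaster',a)[:1]:
    m=x['mask'].astype(np.uint8);k=max(cv2.findContours(m,0,2)[0],key=cv2.contourArea)[:,0]
    print(x['conf'],m.sum(),[unproj(a,c,.005) for c in [cv2.minEnclosingCircle(k)[0]]],cv2.minEnclosingCircle(np.array([unproj(a,p,.005)[:2] for p in k],np.float32)))
b=grab_frame('scene')
for x in models.outline_of('coaster',b)[:1]:
    m=x['mask'].astype(np.uint8);k=max(cv2.findContours(m,0,2)[0],key=cv2.contourArea)[:,0]
    print(x['conf'],m.sum(),cv2.minEnclosingCircle(np.array([unproj(b,p,.005)[:2] for p in k],np.float32)))
E
```

```text
t 30.45 pos [0.4521 0.3115 0.0102] rot [3.135 0.605 2.826] F [-1.   0.5  2.3] g 0.774 j [-0.61  0.63 -0.6   2.18  1.37  0.96 -1.  ]
0.98 1271 [array([0.53269611, 0.29279797, 0.005     ])] ((0.5333772897720337, 0.2927459478378296), 0.0562431663274765)
0.59 607 ((0.5363830327987671, 0.2871924638748169), 0.056753285229206085)
```

Emit:
arm_command:
  plan:
    - {"wx": 0, "wy": 0, "wz": 0, "tx": -0.8, "ty": 0, "tz": -1.1, "claw": 1}
    - {"wx": 0, "wy": 0, "wz": 0, "tx": -2.0, "ty": 0, "tz": -2.8, "claw": 1}
    - {"wx": 0, "wy": 0, "wz": 0, "tx": -3.4, "ty": 0, "tz": -4.9, "claw": 1}
    - {"wx": 0, "wy": 0, "wz": 0, "tx": -4.6, "ty": 0, "tz": -6.6, "claw": 1}
    - {"wx": 0, "wy": 0, "wz": 0, "tx": -5.1, "ty": 0, "tz": -7.4, "claw": 1}

```text
time_s: 31.07
eef_pos: [0.4519, 0.3113, 0.1015]
eef_rot: [3.134, 0.605, 2.825]
force: [0.2, 0.1, -1.4]
grip_width: 0.773
```

Emit:
arm_command:
  plan:
    - {"wx": 0, "wy": 0.12, "wz": 0, "tx": 0, "ty": 0, "tz": 0, "claw": 1}
    - {"wx": 0, "wy": 0.24, "wz": 0, "tx": 0, "ty": 0, "tz": 0, "claw": 1}
    - {"wx": 0, "wy": 0.36, "wz": 0, "tx": 0, "ty": 0, "tz": 0, "claw": 1}
    - {"wx": 0, "wy": 0.48, "wz": 0, "tx": 0, "ty": 0, "tz": 0, "claw": 1}
    - {"wx": 0, "wy": 0.6, "wz": 0, "tx": 0, "ty": 0, "tz": 0, "claw": 1}

```text
time_s: 31.48
eef_pos: [0.4517, 0.3118, 0.101]
eef_rot: [3.133, 0.007, 2.831]
force: [0.6, -0.8, -2.3]
grip_width: 0.775
```

```bash
python3 - <<'E'
from h import *
o=st();gto([.53,.293,.12],rot(0.5));gto([.53,.293,.12],rot(.96))
E
```

```text
t 31.4833 pos [0.4517 0.3118 0.101 ] rot [3.133 0.007 2.831] F [ 0.6 -0.8 -2.3] g 0.775 j [-0.05  0.54 -0.86  1.86  0.51  0.96  0.12]
t cm [-6.53  0.59  0.88] w [ 0.009  0.507 -0.   ] P [0.5158 0.2975 0.0928]
t cm [-5.49  0.59 -0.07] w [0.009 0.967 0.002] P [0.5058 0.3007 0.1022]
```

Emit:
arm_command:
  plan:
    - {"wx": 0, "wy": 0.12, "wz": 0, "tx": -1.2, "ty": 0.1, "tz": 0, "claw": 1}
    - {"wx": 0, "wy": 0.24, "wz": 0, "tx": -2.4, "ty": 0.2, "tz": 0, "claw": 1}
    - {"wx": 0, "wy": 0.36, "wz": 0, "tx": -3.6, "ty": 0.3, "tz": 0, "claw": 1}
    - {"wx": 0, "wy": 0.48, "wz": 0, "tx": -4.8, "ty": 0.5, "tz": 0, "claw": 1}
    - {"wx": 0.01, "wy": 0.6, "wz": 0, "tx": -5.8, "ty": 0.6, "tz": 0, "claw": 1}

```text
time_s: 31.9
eef_pos: [0.5109, 0.2969, 0.1002]
eef_rot: [-3.137, -0.593, 2.827]
force: [0.2, 1.4, -2.9]
grip_width: 0.772
```

```bash
python3 - <<'E'
from h import *
o=st();gto([.535,.291,.11],rot(.96))
E
```

```text
t 31.9 pos [0.5109 0.2969 0.1002] rot [-3.137 -0.593  2.827] F [ 0.2  1.4 -2.9] g 0.772 j [ 0.1   0.96 -0.91  1.35  0.22  1.46  0.52]
t cm [-0.39  0.17  0.69] w [ 0.001  0.367 -0.006] P [0.5108 0.2987 0.0922]
```

Emit:
arm_command:
  plan:
    - {"wx": 0, "wy": 0.12, "wz": 0, "tx": -0.1, "ty": 0.1, "tz": 0.2, "claw": 1}
    - {"wx": 0, "wy": 0.24, "wz": 0, "tx": -0.3, "ty": 0.2, "tz": 0.5, "claw": 1}
    - {"wx": 0, "wy": 0.367, "wz": 0, "tx": -0.4, "ty": 0.2, "tz": 0.7, "claw": 1}
    - {"wx": 0, "wy": 0.367, "wz": 0, "tx": -0.4, "ty": 0.2, "tz": 0.7, "claw": 1}

```text
time_s: 32.23
eef_pos: [0.5079, 0.2971, 0.0814]
eef_rot: [-3.116, -0.971, 2.806]
force: [-1.2, -1.8, -5.7]
grip_width: 0.769
```

```bash
python3 - <<'E'
from h import *
o=st();gto([.535,.291,.048],rot(.96))
E
```

```text
t 32.2333 pos [0.5079 0.2971 0.0814] rot [-3.116 -0.971  2.806] F [-1.2 -1.8 -5.7] g 0.769 j [ 0.09  1.21 -0.9   1.11  0.08  1.74  0.58]
t cm [-4.35  0.32  2.7 ] w [-0.003 -0.012 -0.016] P [0.5108 0.2987 0.0302]
```

Emit:
arm_command:
  plan:
    - {"wx": 0, "wy": 0, "wz": -0.01, "tx": -1, "ty": 0.1, "tz": 0.6, "claw": 1}
    - {"wx": 0, "wy": 0, "wz": -0.01, "tx": -2, "ty": 0.1, "tz": 1.2, "claw": 1}
    - {"wx": 0, "wy": 0, "wz": -0.01, "tx": -3, "ty": 0.2, "tz": 1.9, "claw": 1}
    - {"wx": 0, "wy": 0, "wz": -0.01, "tx": -3.9, "ty": 0.2, "tz": 2.4, "claw": 1}
    - {"wx": 0, "wy": 0, "wz": -0.01, "tx": -3.9, "ty": 0.2, "tz": 2.4, "claw": 1}

```text
time_s: 32.65
eef_pos: [0.5119, 0.3008, 0.0453]
eef_rot: [3.139, -0.953, 2.841]
force: [-0.8, -0.8, -1.2]
grip_width: 0.773
```

```bash
python3 - <<'E'
from h import *
o=st();gto([.535,.291,.043],rot(.96))
E
```

```text
t 32.65 pos [0.5119 0.3008 0.0453] rot [ 3.139 -0.953  2.841] F [-0.8 -0.8 -1.2] g 0.773 j [ 0.08  1.25 -0.89  1.11  0.12  1.7   0.62]
t cm [-1.61 -0.24  1.2 ] w [-0.003  0.007  0.004] P [0.5108 0.2987 0.0252]
```

Emit:
arm_command:
  plan:
    - {"wx": 0, "wy": 0.007, "wz": 0, "tx": -0.5, "ty": -0.1, "tz": 0.35, "claw": 1}
    - {"wx": 0, "wy": 0.007, "wz": 0, "tx": -1.0, "ty": -0.2, "tz": 0.7, "claw": 1}
    - {"wx": 0, "wy": 0.007, "wz": 0, "tx": -1.4, "ty": -0.2, "tz": 1.0, "claw": 1}
    - {"wx": 0, "wy": 0.007, "wz": 0, "tx": -1.4, "ty": -0.2, "tz": 1.0, "claw": 1}

```text
time_s: 32.98
eef_pos: [0.5113, 0.2988, 0.0276]
eef_rot: [3.138, -0.963, 2.84]
force: [0.5, -0.3, -2.4]
grip_width: 0.773
```

Emit:
arm_command:
  plan:
    - {"wx": 0, "wy": 0, "wz": 0, "tx": -0.12, "ty": 0, "tz": 0.08, "claw": 1}
    - {"wx": 0, "wy": 0, "wz": 0, "tx": -0.12, "ty": 0, "tz": 0.08, "claw": 1}

```text
time_s: 33.15
eef_pos: [0.5116, 0.2993, 0.0272]
eef_rot: [3.137, -0.963, 2.841]
force: [0.0, -0.1, -0.7]
grip_width: 0.774
```

Emit:
arm_command:
  plan:
    - {"wx": 0, "wy": 0, "wz": 0, "tx": -0.12, "ty": 0, "tz": 0.08, "claw": 1}
    - {"wx": 0, "wy": 0, "wz": 0, "tx": -0.12, "ty": 0, "tz": 0.08, "claw": 1}

```text
time_s: 33.32
eef_pos: [0.5117, 0.2993, 0.0258]
eef_rot: [3.136, -0.962, 2.841]
force: [0.2, -0.3, -1.3]
grip_width: 0.776
```

Emit:
arm_command:
  plan:
    - {"wx": 0, "wy": 0, "wz": 0, "tx": -0.12, "ty": 0, "tz": 0.08, "claw": 1}
    - {"wx": 0, "wy": 0, "wz": 0, "tx": -0.12, "ty": 0, "tz": 0.08, "claw": 1}

```text
time_s: 33.48
eef_pos: [0.5116, 0.2992, 0.0242]
eef_rot: [3.137, -0.962, 2.841]
force: [-0.2, -0.3, -1.7]
grip_width: 0.778
```

Emit:
arm_command:
  plan:
    - {"wx": 0, "wy": 0, "wz": 0, "tx": -0.1, "ty": 0, "tz": 0.07, "claw": 1}
    - {"wx": 0, "wy": 0, "wz": 0, "tx": -0.1, "ty": 0, "tz": 0.07, "claw": 1}

```text
time_s: 33.65
eef_pos: [0.5118, 0.2993, 0.0233]
eef_rot: [3.136, -0.963, 2.841]
force: [0.2, -0.5, 0.3]
grip_width: 0.775
```

Emit:
arm_command:
  plan:
    - {"wx": 0, "wy": 0, "wz": 0, "tx": -0.08, "ty": 0, "tz": 0.05, "claw": 1}
    - {"wx": 0, "wy": 0, "wz": 0, "tx": -0.08, "ty": 0, "tz": 0.05, "claw": 1}

```text
time_s: 33.82
eef_pos: [0.5118, 0.2993, 0.0233]
eef_rot: [3.136, -0.963, 2.842]
force: [0.7, -1.2, 4.6]
grip_width: 0.774
```

Emit:
arm_command:
  plan:
    - {"wx": 0, "wy": 0, "wz": 0, "tx": 0, "ty": 0, "tz": 0, "claw": 0}
    - {"wx": 0, "wy": 0, "wz": 0, "tx": 0, "ty": 0, "tz": 0, "claw": 0}
    - {"wx": 0, "wy": 0, "wz": 0, "tx": 0, "ty": 0, "tz": 0, "claw": 0}
    - {"wx": 0, "wy": 0, "wz": 0, "tx": 0, "ty": 0, "tz": 0, "claw": 0}
    - {"wx": 0, "wy": 0, "wz": 0, "tx": 0, "ty": 0, "tz": 0, "claw": 0}

```text
time_s: 34.23
eef_pos: [0.5116, 0.2992, 0.022]
eef_rot: [3.137, -0.963, 2.841]
force: [0.7, 0.2, -0.9]
grip_width: 0.995
```

Emit:
arm_command:
  plan:
    - {"wx": 0, "wy": 0, "wz": 0, "tx": 0, "ty": 0, "tz": -2, "claw": 0}
    - {"wx": 0, "wy": 0, "wz": 0, "tx": 0, "ty": 0, "tz": -5, "claw": 0}
    - {"wx": 0, "wy": 0, "wz": 0, "tx": 0.3, "ty": 0, "tz": -9, "claw": 0}
    - {"wx": 0, "wy": 0, "wz": 0, "tx": 3, "ty": 0, "tz": -11, "claw": 0}
    - {"wx": 0, "wy": -0.1, "wz": 0, "tx": 6.5, "ty": 0, "tz": -11, "claw": 0}

```text
time_s: 34.65
eef_pos: [0.5639, 0.2779, 0.1298]
eef_rot: [-3.132, -0.868, 2.823]
force: [2.4, -0.7, -0.6]
grip_width: 1.003
```

```bash
python3 - <<'E'
from h import *
o=st();a=grab_frame('top')
g=a['img'].min(2);mm=((g>100)).astype(np.uint8);mm[:,:110]=0;mm[:,200:]=0;mm[:160]=0;mm[265:]=0
k=max(cv2.findContours(mm,0,2)[0],key=cv2.contourArea)[:,0];bx=cv2.boxPoints(cv2.minAreaRect(k));print(bx.round(1).tolist(),len(k));print([unproj(a,p,.065)[:2].round(3) for p in bx],unproj(a,bx.mean(0),.065))
cv2.imwrite('pics/v.png',cv2.resize(a['img'][160:260,100:200,::-1],None,fx=5,fy=5))
for l in('praline0_mid',):
    for x in models.outline_of(l,a):print(l,x['conf'],x['uv'],unproj(a,x['uv'],.039),x['mask'].sum())
gto([.45,0,.18],R.from_euler('xyz',[np.pi,0,2.0]))
E
```

```text
t 34.65 pos [0.5639 0.2779 0.1298] rot [-3.132 -0.868  2.823] F [ 2.4 -0.7 -0.6] g 1.003 j [-0.03  1.07 -0.58  0.99 -0.09  1.82  0.75]
[[128.3000030517578, 221.0], [138.0, 193.89999389648438], [165.1999969482422, 203.60000610351562], [155.5, 230.6999969482422]] 75
[array([0.512, 0.337]), array([0.582, 0.318]), array([0.559, 0.247]), array([0.49 , 0.267])] [0.53535975 0.2922392  0.065     ]
praline0_mid 0.56 [320.6, 128.7] [ 0.77753846 -0.15142288  0.039     ] 578
praline0_mid 0.54 [365.3, 222.7] [ 0.52665582 -0.26671812  0.039     ] 156
t cm [  2.04 -30.77   1.38] w [-0.344 -0.803  0.792] P [0.45  0.    0.149]
```

```bash
cat > pral.py <<'E'
from h import *
a=grab_frame('top')
im=cv2.GaussianBlur(a['img'],(3,3),0).astype(int);s=im.sum(2)
m=((s<190)&(im[...,0]>im[...,1]+6)).astype(np.uint8);k=np.zeros_like(m);k[190:236,340:400]=m[190:236,340:400]
k=cv2.morphologyEx(k,cv2.MORPH_OPEN,np.ones((4,4),np.uint8))
N,L,st_,c=cv2.connectedComponentsWithStats(k)
for i in range(1,N):
    if st_[i,4]>20:
        pts=np.argwhere(L==i)[:,::-1].astype(np.float32);w=np.array([unproj(a,p,.047)[:2] for p in pts],np.float32)
        print(c[i].round(1),st_[i],'w',unproj(a,c[i],.042).round(4),cv2.minAreaRect(w))
x=a['img'][180:245,335:405,::-1];x=np.hstack([x,np.repeat(k[180:245,335:405,None]*255,3,2)])
cv2.imwrite('pics/pr.png',cv2.resize(x,None,fx=5.5,fy=5.5,interpolation=2))
E
python3 pral.py;python3 -c "
from h import *
a=grab_frame('top')
for p in((360-.5,207.6-.5),(366.6-.5,222.4-.5)):print(unproj(a,p,.042))"
```

```text
[359.6 208.7] [353 204  14  10 125] w [ 0.5623 -0.2519  0.042 ] ((0.5621798038482666, -0.2503208816051483), (0.023409435525536537, 0.033850349485874176), 1.5630799531936646)
[367.  223.4] [360 219  15  10 128] w [ 0.5246 -0.2704  0.042 ] ((0.5239206552505493, -0.2689058482646942), (0.02309347316622734, 0.03634577989578247), 1.5582647323608398)
[ 0.56651111 -0.25171476  0.042     ]
[ 0.52847054 -0.26802362  0.042     ]
```

```bash
python3 - <<'E'
from h import *
st();gto([.54,.1,.16],R.from_euler('xyz',[np.pi,0,3.0]))
E
```

```text
t 34.85 pos [0.5629 0.284  0.1398] rot [ 3.133 -0.858  2.846] F [ 0.4 -0.2 -0.4] g 1.0 j [-0.04  1.06 -0.6   0.99 -0.09  1.82  0.74]
t cm [ -2.89 -18.25  -1.86] w [ 0.075 -0.855 -0.149] P [0.54  0.1   0.129]
```

Emit:
arm_command:
  plan:
    - {"wx": 0.01, "wy": -0.11, "wz": -0.02, "tx": 1, "ty": -2.5, "tz": -1, "claw": 0}
    - {"wx": 0.02, "wy": -0.22, "wz": -0.04, "tx": 1, "ty": -5, "tz": -1.2, "claw": 0}
    - {"wx": 0.03, "wy": -0.33, "wz": -0.06, "tx": 0, "ty": -8, "tz": -1.4, "claw": 0}
    - {"wx": 0.04, "wy": -0.44, "wz": -0.08, "tx": -0.5, "ty": -11, "tz": -1.6, "claw": 0}
    - {"wx": 0.05, "wy": -0.55, "wz": -0.1, "tx": -1.5, "ty": -14, "tz": -1.8, "claw": 0}

```text
time_s: 35.27
eef_pos: [0.5425, 0.141, 0.1354]
eef_rot: [3.124, -0.308, 2.954]
force: [0.0, 0.2, 0.9]
grip_width: 1.0
```

```bash
python3 - <<'E'
from h import *
st();gto([.555,-.05,.15],R.from_euler('xyz',[np.pi,0,3.15]))
E
```

```text
t 35.2667 pos [0.5425 0.141  0.1354] rot [ 3.124 -0.308  2.954] F [0.  0.2 0.9] g 1.0 j [ 0.15  0.63 -0.6   1.56  0.16  1.3   0.92]
t cm [ -5.06 -18.53  -0.21] w [ 0.047 -0.305 -0.197] P [ 0.555 -0.05   0.119]
```

Emit:
arm_command:
  plan:
    - {"wx": 0.01, "wy": -0.08, "wz": -0.04, "tx": -1, "ty": -3.5, "tz": -0.5, "claw": 0.2}
    - {"wx": 0.02, "wy": -0.16, "wz": -0.08, "tx": -2, "ty": -7, "tz": -0.5, "claw": 0.3}
    - {"wx": 0.03, "wy": -0.23, "wz": -0.12, "tx": -3, "ty": -11, "tz": -0.5, "claw": 0.4}
    - {"wx": 0.04, "wy": -0.3, "wz": -0.16, "tx": -4, "ty": -15, "tz": -0.4, "claw": 0.4}
    - {"wx": 0.047, "wy": -0.305, "wz": -0.2, "tx": -5, "ty": -18.5, "tz": -0.2, "claw": 0.4}

```text
time_s: 35.68
eef_pos: [0.5517, -0.0504, 0.1191]
eef_rot: [-3.141, -0.002, -3.129]
force: [0.1, -0.0, -0.7]
grip_width: 0.66
```

```bash
python3 - <<'E'
from h import *
st();gto([.564,-.251,.12],R.from_euler('xyz',[np.pi,0,3.24]))
E
```

```text
t 35.6833 pos [ 0.5517 -0.0504  0.1191] rot [-3.141e+00 -2.000e-03 -3.129e+00] F [ 0.1 -0.  -0.7] g 0.66 j [ 0.46  0.46 -0.6   1.83  0.31  0.95  1.31]
t cm [ -0.98 -20.07   3.03] w [-0.001 -0.002 -0.086] P [ 0.564 -0.251  0.089]
```

Emit:
arm_command:
  plan:
    - {"wx": 0, "wy": 0, "wz": -0.02, "tx": -0.2, "ty": -4, "tz": 0, "claw": 0.38}
    - {"wx": 0, "wy": 0, "wz": -0.04, "tx": -0.4, "ty": -8, "tz": 0, "claw": 0.38}
    - {"wx": 0, "wy": 0, "wz": -0.06, "tx": -0.6, "ty": -12, "tz": 0, "claw": 0.38}
    - {"wx": 0, "wy": 0, "wz": -0.08, "tx": -0.8, "ty": -16, "tz": 0.5, "claw": 0.38}
    - {"wx": 0, "wy": 0, "wz": -0.086, "tx": -1, "ty": -20, "tz": 1, "claw": 0.38}

```text
time_s: 36.1
eef_pos: [0.5654, -0.2502, 0.1082]
eef_rot: [3.139, -0.005, -3.045]
force: [0.6, 0.2, 0.3]
grip_width: 0.621
```

```bash
python3 - <<'E'
from h import *
st();gto([.564,-.251,.046],R.from_euler('xyz',[np.pi,0,3.24]))
E
```

```text
t 36.1 pos [ 0.5654 -0.2502  0.1082] rot [ 3.139 -0.005 -3.045] F [0.6 0.2 0.3] g 0.621 j [ 0.74  0.57 -0.56  1.68  0.34  1.    1.72]
t cm [ 0.1  -0.09  9.32] w [ 0.003 -0.005 -0.002] P [ 0.564 -0.251  0.015]
```

Emit:
arm_command:
  plan:
    - {"wx": 0, "wy": 0, "wz": 0, "tx": 0.1, "ty": -0.1, "tz": 2.5, "claw": 0.38}
    - {"wx": 0, "wy": 0, "wz": 0, "tx": 0.1, "ty": -0.1, "tz": 5, "claw": 0.38}
    - {"wx": 0, "wy": 0, "wz": 0, "tx": 0.1, "ty": -0.1, "tz": 7, "claw": 0.38}
    - {"wx": 0, "wy": 0, "wz": 0, "tx": 0.1, "ty": -0.1, "tz": 8.4, "claw": 0.38}
    - {"wx": 0, "wy": 0, "wz": 0, "tx": 0.1, "ty": -0.1, "tz": 9.1, "claw": 0.38}
  squeeze: 10

```text
time_s: 36.52
eef_pos: [0.5632, -0.2486, 0.0156]
eef_rot: [3.137, -0.007, -3.046]
force: [-14.7, 1.1, 53.9]
grip_width: 0.623
```

Emit:
arm_command:
  plan:
    - {"wx": 0, "wy": 0, "wz": 0, "tx": 0, "ty": 0, "tz": 0, "claw": 1}
    - {"wx": 0, "wy": 0, "wz": 0, "tx": 0, "ty": 0, "tz": 0, "claw": 1}
    - {"wx": 0, "wy": 0, "wz": 0, "tx": 0, "ty": 0, "tz": 0, "claw": 1}
    - {"wx": 0, "wy": 0, "wz": 0, "tx": 0, "ty": 0, "tz": 0, "claw": 1}
    - {"wx": 0, "wy": 0, "wz": 0, "tx": 0, "ty": 0, "tz": 0, "claw": 1}

```text
time_s: 36.93
eef_pos: [0.5654, -0.2493, 0.019]
eef_rot: [3.14, -0.002, -3.046]
force: [0.3, 0.3, -0.6]
grip_width: 0.345
```

Emit:
arm_command:
  plan:
    - {"wx": 0, "wy": 0, "wz": 0, "tx": 0, "ty": 0, "tz": 0, "claw": 1}
    - {"wx": 0, "wy": 0, "wz": 0, "tx": 0, "ty": 0, "tz": 0, "claw": 1}

```text
time_s: 37.1
eef_pos: [0.5653, -0.2494, 0.019]
eef_rot: [3.14, -0.002, -3.046]
force: [-0.2, 0.1, 1.8]
grip_width: 0.34
```

Emit:
arm_command:
  plan:
    - {"wx": 0, "wy": 0, "wz": 0, "tx": 0, "ty": 0, "tz": -1, "claw": 1}
    - {"wx": 0, "wy": 0, "wz": 0, "tx": 0, "ty": 0, "tz": -3, "claw": 1}
    - {"wx": 0, "wy": 0, "wz": 0, "tx": 0, "ty": 0, "tz": -6, "claw": 1}
    - {"wx": 0, "wy": 0, "wz": 0, "tx": 0, "ty": 0, "tz": -9, "claw": 1}
    - {"wx": 0, "wy": 0, "wz": 0, "tx": 0, "ty": 0, "tz": -11, "claw": 1}

```text
time_s: 37.52
eef_pos: [0.5663, -0.2494, 0.1322]
eef_rot: [3.141, -0.0, -3.046]
force: [0.7, -1.1, 0.3]
grip_width: 0.344
```

Emit:
arm_command:
  plan:
    - {"wx": 0, "wy": 0, "wz": 0.02, "tx": 0, "ty": 2.5, "tz": 0, "claw": 1}
    - {"wx": 0, "wy": 0, "wz": 0.05, "tx": 0, "ty": 6, "tz": 0, "claw": 1}
    - {"wx": 0, "wy": 0, "wz": 0.08, "tx": 0.2, "ty": 9.5, "tz": 0, "claw": 1}
    - {"wx": 0, "wy": 0, "wz": 0.11, "tx": 0.4, "ty": 13, "tz": 0, "claw": 1}
    - {"wx": 0, "wy": 0, "wz": 0.14, "tx": 0.6, "ty": 16.5, "tz": 0, "claw": 1}

```text
time_s: 37.93
eef_pos: [0.5433, -0.0843, 0.1298]
eef_rot: [3.141, -0.002, 3.095]
force: [0.7, 1.0, -0.1]
grip_width: 0.343
```

```bash
python3 - <<'E'
from h import *
st();gto([.545,.20,.14],R.from_euler('xyz',[np.pi,0,2.9]))
E
python3 pral.py
```

```text
t 37.9333 pos [ 0.5433 -0.0843  0.1298] rot [ 3.141e+00 -2.000e-03  3.095e+00] F [ 0.7  1.  -0.1] g 0.343 j [ 0.53  0.43 -0.59  1.83  0.29  0.96  1.33]
t cm [ 1.15 28.41  2.11] w [ 0.001 -0.002  0.195] P [0.545 0.2   0.109]
[359.9 215.4] [ 341  191   47   46 1746] w [ 0.545  -0.2523  0.042 ] ((0.5500193238258362, -0.25926077365875244), (0.11653071641921997, 0.1180843934416771), 1.5456359386444092)
```

Emit:
arm_command:
  plan:
    - {"wx": 0, "wy": 0, "wz": 0.03, "tx": 0.2, "ty": 4, "tz": -0.4, "claw": 1}
    - {"wx": 0, "wy": 0, "wz": 0.06, "tx": 0.4, "ty": 8, "tz": -0.4, "claw": 1}
    - {"wx": 0, "wy": 0, "wz": 0.1, "tx": 0.6, "ty": 12, "tz": -0.4, "claw": 1}
    - {"wx": 0, "wy": 0, "wz": 0.14, "tx": 0.8, "ty": 16, "tz": -0.4, "claw": 1}
    - {"wx": 0, "wy": 0, "wz": 0.18, "tx": 1, "ty": 20, "tz": -0.4, "claw": 1}

```text
time_s: 38.4
eef_pos: [0.5426, 0.1161, 0.1341]
eef_rot: [3.141, -0.002, 2.915]
force: [0.5, 0.6, -0.5]
grip_width: 0.338
```

```bash
python3 - <<'E'
from h import *
st();gto([.5455,.2885,.089],R.from_euler('xyz',[np.pi,0,2.834]))
a=grab_frame('top')
q=models.search_frame('cup_mid',a);print([(x['uv'],x['conf']) for x in q])
E
```

```text
t 38.4 pos [0.5426 0.1161 0.1341] rot [ 3.141e+00 -2.000e-03  2.915e+00] F [ 0.5  0.6 -0.5] g 0.338 j [ 0.16  0.44 -0.6   1.82  0.29  0.98  0.79]
t cm [ 3.58 16.86  7.63] w [ 0.    -0.002  0.081] P [0.5455 0.2885 0.058 ]
[([147.0, 214.2], 0.8)]
```

Emit:
arm_command:
  plan:
    - {"wx": 0, "wy": 0, "wz": 0.02, "tx": 0.8, "ty": 3.8, "tz": 0, "claw": 1}
    - {"wx": 0, "wy": 0, "wz": 0.04, "tx": 1.6, "ty": 7.6, "tz": 0, "claw": 1}
    - {"wx": 0, "wy": 0, "wz": 0.06, "tx": 2.4, "ty": 11.4, "tz": 0.3, "claw": 1}
    - {"wx": 0, "wy": 0, "wz": 0.08, "tx": 3.2, "ty": 15, "tz": 1, "claw": 1}
    - {"wx": 0, "wy": 0, "wz": 0.081, "tx": 3.6, "ty": 16.9, "tz": 2, "claw": 1}

```text
time_s: 38.92
eef_pos: [0.5448, 0.2925, 0.1149]
eef_rot: [3.137, -0.003, 2.839]
force: [-0.4, -0.6, 0.2]
grip_width: 0.338
```

Emit:
arm_command:
  plan:
    - {"wx": 0, "wy": 0, "wz": 0, "tx": 0, "ty": 0, "tz": 1.6, "claw": 1}
    - {"wx": 0, "wy": 0, "wz": 0, "tx": 0, "ty": 0, "tz": 3.2, "claw": 1}
    - {"wx": 0, "wy": 0, "wz": 0, "tx": 0, "ty": 0, "tz": 4.3, "claw": 1}
    - {"wx": 0, "wy": 0, "wz": 0, "tx": 0, "ty": 0, "tz": 5, "claw": 1}
    - {"wx": 0, "wy": 0, "wz": 0, "tx": 0, "ty": 0, "tz": 5.3, "claw": 1}

```text
time_s: 39.33
eef_pos: [0.545, 0.2864, 0.0596]
eef_rot: [-3.141, -0.004, 2.835]
force: [0.7, 0.3, 0.2]
grip_width: 0.342
```

```bash
python3 - <<'E'
from h import *
st();gto([.5455,.2885,.089],R.from_euler('xyz',[np.pi,0,2.834]))
E
```

```text
t 39.3333 pos [0.545  0.2864 0.0596] rot [-3.141 -0.004  2.835] F [0.7 0.3 0.2] g 0.342 j [-0.18  0.62 -0.55  1.73  0.39  0.91  0.38]
t cm [0.01 0.22 0.16] w [-0.001 -0.004  0.001] P [0.5455 0.2885 0.058 ]
```

Emit:
arm_command:
  plan:
    - {"wx": 0, "wy": 0, "wz": 0, "tx": 0, "ty": 0.2, "tz": 0, "claw": 1}
    - {"wx": 0, "wy": 0, "wz": 0, "tx": 0, "ty": 0.2, "tz": 0, "claw": 0.4}
    - {"wx": 0, "wy": 0, "wz": 0, "tx": 0, "ty": 0.2, "tz": 0, "claw": 0.38}
    - {"wx": 0, "wy": 0, "wz": 0, "tx": 0, "ty": 0.2, "tz": 0, "claw": 0.38}
    - {"wx": 0, "wy": 0, "wz": 0, "tx": 0, "ty": 0.2, "tz": -0.5, "claw": 0.38}

```text
time_s: 39.75
eef_pos: [0.5455, 0.289, 0.0653]
eef_rot: [-3.141, -0.004, 2.836]
force: [-0.6, 0.1, -0.3]
grip_width: 0.599
```

Emit:
arm_command:
  plan:
    - {"wx": 0, "wy": 0, "wz": -0.02, "tx": 0, "ty": 0, "tz": -2.5, "claw": 0.38}
    - {"wx": 0, "wy": 0, "wz": -0.04, "tx": -1, "ty": -3, "tz": -5, "claw": 0.38}
    - {"wx": 0, "wy": 0, "wz": -0.08, "tx": -2, "ty": -6.5, "tz": -7, "claw": 0.38}
    - {"wx": 0, "wy": 0, "wz": -0.12, "tx": -3, "ty": -10.5, "tz": -7, "claw": 0.38}
    - {"wx": 0, "wy": 0, "wz": -0.16, "tx": -4, "ty": -14.5, "tz": -7, "claw": 0.38}

```text
time_s: 40.17
eef_pos: [0.5411, 0.1382, 0.1373]
eef_rot: [3.14, 0.0, 2.999]
force: [-0.0, -0.4, -0.6]
grip_width: 0.623
```

```bash
python3 pral.py; python3 - <<'E'
from h import *
st();gto([.526,-.10,.14],R.from_euler('xyz',[np.pi,0,3.15]))
a=grab_frame('top');im=a['img'][185:240,120:175]
print('dark-brown px in cup',((im.sum(2)<200)&(im[...,0].astype(int)>im[...,1].astype(int)+8)).sum())
b=grab_frame('scene')
for f in(a,b):
    print([(np.round(x['uv'],1).tolist(),round(x['conf'],2)) for x in models.search_frame('praline0_mid',f)],[(np.round(x['uv'],1).tolist(),round(x['conf'],2)) for x in models.search_frame('cup_mid',f)])
E
```

```text
[367.  223.6] [360 219  15  11 143] w [ 0.5241 -0.2702  0.042 ] ((0.522644579410553, -0.2689574658870697), (0.02564750239253044, 0.03685544803738594), 1.5584616661071777)
t 40.2167 pos [0.5411 0.1265 0.1358] rot [-3.136e+00 -2.000e-03  2.992e+00] F [-0.9 -7.  -1.9] g 0.618 j [ 0.16  0.44 -0.62  1.81  0.31  0.99  0.83]
t cm [ -1.89 -22.6    2.81] w [-0.006 -0.002 -0.158] P [ 0.526 -0.1    0.109]
dark-brown px in cup 1054
[([364.6, 222.5], 0.5)] [([141.6, 219.5], 0.57)]
[([131.4, 231.3], 0.64)] [([313.1, 153.8], 0.81)]
```

Emit:
arm_command:
  plan:
    - {"wx": 0, "wy": 0, "wz": -0.03, "tx": -0.4, "ty": -4, "tz": 0, "claw": 0.42}
    - {"wx": 0, "wy": 0, "wz": -0.06, "tx": -0.7, "ty": -8, "tz": 0, "claw": 0.42}
    - {"wx": 0, "wy": 0, "wz": -0.09, "tx": -1.1, "ty": -12, "tz": 0, "claw": 0.42}
    - {"wx": 0, "wy": 0, "wz": -0.12, "tx": -1.5, "ty": -16, "tz": 0, "claw": 0.42}
    - {"wx": 0, "wy": 0, "wz": -0.16, "tx": -1.9, "ty": -20, "tz": 0, "claw": 0.42}

```text
time_s: 40.93
eef_pos: [0.5303, -0.0613, 0.1351]
eef_rot: [3.14, -0.003, -3.122]
force: [1.1, -1.3, -0.2]
grip_width: 0.577
```

```bash
python3 - <<'E'
from h import *
st();gto([.5265,-.269,.13],R.from_euler('xyz',[np.pi,0,3.24]))
E
```

```text
t 40.9333 pos [ 0.5303 -0.0613  0.1351] rot [ 3.140e+00 -3.000e-03 -3.122e+00] F [ 1.1 -1.3 -0.2] g 0.577 j [ 0.52  0.41 -0.63  1.86  0.29  0.96  1.35]
t cm [  0.77 -20.76   3.57] w [ 0.002 -0.003 -0.079] P [ 0.5265 -0.269   0.099 ]
```

Emit:
arm_command:
  plan:
    - {"wx": 0, "wy": 0, "wz": -0.02, "tx": 0.1, "ty": -4.1, "tz": 0, "claw": 0.42}
    - {"wx": 0, "wy": 0, "wz": -0.04, "tx": 0.3, "ty": -8.2, "tz": 0, "claw": 0.42}
    - {"wx": 0, "wy": 0, "wz": -0.06, "tx": 0.5, "ty": -12.4, "tz": 0, "claw": 0.42}
    - {"wx": 0, "wy": 0, "wz": -0.08, "tx": 0.7, "ty": -16.5, "tz": 0.5, "claw": 0.42}
    - {"wx": 0, "wy": 0, "wz": -0.08, "tx": 0.8, "ty": -20.4, "tz": 1, "claw": 0.42}

```text
time_s: 41.35
eef_pos: [0.5259, -0.2666, 0.1249]
eef_rot: [3.14, -0.002, -3.044]
force: [0.5, 0.8, -0.1]
grip_width: 0.579
```

Emit:
arm_command:
  plan:
    - {"wx": 0, "wy": 0, "wz": 0, "tx": 0, "ty": -0.2, "tz": 1, "claw": 0.42}
    - {"wx": 0, "wy": 0, "wz": 0, "tx": 0, "ty": -0.3, "tz": 2, "claw": 0.42}
    - {"wx": 0, "wy": 0, "wz": 0, "tx": 0, "ty": -0.3, "tz": 3, "claw": 0.42}
    - {"wx": 0, "wy": 0, "wz": 0, "tx": 0, "ty": -0.3, "tz": 4, "claw": 0.42}
    - {"wx": 0, "wy": 0, "wz": 0, "tx": 0, "ty": -0.3, "tz": 4, "claw": 0.42}

```text
time_s: 41.77
eef_pos: [0.5247, -0.2658, 0.0825]
eef_rot: [3.138, -0.005, -3.044]
force: [-0.7, -0.3, -0.4]
grip_width: 0.578
```

```bash
python3 - <<'E'
from h import *
st();gto([.5265,-.269,.047],R.from_euler('xyz',[np.pi,0,3.24]))
E
```

```text
t 41.7667 pos [ 0.5247 -0.2658  0.0825] rot [ 3.138 -0.005 -3.044] F [-0.7 -0.3 -0.4] g 0.578 j [ 0.79  0.55 -0.56  1.78  0.35  0.92  1.75]
t cm [-0.18 -0.36  6.65] w [ 0.004 -0.005 -0.   ] P [ 0.5265 -0.269   0.016 ]
```

Emit:
arm_command:
  plan:
    - {"wx": 0, "wy": 0, "wz": 0, "tx": -0.1, "ty": -0.2, "tz": 1.3, "claw": 0.42}
    - {"wx": 0, "wy": 0, "wz": 0, "tx": -0.2, "ty": -0.3, "tz": 2.6, "claw": 0.42}
    - {"wx": 0, "wy": 0, "wz": 0, "tx": -0.2, "ty": -0.3, "tz": 3.7, "claw": 0.42}
    - {"wx": 0, "wy": 0, "wz": 0, "tx": -0.2, "ty": -0.3, "tz": 4.6, "claw": 0.42}
    - {"wx": 0, "wy": 0, "wz": 0, "tx": -0.2, "ty": -0.3, "tz": 5.2, "claw": 0.42}

```text
time_s: 42.18
eef_pos: [0.5267, -0.2711, 0.0311]
eef_rot: [3.139, -0.004, -3.047]
force: [-0.6, -0.3, -0.1]
grip_width: 0.58
```

Emit:
arm_command:
  plan:
    - {"wx": 0, "wy": 0, "wz": 0, "tx": 0, "ty": 0, "tz": 0.4, "claw": 0.42}
    - {"wx": 0, "wy": 0, "wz": 0, "tx": 0, "ty": 0, "tz": 0.8, "claw": 0.42}
    - {"wx": 0, "wy": 0, "wz": 0, "tx": 0, "ty": 0, "tz": 1.1, "claw": 0.42}
    - {"wx": 0, "wy": 0, "wz": 0, "tx": 0, "ty": 0, "tz": 1.1, "claw": 0.42}

```text
time_s: 42.52
eef_pos: [0.5271, -0.2715, 0.0213]
eef_rot: [3.14, -0.003, -3.047]
force: [0.1, 0.4, -0.1]
grip_width: 0.582
```

Emit:
arm_command:
  plan:
    - {"wx": 0, "wy": 0, "wz": 0, "tx": 0, "ty": 0, "tz": 0, "claw": 1}
    - {"wx": 0, "wy": 0, "wz": 0, "tx": 0, "ty": 0, "tz": 0, "claw": 1}
    - {"wx": 0, "wy": 0, "wz": 0, "tx": 0, "ty": 0, "tz": 0, "claw": 1}
    - {"wx": 0, "wy": 0, "wz": 0, "tx": 0, "ty": 0, "tz": 0, "claw": 1}
    - {"wx": 0, "wy": 0, "wz": 0, "tx": 0, "ty": 0, "tz": 0, "claw": 1}

```text
time_s: 42.93
eef_pos: [0.5275, -0.2715, 0.0221]
eef_rot: [3.14, -0.002, -3.047]
force: [0.5, 0.4, 0.5]
grip_width: 0.44
```

Emit:
arm_command:
  plan:
    - {"wx": 0, "wy": 0, "wz": 0, "tx": 0, "ty": 0, "tz": 0, "claw": 1}
    - {"wx": 0, "wy": 0, "wz": 0, "tx": 0, "ty": 0, "tz": 0, "claw": 1}
    - {"wx": 0, "wy": 0, "wz": 0, "tx": 0, "ty": 0, "tz": 0, "claw": 1}

```text
time_s: 43.18
eef_pos: [0.5275, -0.2715, 0.022]
eef_rot: [3.14, -0.002, -3.047]
force: [0.2, 1.7, 2.1]
grip_width: 0.444
```

Emit:
arm_command:
  plan:
    - {"wx": 0, "wy": 0, "wz": 0, "tx": 0, "ty": 0, "tz": 0, "claw": 1}
    - {"wx": 0, "wy": 0, "wz": 0, "tx": 0, "ty": 0, "tz": 0, "claw": 1}
    - {"wx": 0, "wy": 0, "wz": 0, "tx": 0, "ty": 0, "tz": 0, "claw": 1}

```text
time_s: 43.43
eef_pos: [0.5274, -0.2715, 0.0219]
eef_rot: [3.14, -0.003, -3.047]
force: [0.8, 1.5, 2.3]
grip_width: 0.443
```

Emit:
arm_command:
  plan:
    - {"wx": 0, "wy": 0, "wz": 0, "tx": 0, "ty": 0, "tz": 0, "claw": 1}
    - {"wx": 0, "wy": 0, "wz": 0, "tx": 0, "ty": 0, "tz": -0.3, "claw": 1}
    - {"wx": 0, "wy": 0, "wz": 0, "tx": 0, "ty": 0, "tz": -0.8, "claw": 1}
    - {"wx": 0, "wy": 0, "wz": 0, "tx": 0, "ty": 0, "tz": -1.5, "claw": 1}
    - {"wx": 0, "wy": 0, "wz": 0, "tx": 0, "ty": 0, "tz": -2.2, "claw": 1}
  squeeze: 15

```text
time_s: 43.85
eef_pos: [0.5271, -0.2716, 0.0443]
eef_rot: [3.14, -0.003, -3.047]
force: [0.0, -0.4, -0.3]
grip_width: 0.437
```

```bash
python3 - <<'E'
from h import *
st();b=grab_frame('scene');a=grab_frame('top')
for f in(a,b):
  for l in('praline0_mid','sieve_mid'):
    print(l,[(np.round(x['uv'],1).tolist(),round(x['conf'],2)) for x in models.search_frame(l,f)])
x=np.hstack([cv2.resize(b['img'][190:270,85:165,::-1],(480,480),interpolation=2),cv2.resize(b['img'][120:190,280:350,::-1],(320,320),interpolation=2)[:, :].repeat(1,0) if 0 else cv2.copyMakeBorder(cv2.resize(b['img'][120:190,280:350,::-1],(320,320),interpolation=2),0,160,0,0,0)])
cv2.imwrite('pics/w.png',cv2.convertScaleAbs(x,alpha=1.5))
E
```

```text
t 43.85 pos [ 0.5271 -0.2716  0.0443] rot [ 3.140e+00 -3.000e-03 -3.047e+00] F [ 0.  -0.4 -0.3] g 0.437 j [ 0.78  0.6  -0.53  1.79  0.39  0.85  1.73]
praline0_mid []
sieve_mid [([378.5, 200.9], 0.88)]
praline0_mid [([128.7, 224.8], 0.48)]
sieve_mid [([132.5, 251.9], 0.6)]
```

View pics/w.png

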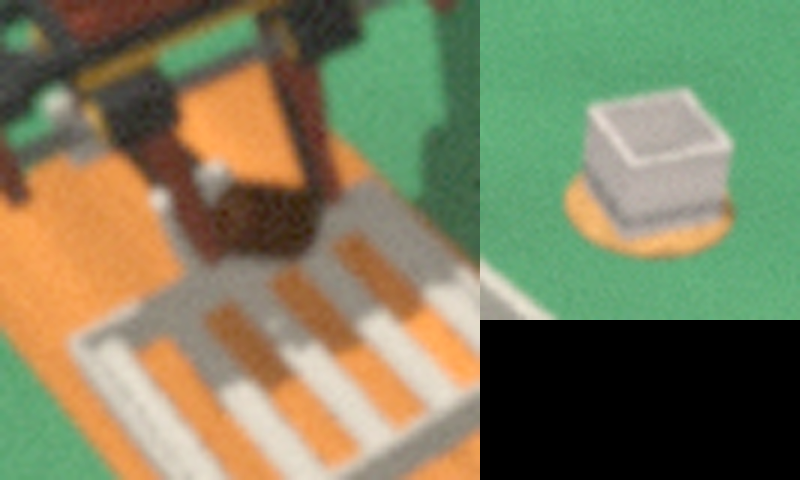

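Emit:
arm_command:
  plan:
    - {"wx": 0, "wy": 0, "wz": 0, "tx": 0, "ty": 0, "tz": -1.5, "claw": 1}
    - {"wx": 0, "wy": 0, "wz": 0, "tx": 0, "ty": 0, "tz": -3.5, "claw": 1}
    - {"wx": 0, "wy": 0, "wz": 0, "tx": 0, "ty": 0, "tz": -6, "claw": 1}
    - {"wx": 0, "wy": 0, "wz": 0, "tx": 0, "ty": 0.5, "tz": -8, "claw": 1}
    - {"wx": 0, "wy": 0, "wz": 0, "tx": 0, "ty": 2, "tz": -9, "claw": 1}

```text
time_s: 44.57
eef_pos: [0.5264, -0.2538, 0.1357]
eef_rot: [-3.141, -0.001, -3.05]
force: [0.8, 0.4, 0.1]
grip_width: 0.434
```

Emit:
arm_command:
  plan:
    - {"wx": 0, "wy": 0, "wz": 0.02, "tx": 0, "ty": 2.5, "tz": 0, "claw": 1}
    - {"wx": 0, "wy": 0, "wz": 0.05, "tx": 0, "ty": 6, "tz": 0, "claw": 1}
    - {"wx": 0, "wy": 0, "wz": 0.08, "tx": 0, "ty": 9.8, "tz": 0, "claw": 1}
    - {"wx": 0, "wy": 0, "wz": 0.11, "tx": 0, "ty": 13.6, "tz": 0, "claw": 1}
    - {"wx": 0, "wy": 0, "wz": 0.14, "tx": 0, "ty": 17.4, "tz": 0, "claw": 1}

```text
time_s: 44.98
eef_pos: [0.508, -0.076, 0.1334]
eef_rot: [3.14, -0.004, 3.095]
force: [0.5, 1.1, 0.6]
grip_width: 0.43
```

```bash
python3 - <<'E'
from h import *
st();gto([.530,.2935,.125],R.from_euler('xyz',[np.pi,0,2.834]))
a=grab_frame('top')
im=a['img'].astype(int)
g=im.min(2);mm=((g>75)).astype(np.uint8);mm[:,:110]=0;mm[:,200:]=0;mm[:160]=0;mm[265:]=0
k=max(cv2.findContours(mm,0,2)[0],key=cv2.contourArea)[:,0];bx=cv2.boxPoints(cv2.minAreaRect(k));print('cup rim centre',unproj(a,bx.mean(0),.065),[np.linalg.norm(unproj(a,bx[i],.065)-unproj(a,bx[i-1],.065)).round(3) for i in range(2)])
d=((im.sum(2)<210)&(im[...,0]>im[...,1]+6)).astype(np.uint8)
hull=np.zeros_like(d);cv2.fillPoly(hull,[bx.astype(int)],1)
ys,xs=np.nonzero(d&hull);print('brown in cup',len(xs),xs.mean() if len(xs) else 0,ys.mean() if len(ys) else 0, np.c_[xs,ys].min(0),np.c_[xs,ys].max(0))
print('mean sums rows', im.sum(2)[205:222:2,136:158:2])
E
```

```text
t 44.9833 pos [ 0.508  -0.076   0.1334] rot [ 3.14  -0.004  3.095] F [0.5 1.1 0.6] g 0.43 j [ 0.56  0.38 -0.62  1.91  0.27  0.94  1.33]
t cm [-0.47 37.01  3.98] w [ 0.001 -0.004  0.261] P [0.53   0.2935 0.094 ]
cup rim centre [0.53400234 0.28848794 0.065     ] [np.float64(0.082), np.float64(0.073)]
brown in cup 111 149.6846846846847 209.11711711711712 [138 203] [156 221]
mean sums rows [[394 260 251 228 186 104  81  73  63  86  90]
 [361 253 252 205 165  85  89  90  79  87  69]
 [286 244 244 191 147  77  75  68  80  90  78]
 [241 252 206 189 116  65  64  57  75  83  73]
 [245 238 193 190 166 112  96  67  60  68 133]
 [251 221 196 193 192 190 184 143 118  89 177]
 [246 193 165 183 190 198 200 197 191 169 196]
 [227 193 192 181 183 189 183 189 195 188 254]
 [292 207 192 196 179 194 184 181 199 179 382]]
```

Emit:
arm_command:
  plan:
    - {"wx": 0, "wy": 0, "wz": 0.03, "tx": -0.1, "ty": 4, "tz": 0, "claw": 1}
    - {"wx": 0, "wy": 0, "wz": 0.07, "tx": -0.2, "ty": 8, "tz": 0, "claw": 1}
    - {"wx": 0, "wy": 0, "wz": 0.11, "tx": -0.3, "ty": 12, "tz": 0, "claw": 1}
    - {"wx": 0, "wy": 0, "wz": 0.15, "tx": -0.4, "ty": 16, "tz": 0, "claw": 1}
    - {"wx": 0, "wy": 0, "wz": 0.19, "tx": -0.5, "ty": 20, "tz": 0, "claw": 1}

```text
time_s: 45.45
eef_pos: [0.5224, 0.1233, 0.1337]
eef_rot: [3.142, -0.004, 2.904]
force: [1.4, 0.4, -0.5]
grip_width: 0.436
```

```bash
python3 - <<'E'
from h import *
st();gto([.5265,.2945,.125],R.from_euler('xyz',[np.pi,0,2.834]))
E
```

```text
t 45.45 pos [0.5224 0.1233 0.1337] rot [ 3.142 -0.004  2.904] F [ 1.4  0.4 -0.5] g 0.436 j [ 0.17  0.41 -0.63  1.86  0.29  0.96  0.75]
t cm [ 3.61 16.74  3.98] w [-0.    -0.004  0.07 ] P [0.5265 0.2945 0.094 ]
```

Emit:
arm_command:
  plan:
    - {"wx": 0, "wy": 0, "wz": 0.02, "tx": 0.8, "ty": 3.8, "tz": 0, "claw": 1}
    - {"wx": 0, "wy": 0, "wz": 0.04, "tx": 1.6, "ty": 7.6, "tz": 0, "claw": 1}
    - {"wx": 0, "wy": 0, "wz": 0.06, "tx": 2.4, "ty": 11.4, "tz": 0.3, "claw": 1}
    - {"wx": 0, "wy": 0, "wz": 0.07, "tx": 3.2, "ty": 14.6, "tz": 1, "claw": 1}
    - {"wx": 0, "wy": 0, "wz": 0.07, "tx": 3.6, "ty": 16.7, "tz": 2, "claw": 1}

```text
time_s: 45.87
eef_pos: [0.5255, 0.2971, 0.1144]
eef_rot: [3.139, -0.004, 2.84]
force: [0.5, -1.0, 0.1]
grip_width: 0.429
```

Emit:
arm_command:
  plan:
    - {"wx": 0, "wy": 0, "wz": 0, "tx": 0, "ty": 0, "tz": 1.5, "claw": 1}
    - {"wx": 0, "wy": 0, "wz": 0, "tx": 0, "ty": 0, "tz": 3, "claw": 1}
    - {"wx": 0, "wy": 0, "wz": 0, "tx": 0, "ty": 0, "tz": 4.2, "claw": 1}
    - {"wx": 0, "wy": 0, "wz": 0, "tx": 0, "ty": 0, "tz": 4.9, "claw": 1}
    - {"wx": 0, "wy": 0, "wz": 0, "tx": 0, "ty": 0, "tz": 4.9, "claw": 1}

```text
time_s: 46.28
eef_pos: [0.526, 0.2911, 0.0634]
eef_rot: [-3.139, -0.006, 2.836]
force: [-0.3, -0.6, -0.4]
grip_width: 0.43
```

```bash
python3 - <<'E'
from h import *
st();gto([.5265,.2945,.089],R.from_euler('xyz',[np.pi,0,2.834]))
E
```

```text
t 46.2833 pos [0.526  0.2911 0.0634] rot [-3.139 -0.006  2.836] F [-0.3 -0.6 -0.4] g 0.43 j [-0.17  0.6  -0.57  1.76  0.39  0.91  0.35]
t cm [0.05 0.34 0.54] w [-0.002 -0.006  0.002] P [0.5265 0.2945 0.058 ]
```

Emit:
arm_command:
  plan:
    - {"wx": 0, "wy": 0, "wz": 0, "tx": 0, "ty": 0.2, "tz": 0.3, "claw": 1}
    - {"wx": 0, "wy": 0, "wz": 0, "tx": 0, "ty": 0.3, "tz": 0.3, "claw": 1}
    - {"wx": 0, "wy": 0, "wz": 0, "tx": 0, "ty": 0.3, "tz": 0.3, "claw": 0.3}
    - {"wx": 0, "wy": 0, "wz": 0, "tx": 0, "ty": 0.3, "tz": 0.3, "claw": 0.3}
    - {"wx": 0, "wy": 0, "wz": 0, "tx": 0, "ty": 0.3, "tz": 0.3, "claw": 0.3}

```text
time_s: 46.7
eef_pos: [0.5285, 0.2949, 0.063]
eef_rot: [3.141, -0.002, 2.836]
force: [0.6, 0.2, 0.2]
grip_width: 0.621
```

Emit:
arm_command:
  plan:
    - {"wx": 0, "wy": 0, "wz": 0, "tx": 0, "ty": 0, "tz": 0, "claw": 0.3}
    - {"wx": 0, "wy": 0, "wz": 0, "tx": 0, "ty": 0, "tz": -2.5, "claw": 0.3}
    - {"wx": 0, "wy": 0, "wz": 0, "tx": 0, "ty": 0, "tz": -5.5, "claw": 0.3}
    - {"wx": 0, "wy": 0, "wz": 0, "tx": 1, "ty": -2.5, "tz": -8, "claw": 0.3}
    - {"wx": 0, "wy": 0, "wz": 0, "tx": 3, "ty": -6, "tz": -8.5, "claw": 0.3}

```text
time_s: 47.12
eef_pos: [0.4847, 0.2494, 0.1514]
eef_rot: [3.135, 0.001, 2.837]
force: [-0.1, -0.0, 1.2]
grip_width: 0.699
```

Emit:
arm_command:
  plan:
    - {"wx": 0, "wy": 0, "wz": 0, "tx": 2.5, "ty": -3, "tz": 0, "claw": 0.3}
    - {"wx": 0, "wy": 0, "wz": 0, "tx": 5, "ty": -6, "tz": 0, "claw": 0.3}
    - {"wx": 0, "wy": 0, "wz": 0, "tx": 7.5, "ty": -9, "tz": 0, "claw": 0.3}
    - {"wx": 0, "wy": 0, "wz": 0, "tx": 9, "ty": -12, "tz": -1, "claw": 0.3}
    - {"wx": 0, "wy": 0, "wz": 0, "tx": 9, "ty": -12, "tz": -1, "claw": 0.3}

```text
time_s: 47.53
eef_pos: [0.3558, 0.155, 0.1583]
eef_rot: [-3.137, -0.002, 2.835]
force: [-1.0, 0.3, -0.2]
grip_width: 0.701
```

```bash
cat > chk.py <<'E'
from h import *
st();a=grab_frame('top');b=grab_frame('scene')
im=a['img'].astype(int)
g=im.min(2);mm=((g>75)).astype(np.uint8);mm[:,:110]=0;mm[:,200:]=0;mm[:160]=0;mm[265:]=0
k=max(cv2.findContours(mm,0,2)[0],key=cv2.contourArea)[:,0];bx=cv2.boxPoints(cv2.minAreaRect(k));print('cup rim centre',unproj(a,bx.mean(0),.065),[np.linalg.norm(unproj(a,bx[i],.065)-unproj(a,bx[i-1],.065)).round(3) for i in range(2)])
print(im.sum(2)[193:232:2,128:168:2])
s=im[195:236,338:402];print('dark brown in sieve',((s.sum(2)<190)&(s[...,0]>s[...,1]+6)).sum())
p=im[160:238,220:312];N,L,S,c=cv2.connectedComponentsWithStats(((p.sum(2)<270)&(p[...,0]>p[...,2]+12)).astype(np.uint8));print('pan blobs',[(c[i].round(0)+[220,160]).tolist() for i in range(1,N) if 4<S[i,4]<60])
for l in('praline0_mid','cup_mid','sieve_mid','jar_front','jar_a','shaker','bit0_mid'):
    for n,f in(('t',a),('s',b)):print(l,n,[(np.round(x['uv'],1).tolist(),round(x['conf'],2)) for x in models.search_frame(l,f)][:6])
E
python3 chk.py
```

```text
t 47.5333 pos [0.3558 0.155  0.1583] rot [-3.137e+00 -2.000e-03  2.835e+00] F [-1.   0.3 -0.2] g 0.701 j [ 0.14  0.12 -0.71  2.15  0.1   0.91  0.63]
cup rim centre [0.53521336 0.29099909 0.065     ] [np.float64(0.075), np.float64(0.073)]
[[172 181 184 167 162 178 166 187 176 186 177 169 177 178 182 183 178 168
  192 178]
 [171 173 170 175 165 200 276 204 189 181 213 224 251 250 238 241 210 185
  177 182]
 [170 168 177 166 175 303 411 376 353 318 283 282 276 292 279 313 293 240
  210 189]
 [168 161 187 167 176 377 268 219 245 339 391 374 299 288 326 290 305 260
  242 230]
 [178 169 169 170 262 342 242 219 176 134 156 244 356 425 367 345 327 318
  320 294]
 [184 176 167 177 348 300 228 222 182 156  85  52  64 146 261 395 433 393
  350 307]
 [168 178 178 211 363 221 218 198 159  98  71  67  60  54  70  89 187 371
  352 272]
 [178 169 170 294 324 217 238 190 147  72  80  80  85  81  62 106 180 384
  281 235]
 [166 165 187 370 254 230 202 178 130  60  78  72  67  77  61 144 242 380
  222 212]
 [176 167 255 342 232 229 186 180 146  58  55  64  47  49  67 170 369 327
  238 191]
 [183 176 35
[... 753 characters left out ...]
 [174 180 167 179 176 187 253 290 312 291 267 241 202 195 213 223 212 247
  251 188]]
dark brown in sieve 233
pan blobs [[304.0, 168.0], [303.0, 182.0], [264.0, 186.0], [306.0, 184.0], [245.0, 197.0], [292.0, 195.0], [302.0, 200.0], [261.0, 202.0], [304.0, 209.0]]
praline0_mid t [([148.6, 219.1], 0.59)]
praline0_mid s []
cup_mid t []
cup_mid s [([315.9, 151.7], 0.89)]
sieve_mid t [([376.2, 212.9], 0.88)]
sieve_mid s [([128.7, 246.9], 0.93)]
jar_front t [([262.7, 270.0], 0.9)]
jar_front s [([210.7, 167.2], 0.92)]
jar_a t [([142.8, 214.3], 0.68)]
jar_a s [([341.2, 219.2], 0.56)]
shaker t [([322.5, 128.1], 0.8)]
shaker s [([228.8, 282.6], 0.77)]
bit0_mid t []
bit0_mid s [([128.3, 242.6], 0.31)]
```

```bash
python3 - <<'E'
from h import *
a=grab_frame('top');im=a['img'].astype(int)
s=im[190:240,338:404];m=((s.sum(2)<190)&(s[...,0]>s[...,1]+6)).astype(np.uint8)
m=cv2.morphologyEx(m,cv2.MORPH_OPEN,np.ones((3,3),np.uint8));N,L,S,c=cv2.connectedComponentsWithStats(m)
print('dark',[(S[i].tolist()) for i in range(1,N)])
for l in('sieve_mid','board_rest'):
    x=models.outline_of(l,a)[0];k=max(cv2.findContours(x['mask'].astype(np.uint8),0,2)[0],key=cv2.contourArea)[:,0]
    print(l,x['conf'],cv2.minAreaRect(np.array([unproj(a,p,.03 if l[0]=='s' else .012)[:2] for p in k],np.float32)))
g=im[180:245:3,338:404:3].sum(2);print(g)
st()
E
```

```text
dark [[0, 0, 2, 2, 4], [3, 18, 3, 4, 12], [24, 43, 10, 7, 49], [41, 47, 3, 3, 9]]
sieve_mid 0.97 ((0.5105651021003723, -0.31108731031417847), (0.2545606791973114, 0.07865607738494873), 8.182207107543945)
board_rest 0.74 ((0.519926130771637, -0.28009772300720215), (0.28124648332595825, 0.15059725940227509), 8.968252182006836)
[[287 286 292 296 289 255 272 251 256 280 254 253 249 276 302 332 342 198
  184 190 181 178]
 [293 289 302 288 290 258 283 315 344 367 379 385 397 319 259 403 249 258
  179 182 177 194]
 [291 355 395 373 362 372 318 221 379 418 267 229 473 308 142 432 308 323
  192 177 186 183]
 [160 346 456 330 185 462 402 264 319 467 280 167 452 349 201 394 411 331
  178 193 174 194]
 [194 257 469 377 220 414 441 261 247 460 313 142 451 402 213 329 433 354
  177 177 188 200]
 [213 205 463 409 269 374 456 283 184 465 362 204 403 445 248 241 470 295
  210 174 192 177]
 [265 173 455 440 286 286 466 303 202 461 409 194 321 453 268 181 468 242
  288 190 180 179]
 [267 162 445 463 293 209 476 347 189 422 451 247 248 458 292 150 461 265
  324 170 187 181]
 [274 160 410 480 334 192 468
[... 722 characters left out ...]
62 204 274 481 393 226 419 478 293 205 484 375 247 420 461 370 401
  409 386 240 185]
 [189 137 253 192 476 442 319 361 466 367 361 364 460 453 455 316 251 268
  285 262 236 161]
 [183 146 252 195 373 330 308 296 170 165 142 283 486 482 478 379 251 265
  268 274 231 169]
 [174 174 224 241 266 261 278 278 191 157 163 170 199 155 115 244 258 277
  264 277 244 185]
 [178 162 189 245 255 261 288 286 285 164 166 173  83 103  93 253 254 264
  278 279 250 192]
 [171 167 158 235 257 272 291 299 302 185 154 166 102 114  96 213 264 268
  282 269 268 199]]
t 48.4833 pos [0.3598 0.1591 0.1577] rot [ 3.141e+00 -3.000e-03  2.836e+00] F [ 0.5  1.  -0.3] g 0.698 j [ 0.13  0.13 -0.71  2.14  0.1   0.91  0.63]
```

```bash
python3 -c "
from h import *
st();print(sign_off())"
```

```text
t 48.4833 pos [0.3598 0.1591 0.1577] rot [ 3.141e+00 -3.000e-03  2.836e+00] F [ 0.5  1.  -0.3] g 0.698 j [ 0.13  0.13 -0.71  2.14  0.1   0.91  0.63]
the job is handed in; nothing more can be done
None
```

The job is handed in at about 48 s of the 210 s allowed, and my last checks showed everything where the task wanted it. `sign_off()` gives no verdict.

**What I did:**
- I shook the sieve over the pan, and all 5 bits fell in while both pralines stayed in the sieve. I then stood the sieve back on its board.
- I turned the cup over in two 90° steps with regrasps and placed it on the coaster.
- I moved both pralines into the cup.

**Last checks:**
- **Cup:** the rim centre measured (0.535, 0.291), against a coaster centre of about (0.535, 0.291). The last picture I viewed showed it mouth-up.
- **Pralines:** two dark bodies lie inside the cup rim, and the sieve is empty.
- **Bits:** 5 bits were clearly in the pan when the sieve was put back. A rough colour check at the end still found marks at their places, along with some noise along the pan wall.
- **Sieve:** it is on its board, roughly 5 mm from where I had set it down, by my reading of the pixels.
- **Jars and shaker:** the detections stayed within a few pixels of the start. The one exception was jar_a in the top view, which was reported at the cup; the scene view put it in its original place.

**What went wrong or disagreed:**
- **Grasp point:** it lay about 31 mm behind the reported TCP along the tool axis, so the first grasp of the handle closed on nothing. I corrected for this afterwards.
- **Shaking:** it tipped both pralines onto their sides.
- **First praline:** a 54 N reading occurred on the way down, probably a fingertip touching the sieve wall.
- **Second praline:** the grip was about 39 mm wide, so it was probably held corner to corner, but it carried and dropped safely.

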